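# Gauge-test the thumb screws of the wrapping-paper stand

## Task

One of the three thumb screws in the wooden caddy has a damaged thread: find it by trying them in the two brass gauge nuts on the sloped stand (wing on the white marks, then turn clockwise), without forcing a screw that binds. Leave the two screws that turn freely screwed fully home, one in each nut, and put the one that binds into the green tin. Do not disturb the flower pot, the bottle or the ribbon spool, and let go of everything.

Things in the scene. Friction and masses are not known exactly. Their poses are not given: they have to be found in the camera images.
- screw_a: Black wing-headed thumb screw, 60 g; the three look alike and any may be the damaged one. Origin: centre of the flange's underside; z along the screw to the head. Flange 40 mm dia, z 0 to 5 mm. Wing: plate on the flange, z 5 to 31 mm, 36 mm wide along x, 12 mm thick along y (grip it across y). Steel shank 16 mm dia to a tapered tip at z -30 mm. At the start it hangs upright in the caddy, flange on its top.
- screw_b: Thumb screw, looks and measures like screw_a, same frame. Its coarse thread (30 mm dia) engages at two opposite points on its x axis, at x = +-12 mm, z = -14 mm (true of all three screws), so a half turn makes no difference.
- screw_c: Thumb screw, looks and measures like screw_a, same frame. Whichever screw is damaged goes into a nut like the others but stops hard 15 to 35 deg clockwise of the marks, flange about 5 mm above the nut's face; turned back to the marks it lifts straight out. A sound screw turns with under 0.15 N m; the damaged one, at its stop, resists with 0.3 N m and more.
- nut_left: Left (+y of the stand) brass gauge nut, hexagonal, 44 mm across flats, 34 mm high. Origin: centre of its mouth, in its upper face. z: out along the bore, leaning 0.55 rad (31.5 deg) from vertical to the stand's -x, roughly towards the robot. x: through the two white start marks. Bore 18.8 mm dia; two thread-start notches, 34 mm across, from 28 deg counter-clockwise to 38 deg clockwise of the marks.
- nut_right: Right gauge nut, same as nut_left, 90 mm from it. In either: with its wing on the marks (either way round) a screw slides in until its flange is about 6 mm above the face. A sound one then turns freely clockwise seen from the head, sinking 7 mm evenly over 80 deg (1 mm play up and down) until the flange is on the face: fully home. The thread holds it in.
- gauge: Grey steel gauge stand fixed to the table: base 150 x 190 mm, a sloped plate facing its -x side, carrying the two nuts. Origin: centre of its underside, z up. The nuts' mouths are about 81 mm above the table.
- caddy: Wooden block fixed to the table, 64 x 240 x 40 mm (x, y, z), with three square 34 mm holes at y = -80, 0 and 80 mm in which the screws hang. Origin: centre of its underside.
- tin: Green open-topped tin for rejects, fixed to the table, 120 x 120 mm, 50 mm high, walls and floor 4 mm. Origin: centre of its underside.
- pot: Bystander: empty terracotta pot, 90 mm dia, 85 mm high. Origin: centre of its underside.
- vase: Bystander: amber glass bottle, 60 mm dia, 150 mm high. Origin: centre of its underside.
- spool: Bystander: red ribbon spool, 60 mm dia, 36 mm high. Origin: centre of its underside.
Things that resemble listed ones, but are neither listed nor needed, are in the scene too. Leave any pink or turquoise look-alike of the screw_b alone. Leave any pink or turquoise look-alike of the screw_c alone.

How it is judged (in metres and radians):
At the end, for the whole second after the job is handed in: One screw is fully home in each nut (flange within 2 mm of the nut's face, within 3 mm of its axis, square to it within 0.08 rad) and the remaining screw lies in the tin (origin within 56 mm of the tin's middle in x and y, below 55 mm above its underside); all at rest and released (((x of screw_a in the frame of nut_left between -0.003 and 0.003 m and y of screw_a in the frame of nut_left between -0.003 and 0.003 m and z of screw_a in the frame of nut_left between -0.002 and 0.002 m and angle between the z axis of screw_a and the z axis of nut_left, either way round below 0.08 rad and linear speed of screw_a below 0.02 m/s) or (x of screw_b in the frame of nut_left between -0.003 and 0.003 m and y of screw_b in the frame of nut_left between -0.003 and 0.003 m and z of screw_b in the frame of nut_left between -0.002 and 0.002 m and angle between the z axis of screw_b and the z axis of nut_left, either way round below 0.08 rad and linear speed of screw_b below 0.02 m/s) or (x of screw_c in the frame of nut_left between -0.003 and 0.003 m and y of screw_c in the frame of nut_left between -0.003 and 0.003 m and z of screw_c in the frame of nut_left between -0.002 and 0.002 m and angle between the z axis of screw_c and the z axis of nut_left, either way round below 0.08 rad and linear speed of screw_c below 0.02 m/s)) and ((x of screw_a in the frame of nut_right between -0.003 and 0.003 m and y of screw_a in the frame of nut_right between -0.003 and 0.003 m and z of screw_a in the frame of nut_right between -0.002 and 0.002 m and angle between the z axis of screw_a and the z axis of nut_right, either way round below 0.08 rad and linear speed of screw_a below 0.02 m/s) or (x of screw_b in the frame of nut_right between -0.003 and 0.003 m and y of screw_b in the frame of nut_right between -0.003 and 0.003 m and z of screw_b in the frame of nut_right between -0.002 and 0.002 m and angle between the z axis of screw_b and the z axis of nut_right, either way round below 0.08 rad and linear speed of screw_b below 0.02 m/s) or (x of screw_c in the frame of nut_right between -0.003 and 0.003 m and y of screw_c in the frame of nut_right between -0.003 and 0.003 m and z of screw_c in the frame of nut_right between -0.002 and 0.002 m and angle between the z axis of screw_c and the z axis of nut_right, either way round below 0.08 rad and linear speed of screw_c below 0.02 m/s)) and ((x of screw_a in the frame of tin between -0.056 and 0.056 m and y of screw_a in the frame of tin between -0.056 and 0.056 m and z of screw_a in the frame of tin below 0.055 m and linear speed of screw_a below 0.02 m/s) or (x of screw_b in the frame of tin between -0.056 and 0.056 m and y of screw_b in the frame of tin between -0.056 and 0.056 m and z of screw_b in the frame of tin below 0.055 m and linear speed of screw_b below 0.02 m/s) or (x of screw_c in the frame of tin between -0.056 and 0.056 m and y of screw_c in the frame of tin between -0.056 and 0.056 m and z of screw_c in the frame of tin below 0.055 m and linear speed of screw_c below 0.02 m/s))); the robot touches nothing.
It fails at once if a screw is forced in a nut (more than 100 N between a screw and the gauge) (contact force between any of screw_a, screw_b, screw_c and gauge above 100 N).
It fails at once if the pot, bottle or spool is moved more than 20 mm (distance of any of pot, vase, spool from where it was at the start of the episode above 0.02 m).
It also fails if it takes over 72 s, if anything falls off the work surface, if the arm or the gripper's body presses on something with over 40 N, if the wrist force passes 120 N, or if a joint passes its speed limit or range.

## Robot

A 6-joint arm with a two-finger parallel gripper is mounted at the origin on the work surface. World frame = base frame: x ahead of the robot, y to its left, z up, the work surface at z = 0. Lengths are in mm, angles in rad, forces in N, time in s.
With the tool pointing down it reaches from about 350 to 875 mm from the base axis. Payload 4.2 kg.
Tool frame: the origin (TCP) lies on the mounting face of the last link; the fingertips stand 173 mm ahead of it and the grasp point (between the pads) lies 155 mm ahead of it; z points along the fingers, y is the direction in which the jaws open and shut (so a half turn about z gives the same grasp; the last joint's range is limited). The gripper opens to 85 mm and grips with 20 to 120 N. Pads are 22 mm wide; open, the fingers measure 114 mm over their backs; the gripper's body (76 mm by 85 mm) begins 54 mm behind the grasp point. The pads swing forward as they close: fully open they stand 13 mm farther back than shut.
Start: joints at [1.459, 0.385, 0.008, 0, -1.194, -0.259], TCP at [226.443, 582.515, 404.712] pointing down, gripper open.
Joint ranges: [-3.14, 3.14], [-1.21, 2.06], [-1.07, 1.41], [-3.16, 2.05], [-2.99, -0.16], [-3.1, 3.1]. Speed limits (rad/s): [2.79, 2.79, 3.14, 3.14, 3.14, 3.14].

## Interface

Orientations are given as a unit quaternion [x, y, z, w].
In Python, from bench import arm gives the robot as it stands.
- The arm moves only by the shell command python3 -m jog 'ROWS' [OPENING]. ROWS is JSON, a list that holds one entry, the list of rows, each a list of 4 numbers: the shift along the tool's x, y, z in mm, then the turn about the tool's z in degrees. In form: [[[x, y, z, spin], ...]]. A call has exactly 5 rows; each row is the pose to reach, as a shift and turn from the pose measured when the call began, along the tool's axes at that moment; what a row does not reach only later rows make up. A row lasts 1/8 s, in which the tool goes at most 62.5 mm and 10.7 degrees, less where a joint would pass 70% of its speed; a pose out of reach is approached as far as the arm can. A call with a gripper value outside its range is refused whole. OPENING is the finger opening in mm, from 0 to 85.4, set as the call begins (- or left out, the last holds). The fingers move at their own pace and stop on an object; the grip force is fixed at half the most. Time passes only in rows, so rows that repeat a pose let the fingers close, or fill a call up. It gives the time, the measured TCP pose, the force and the opening at its end, in the units of the state.
- arm.read_state(): the state, without advancing time (a new reading comes with each control period).
- arm.get_image(name): name is "scene" or "top" or "wrist"; returns (picture, depth): 420x560x3 uint8, blue, green, red; 420x560 float32, mm along the optical axis (not along the pixel's ray), 0 where there is no reading.
- arm.camera_params(name): a dict with "mtx" (3x3 intrinsics, pixels), "k1" (the pictures are not rectified: a ray, as slopes to the right and down, at radius r is drawn at 1 + k1 r^2 times it, then the intrinsics apply), "R" (3x3) and "t" (3): a world point X has camera coordinates R X + t. Camera axes: x right, y down, z forward; pixel columns grow to the right and rows downward; lengths in mm; the calibration is good to about 2 mm. A picture is of the moment at which its call begins: read the wrist's pose just before it. camera_params takes no time and is no camera call; for the wrist camera it gives the pose at the moment of the call.
- arm.job_done(): hands the job in, once; it reports no verdict.
The state is a dict: "clock": time; "joints": joint angles; "joint_vel": joint speeds; "joint_efforts": joint torques, N m; "position": TCP position; "ee_rot": TCP orientation; "contact_force": force on the tool from outside, world axes, zero at the start; "wrist_torque": the same for the moment, N m; "gripper_width": finger opening in mm.
Only numpy, scipy, OpenCV 4.12 (cv2) and the standard library are available. Lean on these libraries where they do the work, as an engineer would, in place of code of your own. Each camera call takes 0.05 s, during which the arm holds its last target.

## Working session

There is one attempt and no reset: what is moved stays moved. The work goes in short steps, Python scripts to look and compute and a shell command to move; the robot and the scene stay as the last step left them, time stands still between calls to the robot, and variables do not carry over. Pictures are saved under pics/ and viewed, and the job is handed in when it is done.

```bash
ls -la; python3 -m jog --help 2>&1 | head -30; mkdir -p pics
cat > h.py <<'E'
import numpy as np, cv2
from bench import arm
from scipy.spatial.transform import Rotation as Ro
def snap(n,f):
    p=arm.camera_params(n); im,d=arm.get_image(n); cv2.imwrite('pics/'+f+'.png',im); np.savez('pics/'+f+'.npz',im=im,d=d,K=p['mtx'],k1=p['k1'],R=p['R'],t=p['t']); return im,d,p
def load(f): return np.load('pics/'+f+'.npz')
def ray(z,u,v):
    K=z['K'];k=float(z['k1']);x=(u-K[0,2])/K[0,0];y=(v-K[1,2])/K[1,1]
    xd=np.array([x,y]);s=xd.copy()
    for _ in range(20): s=xd/(1+k*(s@s))
    R=np.array(z['R']);c=-R.T@np.ravel(z['t'])
    return c,R.T@np.array([s[0],s[1],1.])
def onz(z,u,v,h):
    c,d=ray(z,u,v);return c+d*(h-c[2])/d[2]
def cloud(z):
    d=z['d'];H,W=d.shape;K=z['K'];k=float(z['k1'])
    u,v=np.meshgrid(np.arange(W),np.arange(H));x=(u-K[0,2])/K[0,0];y=(v-K[1,2])/K[1,1]
    sx,sy=x.copy(),y.copy()
    for _ in range(20):
        f=1+k*(sx**2+sy**2);sx,sy=x/f,y/f
    P=np.stack([sx*d,sy*d,d],-1);return (P-np.ravel(z['t']))@np.array(z['R'])
def proj(z,X):
    c=np.array(z['R'])@np.asarray(X,float)+np.ravel(z['t']);s=c[:2]/c[2];s=s*(1+float(z['k1'])*(s@s));K=z['K'];return K[0,0]*s[0]+K[0,2],K[1,1]*s[1]+K[1,2]
def st():
    s=arm.read_state();R=Ro.from_quat(s['ee_rot'])
    print('t',round(s['clock'],2),'q',np.round(s['joints'],3),'p',np.round(s['position'],1),'w',round(s['gripper_width'],1),'F',np.round(s['contact_force'],1),'M',np.round(s['wrist_torque'],2));print(np.round(R.as_matrix(),3).tolist());return s,R.as_matrix()
E
python3 - <<'E'
from h import *
st()
for n in('scene','top','wrist'):
    im,d,p=snap(n,n+'0');print(n,p)
E
```

```text
total 12
drwxr-xr-x  3 agent agent 4096 Dec  6 07:24 .
drwxr-xr-x 23 root  root  4096 Dec  6 07:23 ..
drwxr-xr-x  2 agent agent 4096 Dec  6 07:24 pics
invalid input: not JSON, or not a number
t 0.0 q [ 1.459  0.386  0.007 -0.    -1.194 -0.259] p [226.4 582.3 403.6] w 85.3 F [ 0.3 -0.2  0.3] M [-0.02  0.05  0.04]
[[0.932, -0.363, -0.001], [-0.363, -0.932, -0.002], [0.0, 0.002, -1.0]]
scene {'mtx': array([[434.98695982,   0.        , 285.94000571],
       [  0.        , 434.98695982, 211.04021129],
       [  0.        ,   0.        ,   1.        ]]), 'k1': -0.09924376295692304, 'R': array([[ 0.84194795,  0.5393082 , -0.01644157],
       [ 0.40673748, -0.65441611, -0.63741994],
       [-0.35452543,  0.52998701, -0.77034115]]), 't': array([-459.60385625, -202.61003717, 1216.77605589])}
top {'mtx': array([[478.20464304,   0.        , 283.4153654 ],
       [  0.        , 478.20464304, 201.21771684],
       [  0.        ,   0.        ,   1.        ]]), 'k1': -0.10984472332519607, 'R': array([[-1.87224271e-02, -9.99824266e-01,  9.52729929e-04],
       [-9.87608769e-01,  1.83451644e-02, -1.55860111e-01],
       [ 1.55815243e-01, -3.85900399e-03, -9.87778679e-01]]), 't': array([  -4.76720806,  545.74935755, 1264.47625843])}
wrist {'mtx': array([[305.84304946,   0.        , 285.84109158],
       [  0.        , 305.84304946, 204.69779214],
       [  0.        ,   0.        ,   1.        ]]), 'k1': -0.018326072522651275, 'R': array([[-0.36111873, -0.93251902,  0.00124202],
       [-0.8837762 ,  0.3426674 ,  0.31861995],
       [-0.29754477,  0.11396196, -0.94788174]]), 't': array([624.62913749, -40.24604531, 380.48926042])}
```

View pics/scene0.png

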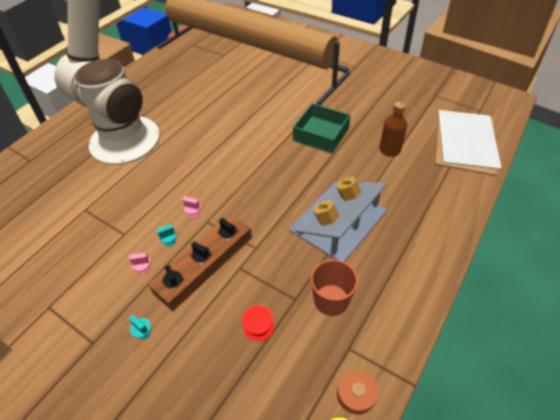

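View pics/top0.png

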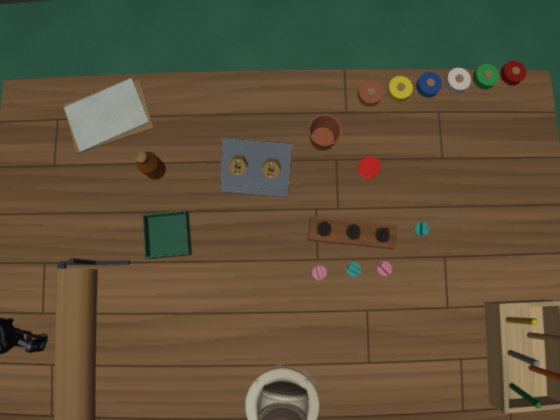

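View pics/wrist0.png

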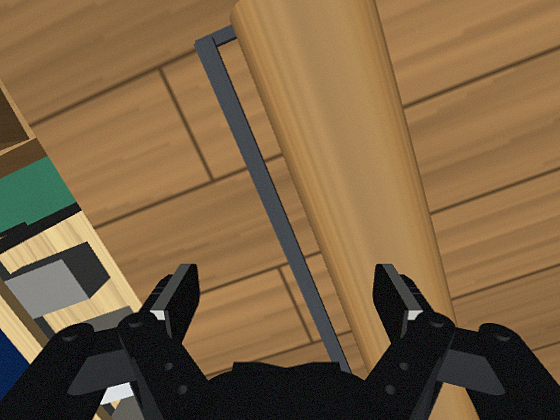

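Run:
```python
from h import *
z=load('top0');im=z['im']
a=cv2.resize(im[125:205,205:315],None,fx=5,fy=5,interpolation=cv2.INTER_CUBIC)
b=cv2.resize(im[205:285,300:430],None,fx=5,fy=5,interpolation=cv2.INTER_CUBIC)
cv2.imwrite('pics/t_a.png',a);cv2.imwrite('pics/t_b.png',b)
z=load('scene0');im=z['im']
a=cv2.resize(im[165:260,285:395],None,fx=6,fy=6,interpolation=cv2.INTER_CUBIC)
cv2.imwrite('pics/s_a.png',a)
```

```text
(no output)
```

View pics/t_a.png

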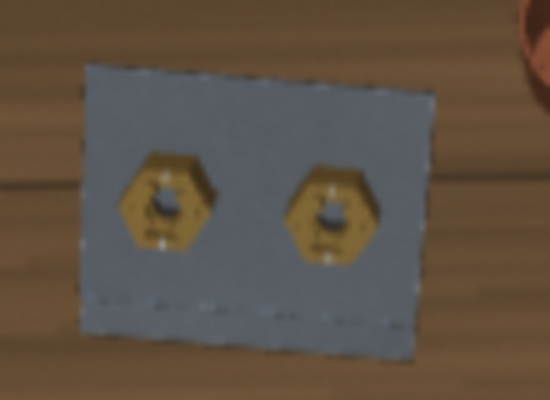

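View pics/t_b.png

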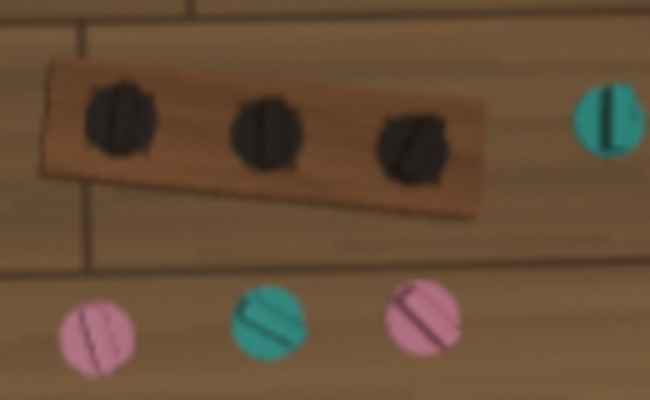

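View pics/s_a.png

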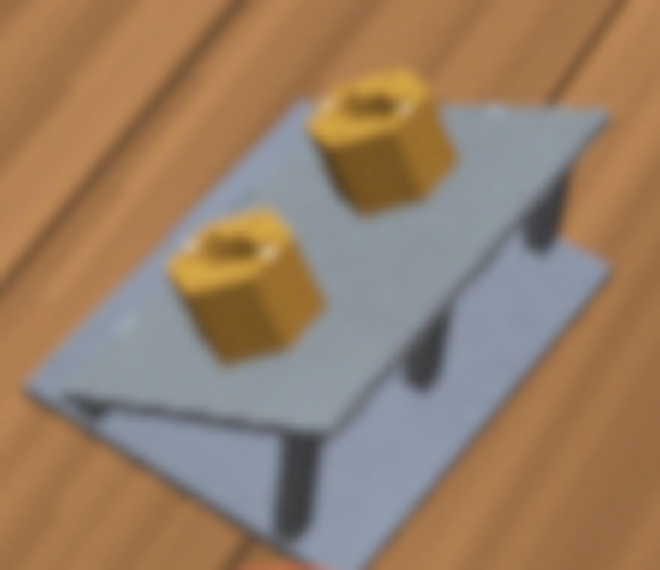

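Run:
```python
from h import *
z=load('top0');P=cloud(z)
for n,(u,v) in dict(nutL=(238,165.8),nutR=(271.2,168),mLu=(238.2,160.2),mLd=(237.6,173.8),mRu=(271.4,162.8),mRd=(270.5,176.5)).items(): print(n,onz(z,u,v,81).round(1),P[int(round(v)),int(round(u))].round(1))
for n,(u,v) in dict(s1=(324,229),s2=(353.3,231.8),s3=(382.6,235)).items(): print(n,onz(z,u,v,50).round(1),P[int(v),int(u)].round(1))
for n,(u,v) in dict(k0=(312,217.3),k1=(397.2,225.2),k2=(394.8,248.3),k3=(308.2,240.3)).items(): print('caddy',n,onz(z,u,v,40).round(1))
# wing lines
for n,(a,b) in dict(s1=((324.2,222),(322.8,234)),s2=((352.6,225.5),(352.4,238)),s3=((385.5,229),(380,240))).items():
    A=onz(z,*a,71);B=onz(z,*b,71);print('wing',n,A.round(1),B.round(1),np.degrees(np.arctan2(*(A-B)[1::-1])).round(1))
for n,(u,v) in dict(t0=(144.5,213.5),t1=(188,211.5),t2=(190.5,255),t3=(146.5,258.5)).items(): print('tin',n,onz(z,u,v,50).round(1))
for n,(u,v) in dict(g0=(222,138.5),g1=(292,144),g2=(287.5,196.5),g3=(221,191.5)).items(): print('gauge',n,P[int(v)+(3 if v<160 else -3),int(u)+(3 if u<250 else -3)].round(1))
for n,(u,v) in dict(pot=(324,131),vase=(148,162),spool=(369.5,168)).items(): print(n,P[int(v),int(u)].round(1))
```

```text
nutL [638.2 105.5  81. ] [645.  108.3  49.8]
nutR [630.4  16.3  81. ] [637.1  17.5  51.8]
mLu [653.6 104.9  81. ] [651.7 104.5  91. ]
mLd [616.2 106.6  81. ] [617.9 106.5  70.7]
mRu [644.7  15.6  81. ] [642.8  16.5  86.8]
mRd [607.1  18.5  81. ] [609.8  20.   74.8]
s1 [ 466.6 -122.9   50. ] [ 464.3 -120.9   73.5]
s2 [ 457.4 -201.9   50. ] [ 457.2 -197.4   75.9]
s3 [ 447.  -281.3   50. ] [ 445.2 -274.8   73. ]
caddy k0 [500.2 -92.1  40. ]
caddy k1 [ 473.8 -325.    40. ]
caddy k2 [ 410.9 -315.2   40. ]
caddy k3 [437.6 -80.   40. ]
wing s1 [ 483.2 -122.2   71. ] [ 451.3 -117.5   71. ] -8.4
wing s2 [ 472.3 -197.6   71. ] [ 439.1 -195.8   71. ] -3.2
wing s3 [ 461.1 -285.4   71. ] [ 432.2 -269.2   71. ] -29.2
tin t0 [517.5 365.3  50. ]
tin t1 [520.9 245.2  50. ]
tin t2 [402.9 237.3  50. ]
tin t3 [395.  357.1  50. ]
gauge g0 [707.9 140.7  81.4]
gauge g1 [686.6 -32.6  85.1]
gauge g2 [574.7 -17.2   6.4]
gauge g3 [591.4 151.7  10.7]
pot [ 755.4 -136.4    3. ]
vase [644.7 339.8 118.6]
spool [ 637.  -256.3   31.6]
```

```bash
python3 -m jog '[[[191,227,40,-5],[191,227,40,-5],[191,227,40,-5],[191,227,40,-5],[191,227,40,-5]]]' 85; python3 -c "
from h import *;st()"
```

```text
clock: 0.78
position: [322.2, 299.1, 363.9]
ee_rot: [0.99, -0.142, -0.0, 0.001]
contact_force: [0.7, -0.6, 0.6]
gripper_width: 84.9
t 0.78 q [ 1.12   0.105 -0.484  0.    -0.984  0.166] p [322.2 299.1 363.9] w 84.9 F [ 0.7 -0.6  0.6] M [ 0.04 -0.11 -0.06]
[[0.96, -0.28, -0.001], [-0.28, -0.96, -0.002], [-0.0, 0.002, -1.0]]
```

```bash
python3 -m jog '[[[170,245,40,-5],[170,245,40,-5],[170,245,40,-5],[170,245,40,-5],[170,245,40,-5]]]'; python3 -c "
from h import *;s,R=st();d=np.array([465.5,-122,300])-s['position'];print((R.T@d).round(1))"
```

```text
clock: 1.4
position: [416.8, 14.1, 324.3]
ee_rot: [0.995, -0.098, -0.0, 0.001]
contact_force: [1.5, 0.1, 0.8]
gripper_width: 85.3
t 1.4 q [ 0.427  0.114 -0.592  0.002 -0.866  0.945] p [416.8  14.1 324.3] w 85.3 F [1.5 0.1 0.8] M [ 0.11 -0.1  -0.04]
[[0.981, -0.196, -0.0], [-0.196, -0.981, -0.002], [-0.0, 0.002, -1.0]]
[ 74.4 123.8  24.5]
```

```bash
python3 -m jog '[[[74,124,24,-3],[74,124,24,-3],[74,124,24,-3],[74,124,24,-3],[74,124,24,-3]]]'; python3 -c "
from h import *;s,R=st();snap('wrist','w1');z=load('w1')
for p in ([467,-122,71],[457,-202,71],[466,-122,47]): print(proj(z,p))"
```

```text
clock: 2.02
position: [464.8, -121.6, 300.4]
ee_rot: [0.997, -0.072, -0.0, 0.001]
contact_force: [-0.8, -0.7, -0.7]
gripper_width: 85.3
t 2.02 q [ 0.084  0.251 -0.485  0.002 -0.835  1.341] p [ 464.8 -121.6  300.4] w 85.3 F [-0.8 -0.7 -0.7] M [-0.04 -0.01 -0.01]
[[0.99, -0.144, -0.001], [-0.144, -0.99, -0.002], [-0.001, 0.002, -1.0]]
(np.float64(285.8441769799824), np.float64(222.7594689874436))
(np.float64(401.18186970845744), np.float64(220.64912028351273))
(np.float64(285.9928273396458), np.float64(212.3139130333606))
```

View pics/w1.png

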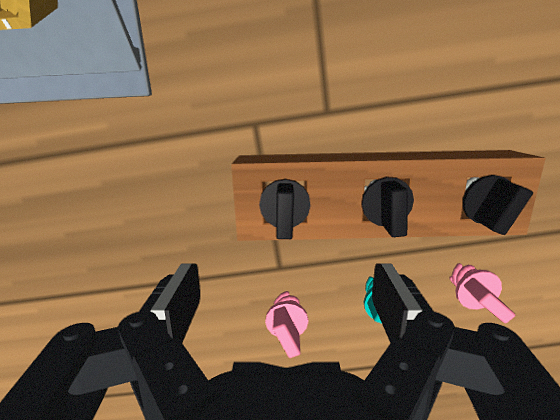

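Run:
```python
from h import *
z=load('w1');im=z['im'];P=cloud(z)
m=(im.max(2)<70);m[250:]=0;m[:165]=0
n,l,s,c=cv2.connectedComponentsWithStats(m.astype(np.uint8))
for i in range(1,n):
    if s[i,4]>600:
        Q=P[l==i];Q=Q[Q[:,2]>30];top=Q[(Q[:,2]>66)]
        q=top[:,:2]-top[:,:2].mean(0);w,V=np.linalg.eigh(q.T@q);v=V[:,1]*np.sign(V[0,1])
        fl=Q[(Q[:,2]>42)&(Q[:,2]<50)]
        print(s[i],'top mean',top.mean(0).round(1),len(top),'head',np.degrees(np.arctan2(v[1],v[0])).round(1), 'proj ext',[(q@V[:,k]).min().round(1) for k in(0,1)],[(q@V[:,k]).max().round(1) for k in(0,1)],'flange mid',((fl.min(0)+fl.max(0))/2).round(1), 'flz',np.median(fl[:,2]).round(1))
cv2.imwrite('pics/w1c.png',cv2.resize(im[140:340,220:550],None,fx=2.4,fy=2.4))
for h in (40,45): print(h,[onz(z,u,203,h).round(1).tolist() for u in (260,310)])
```

```text
[ 463  175   70   60 2757] top mean [ 454.6 -277.3   72. ] 970 head 56.5 proj ext [np.float64(-17.5), np.float64(-10.1)] [np.float64(18.1), np.float64(170.8)] flange mid [ 453.5 -277.    46. ] flz 44.7
[ 362  177   52   60 2275] top mean [ 464.4 -199.7   71.5] 896 head 15.5 proj ext [np.float64(-42.2), np.float64(-96.7)] [np.float64(10.9), np.float64(20.3)] flange mid [ 463.1 -200.8   46. ] flz 44.7
[ 260  179   50   60 2089] top mean [ 474.1 -121.9   71.9] 809 head -9.0 proj ext [np.float64(-5.9), np.float64(-73.1)] [np.float64(6.0), np.float64(19.4)] flange mid [ 472.6 -121.8   45.9] flz 44.7
40 [[474.2, -102.4, 40.0], [468.5, -141.5, 40.0]]
45 [[475.7, -103.1, 45.0], [470.2, -141.4, 45.0]]
```

View pics/w1c.png

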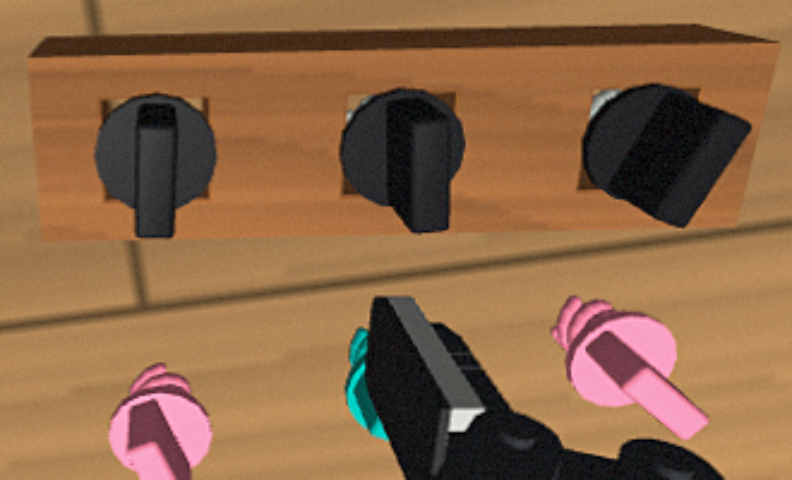

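```bash
python3 -m jog '[[[8,-1,40,0],[8,-1,78,0],[8,-1,78,0],[8,-1,78,0],[8,-1,78,0]]]' && python3 -m jog '[[[0,0,0,0],[0,0,0,0],[0,0,0,0],[0,0,0,0],[0,0,0,0]]]' 0; python3 -c "
from h import *;s,R=st();snap('wrist','w2')"
```

```text
clock: 2.7
position: [473.4, -121.3, 224.4]
ee_rot: [0.997, -0.071, 0.002, 0.001]
contact_force: [0.2, -0.5, 0.5]
gripper_width: 85.3
clock: 3.32
position: [473.5, -121.3, 224.6]
ee_rot: [0.997, -0.071, 0.002, 0.001]
contact_force: [-0.4, -0.2, 2.2]
gripper_width: 10.6
t 3.33 q [ 0.083  0.377 -0.55   0.003 -0.641  1.343] p [ 473.5 -121.3  224.6] w 10.6 F [-0.4 -0.2  2.2] M [0.01 0.16 0.05]
[[0.99, -0.142, 0.003], [-0.142, -0.99, -0.002], [0.004, 0.001, -1.0]]
```

View pics/w2.png

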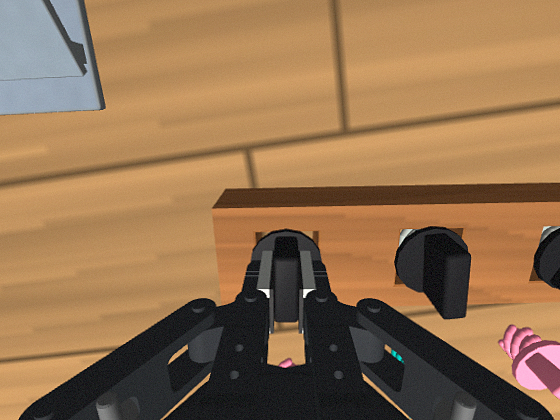

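```bash
python3 -m jog '[[[0,0,-60,0],[35,5,-110,0],[80,15,-150,0],[130,23,-180,0],[180,30,-196,0]]]' && python3 -m jog '[[[60,10,0,0],[120,20,0,0],[180,30,0,0],[200,33,0,0],[200,33,0,0]]]' ; python3 -c "
from h import *;s,R=st();snap('wrist','w3')"
```

```text
clock: 4.0
position: [648.0, -176.9, 423.5]
ee_rot: [0.997, -0.071, 0.003, 0.001]
contact_force: [0.6, -0.6, -1.5]
gripper_width: 10.8
clock: 4.62
position: [842.9, -238.5, 419.2]
ee_rot: [0.997, -0.072, 0.0, 0.0]
contact_force: [-0.2, -0.3, -1.4]
gripper_width: 10.5
t 4.62 q [-0.092  0.894  0.963  0.    -1.639  1.52 ] p [ 842.9 -238.5  419.2] w 10.5 F [-0.2 -0.3 -1.4] M [ 0.05  0.04 -0.02]
[[0.99, -0.143, 0.001], [-0.143, -0.99, -0.001], [0.001, 0.0, -1.0]]
```

View pics/w3.png

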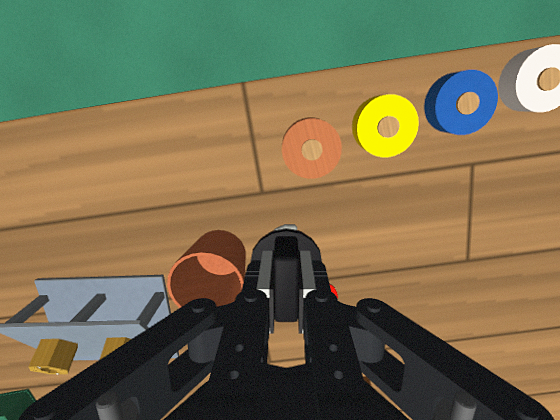

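```bash
python3 -m jog '[[[30,-2,0,0],[60,-3,0,0],[90,-5,0,0],[120,-6,0,0],[120,-6,0,0]]]' ; python3 -c "
from h import *;s,R=st()"
```

```text
clock: 5.3
position: [902.7, -233.1, 404.4]
ee_rot: [0.997, -0.071, 0.024, 0.006]
contact_force: [0.2, 0.2, -0.1]
gripper_width: 10.6
t 5.3 q [-0.079  1.119  1.407  0.011 -1.81   1.51 ] p [ 902.7 -233.1  404.4] w 10.6 F [ 0.2  0.2 -0.1] M [ 0.04  0.1  -0.01]
[[0.989, -0.142, 0.048], [-0.142, -0.99, -0.015], [0.049, 0.008, -0.999]]
```

```bash
python3 -m jog '[[[300,-15,0,0],[300,-15,0,0],[300,-15,0,0],[300,-15,0,0],[300,-15,0,0]]]' ; python3 -c "
from h import *;s,R=st()"
```

```text
clock: 5.92
position: [933.0, -209.4, 354.4]
ee_rot: [0.996, -0.071, 0.045, 0.01]
contact_force: [0.0, -0.3, -0.9]
gripper_width: 10.4
t 5.92 q [-0.05   1.176  1.407  0.022 -1.712  1.483] p [ 933.  -209.4  354.4] w 10.4 F [ 0.  -0.3 -0.9] M [0.06 0.2  0.  ]
[[0.986, -0.142, 0.088], [-0.141, -0.99, -0.026], [0.091, 0.013, -0.996]]
```

```bash
cat > kin.py <<'E'
import numpy as np
from scipy.optimize import least_squares
D=[([1.459,.386,.007,-1.194],[226.4,582.3,403.6]),([1.12,.105,-.484,-.984],[322.2,299.1,363.9]),([.427,.114,-.592,-.866],[416.8,14.1,324.3]),([.084,.251,-.485,-.835],[464.8,-121.6,300.4]),([.083,.377,-.55,-.641],[473.5,-121.3,224.6]),([-.092,.894,.963,-1.639],[842.9,-238.5,419.2]),([-.079,1.119,1.407,-1.81],[902.7,-233.1,404.4]),([-.05,1.176,1.407,-1.712],[933,-209.4,354.4])]
def fk(p,q):
    r0,L1,L2,c,z0,L3,lat=p;q1,a,b,e=q;f=a-b+c;pt=a-b-e
    r=r0+L1*np.sin(a)+L2*np.cos(f)+L3*np.cos(pt);z=z0+L1*np.cos(a)-L2*np.sin(f)-L3*np.sin(pt)
    return np.array([r*np.cos(q1)+lat*np.sin(q1),r*np.sin(q1)-lat*np.cos(q1),z])
s=least_squares(lambda p:np.concatenate([fk(p,q)-x for q,x in D]+[(np.array(p)-[0,400,400,0,300,100,160])*.003]),[0,400,400,0,300,100,160])
P=s.x
if __name__=='__main__':
    print(P.round(2),np.abs(s.fun[:-7]).max(),s.fun[:-7].round(1))
    f=lambda a,b,e:fk(P,[0,a,b,e])[[0,2]].round(0)
    print('high', [f(a,1.41,a-1.41-np.pi/2+t) for a,t in((0,0),(-.01,0),(-.2,.2),(-.56,.55))])
E
python3 kin.py
```

```text
[  0.99 562.22 422.35   0.   164.97 124.68 160.44] 2.0560567206937606 [ 0.5  0.4  0.3  0.9  0.2 -0.   0.5 -0.5 -0.3 -0.  -0.3  0.1 -0.8 -0.4
 -0.  -0.5 -0.3  1.2 -0.1  0.7  0.4  0.3  2.1 -1.7]
high [array([  70., 1019.]), array([  60., 1020.]), array([-101., 1016.]), array([-396.,  925.])]
```

```bash
cat >> h.py <<'E'
ZN=np.array([-.5207,.0456,.8525])
def push(phi,head_deg,L=300):
    s,R=st();h=np.radians(head_deg);d=L*np.array([np.cos(phi)*np.cos(h),np.cos(phi)*np.sin(h),np.sin(phi)]);print('rows',(R.T@d).round(0),'tz',R[:,2].round(3),'tilt',np.degrees(np.arccos(-R[2,2])).round(1),'err to nut axis',(R[:,2]+ZN).round(3))
E
python3 -c "
from h import *;push(.35,-2.6)"
```

```text
t 5.92 q [-0.05   1.176  1.407  0.022 -1.712  1.483] p [ 933.  -209.4  354.4] w 10.4 F [ 0.  -0.3 -0.9] M [0.06 0.2  0.  ]
[[0.986, -0.142, 0.088], [-0.141, -0.99, -0.026], [0.091, 0.013, -0.996]]
rows [289. -26. -77.] tz [ 0.088 -0.026 -0.996] tilt 5.3 err to nut axis [-0.432  0.019 -0.143]
```

```bash
python3 -m jog '[[[290,-26,-77,0],[290,-26,-77,0],[290,-26,-77,0],[290,-26,-77,0],[290,-26,-77,0]]]' ; python3 -c "
from h import *;push(.4,-2)"
```

```text
clock: 6.55
position: [941.3, -179.5, 364.8]
ee_rot: [0.995, -0.071, 0.066, 0.014]
contact_force: [0.6, -0.5, 0.3]
gripper_width: 10.6
t 6.55 q [-0.017  1.167  1.407  0.035 -1.679  1.451] p [ 941.3 -179.5  364.8] w 10.6 F [ 0.6 -0.5  0.3] M [ 0.08  0.31 -0.06]
[[0.981, -0.143, 0.13], [-0.139, -0.99, -0.036], [0.134, 0.018, -0.991]]
rows [288. -28. -80.] tz [ 0.13  -0.036 -0.991] tilt 7.8 err to nut axis [-0.391  0.009 -0.138]
```

```bash
python3 -m jog '[[[285,-28,-110,0],[285,-28,-110,0],[285,-28,-110,0],[285,-28,-110,0],[285,-28,-110,0]]]' ; python3 -c "
from h import *;push(.6,-2)"
```

```text
clock: 7.18
position: [939.3, -151.9, 398.8]
ee_rot: [0.994, -0.071, 0.088, 0.017]
contact_force: [0.1, 0.7, -0.9]
gripper_width: 10.4
t 7.17 q [ 0.015  1.133  1.407  0.048 -1.672  1.423] p [ 939.3 -151.9  398.8] w 10.4 F [ 0.1  0.7 -0.9] M [ 0.08  0.37 -0.01]
[[0.975, -0.143, 0.172], [-0.137, -0.989, -0.046], [0.176, 0.021, -0.984]]
rows [ 272.  -23. -124.] tz [ 0.172 -0.046 -0.984] tilt 10.2 err to nut axis [-0.349  0.    -0.132]
```

```bash
python3 -c "
from h import *;push(.55,10)"
```

```text
t 7.17 q [ 0.015  1.133  1.407  0.048 -1.672  1.423] p [ 939.3 -151.9  398.8] w 10.4 F [ 0.1  0.7 -0.9] M [ 0.08  0.37 -0.01]
[[0.975, -0.143, 0.172], [-0.137, -0.989, -0.046], [0.176, 0.021, -0.984]]
rows [ 267.  -77. -113.] tz [ 0.172 -0.046 -0.984] tilt 10.2 err to nut axis [-0.349  0.    -0.132]
```

```bash
python3 -m jog '[[[267,-77,-113,0],[267,-77,-113,0],[267,-77,-113,0],[267,-77,-113,0],[267,-77,-113,0]]]' ; python3 -c "
from h import *;push(.6,6)"
```

```text
clock: 7.8
position: [936.6, -97.6, 436.9]
ee_rot: [0.991, -0.07, 0.109, 0.019]
contact_force: [0.6, -1.1, -0.7]
gripper_width: 10.3
t 7.8 q [ 0.075  1.096  1.407  0.069 -1.671  1.368] p [936.6 -97.6 436.9] w 10.3 F [ 0.6 -1.1 -0.7] M [ 0.1   0.46 -0.06]
[[0.967, -0.143, 0.213], [-0.135, -0.989, -0.052], [0.218, 0.022, -0.976]]
rows [ 271.  -57. -114.] tz [ 0.213 -0.052 -0.976] tilt 12.7 err to nut axis [-0.308 -0.007 -0.123]
```

```bash
python3 -m jog '[[[271,-57,-114,0],[271,-57,-114,0],[271,-57,-114,0],[271,-57,-114,0],[271,-57,-114,0]]]' ; python3 -c "
from h import *;push(.65,6)"
```

```text
clock: 8.43
position: [928.0, -64.4, 474.7]
ee_rot: [0.989, -0.07, 0.13, 0.02]
contact_force: [-1.6, -0.5, -0.3]
gripper_width: 10.7
t 8.43 q [ 0.114  1.058  1.407  0.087 -1.669  1.335] p [928.  -64.4 474.7] w 10.7 F [-1.6 -0.5 -0.3] M [ 0.12  0.57 -0.05]
[[0.957, -0.143, 0.254], [-0.133, -0.989, -0.058], [0.26, 0.022, -0.965]]
rows [ 271.  -55. -116.] tz [ 0.254 -0.058 -0.965] tilt 15.1 err to nut axis [-0.266 -0.012 -0.113]
```

```bash
python3 -m jog '[[[271,-60,-116,0],[271,-60,-116,0],[271,-60,-116,0],[271,-60,-116,0],[271,-60,-116,0]]]' ; python3 -c "
from h import *;push(.65,8)"
```

```text
clock: 9.05
position: [916.2, -34.1, 512.9]
ee_rot: [0.986, -0.069, 0.151, 0.021]
contact_force: [-1.3, -0.5, -0.6]
gripper_width: 10.5
t 9.05 q [ 0.152  1.02   1.407  0.106 -1.669  1.305] p [916.2 -34.1 512.9] w 10.5 F [-1.3 -0.5 -0.6] M [0.15 0.67 0.01]
[[0.945, -0.143, 0.295], [-0.13, -0.99, -0.062], [0.301, 0.02, -0.953]]
rows [ 274.  -63. -105.] tz [ 0.295 -0.062 -0.953] tilt 17.6 err to nut axis [-0.225 -0.016 -0.101]
```

```bash
python3 -m jog '[[[274,-68,-105,0],[274,-68,-105,0],[274,-68,-105,0],[274,-68,-105,0],[274,-68,-105,0]]]' ; python3 -c "
from h import *;push(.65,8)"
```

```text
clock: 9.68
position: [905.7, -4.3, 543.9]
ee_rot: [0.982, -0.068, 0.172, 0.021]
contact_force: [-1.2, 0.4, -0.8]
gripper_width: 11.0
t 9.68 q [ 0.189  0.989  1.407  0.127 -1.662  1.275] p [905.7  -4.3 543.9] w 11.0 F [-1.2  0.4 -0.8] M [ 0.12  0.69 -0.  ]
[[0.931, -0.142, 0.336], [-0.127, -0.99, -0.065], [0.342, 0.017, -0.94]]
rows [278. -63. -93.] tz [ 0.336 -0.065 -0.94 ] tilt 20.0 err to nut axis [-0.185 -0.019 -0.087]
```

```bash
python3 -m jog '[[[270,-95,-95,0],[270,-95,-95,0],[270,-95,-95,0],[270,-95,-95,0],[270,-95,-95,0]]]' ; python3 -c "
from h import *;push(.65,14)"
```

```text
clock: 10.3
position: [895.9, 37.3, 569.3]
ee_rot: [0.979, -0.067, 0.194, 0.02]
contact_force: [0.3, -1.0, -0.4]
gripper_width: 10.5
t 10.3 q [ 0.24   0.966  1.407  0.154 -1.649  1.233] p [895.9  37.3 569.3] w 10.5 F [ 0.3 -1.  -0.4] M [ 0.09  0.84 -0.04]
[[0.916, -0.14, 0.376], [-0.124, -0.99, -0.066], [0.381, 0.013, -0.924]]
rows [274. -87. -84.] tz [ 0.376 -0.066 -0.924] tilt 22.4 err to nut axis [-0.145 -0.02  -0.072]
```

```bash
python3 -m jog '[[[274,-95,-84,0],[274,-95,-84,0],[274,-95,-84,0],[274,-95,-84,0],[274,-95,-84,0]]]' ; python3 -c "
from h import *;push(.65,16)"
```

```text
clock: 10.92
position: [886.9, 71.2, 590.1]
ee_rot: [0.974, -0.066, 0.215, 0.019]
contact_force: [-0.0, 0.3, -0.6]
gripper_width: 10.5
t 10.93 q [ 0.283  0.948  1.407  0.18  -1.631  1.199] p [886.9  71.2 590.1] w 10.5 F [-0.   0.3 -0.6] M [0.15 0.96 0.01]
[[0.899, -0.137, 0.416], [-0.121, -0.99, -0.065], [0.421, 0.008, -0.907]]
rows [275. -95. -74.] tz [ 0.416 -0.065 -0.907] tilt 24.9 err to nut axis [-0.105 -0.019 -0.055]
```

```bash
python3 -m jog '[[[270,-120,-74,0],[270,-120,-74,0],[270,-120,-74,0],[270,-120,-74,0],[270,-120,-74,0]]]' ; python3 -c "
from h import *;push(.65,18)"
```

```text
clock: 11.55
position: [877.8, 114.6, 606.4]
ee_rot: [0.97, -0.065, 0.236, 0.016]
contact_force: [-0.0, -0.9, 0.2]
gripper_width: 10.6
t 11.55 q [ 0.337  0.936  1.407  0.211 -1.61   1.154] p [877.8 114.6 606.4] w 10.6 F [-0.  -0.9  0.2] M [0.14 1.01 0.06]
[[0.881, -0.134, 0.455], [-0.118, -0.991, -0.062], [0.459, 0.001, -0.889]]
rows [ 275. -103.  -63.] tz [ 0.455 -0.062 -0.889] tilt 27.3 err to nut axis [-0.066 -0.017 -0.036]
```

```bash
python3 -m jog '[[[265,-140,-63,0],[265,-140,-63,0],[265,-140,-63,0],[265,-140,-63,0],[265,-140,-63,0]]]' ; python3 -c "
from h import *;push(.65,18)"
```

```text
clock: 12.18
position: [868.1, 162.6, 618.4]
ee_rot: [0.964, -0.064, 0.256, 0.013]
contact_force: [0.5, 0.9, -1.2]
gripper_width: 10.6
t 12.18 q [ 0.397  0.93   1.407  0.246 -1.585  1.104] p [868.1 162.6 618.4] w 10.6 F [ 0.5  0.9 -1.2] M [0.13 1.08 0.06]
[[0.861, -0.129, 0.493], [-0.116, -0.992, -0.058], [0.496, -0.007, -0.868]]
rows [ 277. -104.  -50.] tz [ 0.493 -0.058 -0.868] tilt 29.7 err to nut axis [-0.028 -0.012 -0.016]
```

```bash
python3 -m jog '[[[50,-35,-8,0],[50,-35,-8,0],[50,-35,-8,0],[50,-35,-8,0],[50,-35,-8,0]]]' ; python3 -c "
from h import *;push(.65,18);im,d,p=snap('wrist','w4')"
```

```text
clock: 12.8
position: [868.3, 182.0, 620.6]
ee_rot: [0.96, -0.062, 0.274, 0.01]
contact_force: [-0.3, -0.2, -0.6]
gripper_width: 10.5
t 12.8 q [ 0.419  0.934  1.407  0.265 -1.551  1.084] p [868.3 182.  620.6] w 10.5 F [-0.3 -0.2 -0.6] M [0.12 1.13 0.04]
[[0.842, -0.125, 0.525], [-0.114, -0.992, -0.053], [0.527, -0.015, -0.85]]
rows [ 279. -104.  -39.] tz [ 0.525 -0.053 -0.85 ] tilt 31.8 err to nut axis [ 0.004 -0.008  0.003]
```

View pics/w4.png

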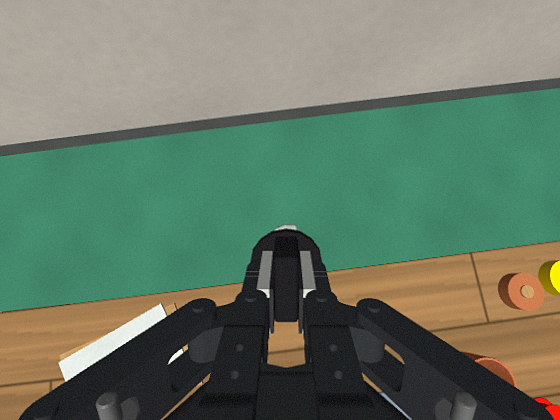

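```bash
cat >> h.py <<'E'
def go(p):
    s,R=st();print('rows',(R.T@(np.array(p)-s['position'])).round(1))
E
python3 -c "
from h import *;go([505.4,117,298])"
```

```text
t 12.85 q [ 0.419  0.934  1.407  0.265 -1.55   1.084] p [868.3 182.  620.6] w 10.4 F [-0.2  0.2 -0.4] M [0.04 1.03 0.03]
[[0.842, -0.125, 0.525], [-0.114, -0.992, -0.053], [0.527, -0.015, -0.85]]
rows [-468.2  114.9   87.1]
```

```bash
python3 -m jog '[[[-60,15,0,-2],[-120,30,0,-2],[-180,50,20,-2],[-240,65,40,-2],[-300,80,60,-2]]]' ; python3 -c "
from h import *;go([505.4,117,298])"
```

```text
clock: 13.48
position: [708.0, 149.9, 485.0]
ee_rot: [0.96, -0.046, 0.275, 0.014]
contact_force: [0.8, 0.0, -0.2]
gripper_width: 10.7
t 13.47 q [ 0.462  0.414  0.056  0.415 -0.771  0.779] p [708.  149.9 485. ] w 10.7 F [ 0.8  0.  -0.2] M [0.11 0.99 0.02]
[[0.845, -0.095, 0.527], [-0.08, -0.995, -0.052], [0.529, 0.002, -0.848]]
rows [-267.5   51.8   53.7]
```

```bash
python3 -m jog '[[[-267,52,54,0],[-267,52,54,0],[-267,52,54,0],[-267,52,54,0],[-267,52,54,0]]]' ; python3 -c "
from h import *;go([505.4,117,298]);snap('wrist','w5');snap('scene','s5')"
```

```text
clock: 14.1
position: [547.8, 117.9, 335.6]
ee_rot: [0.956, -0.047, 0.289, 0.021]
contact_force: [1.5, -0.6, 1.3]
gripper_width: 10.8
t 14.1 q [ 0.283  0.241 -0.763  1.491 -0.221 -0.238] p [547.8 117.9 335.6] w 10.8 F [ 1.5 -0.6  1.3] M [ 0.12  0.85 -0.01]
[[0.829, -0.103, 0.55], [-0.079, -0.995, -0.067], [0.554, 0.013, -0.832]]
rows [-55.8   4.7   8. ]
```

View pics/w5.png

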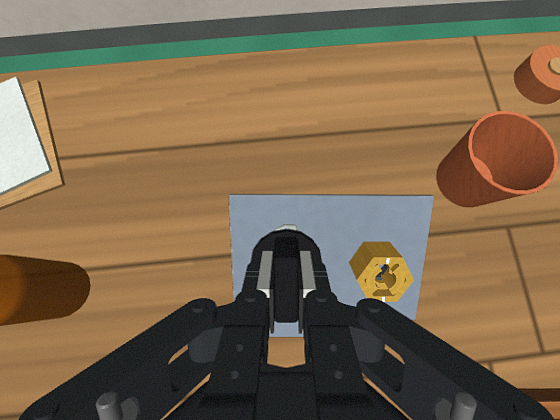

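View pics/s5.png

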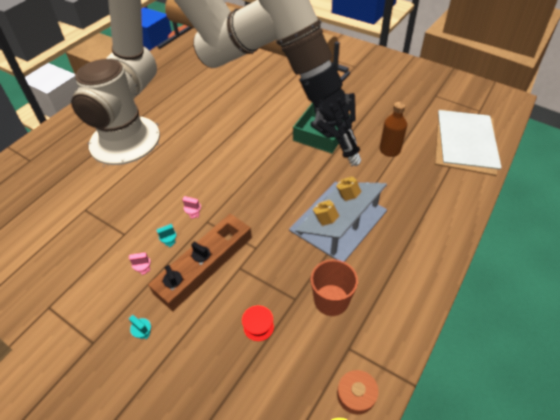

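```bash
cat > fk.py <<'E'
import numpy as np
from kin import P
from scipy.spatial.transform import Rotation as Ro
from scipy.optimize import least_squares
r0,L1,L2,c,z0,L3,lat=P
LO=np.array([-3.14,-1.21,-1.07,-3.16,-2.99,-3.1]);HI=np.array([3.14,2.06,1.41,2.05,-.16,3.1])
def full(q,s4=1,s6=1):
    q1,a,b,q4,q5,q6=q
    A=Ro.from_euler('z',q1)*Ro.from_euler('y',a-b)*Ro.from_euler('x',s4*q4)*Ro.from_euler('y',-q5)
    d=A.apply([1,0,0])
    B=A*Ro.from_euler('y',np.pi/2)  # z->x
    B=B*Ro.from_euler('z',s6*q6+OFF)
    f=a-b
    w=Ro.from_euler('z',q1).apply([r0+L1*np.sin(a)+L2*np.cos(f),-lat,z0+L1*np.cos(a)-L2*np.sin(f)])
    return w+L3*d,B.as_matrix()
OFF=0
def ik(p,R,q0,w=.4):
    def e(q):
        x,r=full(q,*S);return np.r_[(x-p)/1000,w*Ro.from_matrix(r.T@R).as_rotvec()]
    s=least_squares(e,np.clip(q0,LO+1e-3,HI-1e-3),bounds=(LO,HI));x,r=full(s.x,*S)
    return s.x,np.linalg.norm(x-p),np.degrees(np.linalg.norm(Ro.from_matrix(r.T@R).as_rotvec()))
S=(1,-1);OFF=np.pi/2
if __name__=='__main__':
    q=[.283,.241,-.763,1.491,-.221,-.238];R0=np.array([[.829,-.103,.55],[-.079,-.995,-.067],[.554,.013,-.832]])
    for s4 in(1,-1):
        for s6 in (1,-1):
            x,r=full(q,s4,s6);print(s4,s6,x.round(1),r.round(3).tolist())
E
python3 fk.py
```

```text
1 1 [445.7  -9.1 250.8] [[0.658, 0.62, 0.428], [0.511, -0.784, 0.352], [0.554, -0.013, -0.832]]
1 -1 [445.7  -9.1 250.8] [[0.869, 0.25, 0.428], [0.094, -0.931, 0.352], [0.486, -0.265, -0.832]]
-1 1 [460.9 -61.4 250.8] [[-0.784, -0.288, 0.55], [-0.386, 0.92, -0.068], [-0.486, -0.265, -0.832]]
-1 -1 [460.9 -61.4 250.8] [[-0.829, 0.103, 0.55], [0.078, 0.995, -0.068], [-0.554, -0.013, -0.832]]
```

```bash
python3 - <<'E'
s=open('fk.py').read()
s=s.replace("q1).apply([r0+L1*np.sin(a)+L2*np.cos(f),-lat,z0+L1*np.cos(a)-L2*np.sin(f)])","q1).apply([r0+L1*np.sin(a)+L2*np.cos(f),0,z0+L1*np.cos(a)-L2*np.sin(f)])+A.apply([0,-lat,0])").replace("S=(1,-1);OFF=np.pi/2","S=(-1,-1);OFF=-np.pi/2")
open('fk.py','w').write(s)
E
python3 fk.py|tail -1
cat > plan.py <<'E'
from fk import *
zn=np.array([-.5207,.0456,.8525]);xn=np.array([.8493,-.0743,.5227])
def tool(spin):
    R=np.c_[xn,np.cross(-zn,xn),-zn];return R@Ro.from_euler('z',spin,degrees=True).as_matrix()
nL=np.array([638.2,105.5,81]);nR=np.array([630.4,16.3,81])
if __name__=='__main__':
  for nm,n in(('L',nL),('R',nR)):
    for h in(70,6,0):
      for spin in (-90,0,90):
        best=[]
        for q0 in ([.283,.241,-.763,1.49,-.22,-.24],[.5,.3,-.6,0,-.6,1],[.5,.3,-.6,-1.5,-.3,1],[.5,.3,-.6,-3,-.3,1],[.0,.3,-.6,-3,-.3,-1],[.3,.3,-.6,1.5,-.3,-2]):
            q,pe,re=ik(n+zn*(184.6+h),tool(spin),np.array(q0));best.append((pe+re,pe,re,q))
        best.sort(key=lambda b:b[0]);b=best[0];print(nm,h,spin,'err',round(b[1],1),round(b[2],1),b[3].round(2))
E
python3 plan.py
```

```text
-1 -1 [549.2 118.  336.7] [[0.829, -0.103, 0.55], [-0.078, -0.995, -0.068], [0.554, 0.013, -0.832]]
L 70 -90 err 4.4 1.0 [ 0.18  0.23 -0.87  1.86 -0.16  1.05]
L 70 0 err 4.4 1.0 [ 0.18  0.23 -0.87  1.86 -0.16 -0.53]
L 70 90 err 4.4 1.0 [ 0.18  0.23 -0.87  1.86 -0.16 -2.1 ]
L 6 -90 err 16.3 3.3 [ 0.12  0.35 -0.8   2.05 -0.16  0.9 ]
L 6 0 err 16.3 3.3 [ 0.12  0.35 -0.8   2.05 -0.16 -0.67]
L 6 90 err 16.3 3.3 [ 0.12  0.35 -0.8   2.05 -0.16 -2.24]
L 0 -90 err 17.7 3.5 [ 0.12  0.36 -0.8   2.05 -0.16  0.9 ]
L 0 0 err 17.7 3.5 [ 0.12  0.36 -0.8   2.05 -0.16 -0.67]
L 0 90 err 17.7 3.5 [ 0.12  0.36 -0.8   2.05 -0.16 -2.24]
R 70 -90 err 20.6 3.5 [ 0.19  0.17 -0.88  1.3  -0.16  1.6 ]
R 70 0 err 20.6 3.5 [ 0.19  0.17 -0.88  1.3  -0.16  0.03]
R 70 90 err 20.6 3.5 [ 0.19  0.17 -0.88  1.3  -0.16 -1.55]
R 6 -90 err 26.4 7.1 [-0.02  0.32 -0.84  2.05 -0.16  1.03]
R 6 0 err 26.4 7.1 [-0.02  0.32 -0.84  2.05 -0.16 -0.54]
R 6 90 err 26.4 7.1 [-0.02  0.32 -0.84  2.05 -0.16 -2.11]
R 0 -90 err 27.5 7.2 [-0.03  0.33 -0.83  2.05 -0.16  1.03]
R 0 0 err 27.5 7.2 [-0.03  0.33 -0.83  2.05 -0.16 -0.54]
R 0 90 err 27.5 7.2 [-0.03  0.33 -0.83  2.05 -0.16 -2.11]
```

```bash
cat > rs.py <<'E'
from plan import *
rng=np.random.default_rng(0)
for nm,n in(('L',nL),('R',nR)):
  for h in (60,6,0):
    out=[]
    for k in range(60):
        q0=rng.uniform(LO,HI);sp=rng.uniform(-180,180)
        q,pe,re=ik(n+zn*(184.6+h),tool(sp),q0);out.append((pe/5+re,pe,re,q))
    out.sort(key=lambda b:b[0])
    seen=[]
    for o in out:
        if all(np.abs(o[3][:5]-p).max()>.1 for p in seen):
            seen.append(o[3][:5]);print(nm,h,'err',round(o[1],1),round(o[2],1),o[3].round(2))
        if len(seen)>3:break
E
python3 rs.py
```

```text
L 60 err 5.8 1.4 [ 0.16  0.25 -0.86  1.93 -0.16  0.32]
L 60 err 8.6 1.8 [ 0.13  0.25 -0.85  2.05 -0.16  3.1 ]
L 60 err 10.4 1.8 [ 0.22  0.24 -0.86  1.72 -0.16 -3.1 ]
L 60 err 21.8 4.0 [ 0.39  0.23 -0.81  1.17 -0.23 -3.1 ]
L 6 err 16.3 3.3 [ 0.12  0.35 -0.8   2.05 -0.16  1.14]
L 6 err 32.7 5.9 [ 0.31  0.33 -0.78  1.33 -0.19 -3.1 ]
L 6 err 34.5 6.4 [ 0.35  0.33 -0.77  1.21 -0.19 -3.1 ]
L 6 err 38.0 6.1 [-0.09  0.42 -0.65 -3.16 -0.16 -2.24]
L 0 err 17.7 3.5 [ 0.12  0.36 -0.8   2.05 -0.16 -1.56]
L 0 err 25.1 4.5 [ 0.18  0.35 -0.8   1.79 -0.16 -3.1 ]
L 0 err 32.5 5.8 [ 0.28  0.34 -0.79  1.43 -0.18 -3.1 ]
L 0 err 36.4 5.8 [-0.09  0.43 -0.65 -3.16 -0.16 -0.59]
R 60 err 23.6 4.0 [ 0.18  0.19 -0.87  1.33 -0.16  3.1 ]
R 60 err 24.4 4.2 [ 0.23  0.19 -0.85  1.11 -0.16 -3.1 ]
R 60 err 25.1 4.9 [ 0.26  0.2  -0.82  0.92 -0.16 -3.1 ]
R 60 err 27.4 6.0 [ 0.31  0.21 -0.76  0.68 -0.19 -3.1 ]
R 6 err 26.4 7.1 [-0.02  0.32 -0.84  2.05 -0.16 -2.8 ]
R 6 err 39.5 6.8 [ 0.19  0.29 -0.81  1.22 -0.16 -3.1 ]
R 6 err 38.0 7.4 [-0.24  0.4  -0.68 -3.16 -0.16 -0.35]
R 6 err 39.0 7.2 [ 0.26  0.3  -0.76  0.9  -0.16 -3.1 ]
R 0 err 27.5 7.2 [-0.03  0.33 -0.83  2.05 -0.16 -0.45]
R 0 err 36.4 7.2 [-0.24  0.41 -0.68 -3.16 -0.16 -1.97]
R 0 err 39.6 7.1 [ 0.14  0.3  -0.82  1.41 -0.16 -3.1 ]
R 0 err 38.9 7.8 [ 0.28  0.32 -0.72  0.73 -0.16 -3.1 ]
```

```bash
cat > rt.py <<'E'
from plan import *
def toolt(t,spin,hd=-5):
    h=np.radians(hd);z=np.array([np.sin(t)*np.cos(h),np.sin(t)*np.sin(h),-np.cos(t)]);x=np.array([np.cos(t)*np.cos(h),np.cos(t)*np.sin(h),np.sin(t)])
    return np.c_[x,np.cross(z,x),z]@Ro.from_euler('z',spin,degrees=True).as_matrix()
if __name__=='__main__':
  for nm,n in(('L',nL),('R',nR)):
   for t in (5,10,15,18,21,24,27):
    for h in(40,0):
     g=n+zn*(29.6+h)  # grasp pt
     out=[]
     for spin in (0,80):
      T=toolt(np.radians(t),spin);p=g-T[:,2]*155
      b=min((ik(p,T,np.array(q0)) for q0 in ([.283,.241,-.763,1.49,-.22,-.24],[.5,.3,-.6,0,-.6,1],[.3,.3,-.8,.6,-.2,.8],[0,.4,-.7,-3.1,-.2,-1])),key=lambda b:b[1]/5+b[2])
      out.append((round(b[1],1),round(b[2],1),b[0].round(2).tolist()))
     print(nm,t,h,out)
E
python3 rt.py
```

```text
L 5 40 [(np.float64(0.0), np.float64(0.0), [0.47, 0.42, -0.26, 0.06, -0.81, 0.98]), (np.float64(0.0), np.float64(0.0), [0.47, 0.42, -0.26, 0.06, -0.81, -0.42])]
L 5 0 [(np.float64(0.0), np.float64(0.0), [0.45, 0.49, -0.24, 0.06, -0.76, 0.99]), (np.float64(0.0), np.float64(0.0), [0.45, 0.49, -0.24, 0.06, -0.76, -0.4])]
L 10 40 [(np.float64(0.0), np.float64(0.0), [0.49, 0.39, -0.35, 0.15, -0.68, 0.89]), (np.float64(0.0), np.float64(0.0), [0.49, 0.39, -0.35, 0.15, -0.68, -0.51])]
L 10 0 [(np.float64(0.0), np.float64(0.0), [0.47, 0.46, -0.34, 0.16, -0.62, 0.9]), (np.float64(0.0), np.float64(0.0), [0.47, 0.46, -0.34, 0.16, -0.62, -0.5])]
L 15 40 [(np.float64(0.0), np.float64(0.0), [0.5, 0.36, -0.46, 0.28, -0.54, 0.75]), (np.float64(0.0), np.float64(0.0), [0.5, 0.36, -0.46, 0.28, -0.54, -0.64])]
L 15 0 [(np.float64(0.0), np.float64(0.0), [0.48, 0.44, -0.46, 0.31, -0.48, 0.75]), (np.float64(0.0), np.float64(0.0), [0.48, 0.44, -0.46, 0.31, -0.48, -0.65])]
L 18 40 [(np.float64(0.0), np.float64(0.0), [0.5, 0.35, -0.54, 0.4, -0.45, 0.63]), (np.float64(0.0), np.float64(0.0), [0.5, 0.35, -0.54, 0
[... 2690 characters left out ...]
oat64(0.0), [0.29, 0.38, -0.69, 0.7, -0.21, -0.87])]
R 24 40 [(np.float64(0.0), np.float64(0.0), [0.26, 0.28, -0.79, 0.95, -0.17, 0.31]), (np.float64(0.0), np.float64(0.0), [0.26, 0.28, -0.79, 0.95, -0.17, -1.08])]
R 24 0 [(np.float64(9.6), np.float64(1.7), [0.25, 0.35, -0.75, 0.9, -0.16, 0.36]), (np.float64(9.6), np.float64(1.7), [0.25, 0.35, -0.75, 0.9, -0.16, -1.04])]
R 27 40 [(np.float64(11.8), np.float64(2.0), [0.23, 0.26, -0.82, 1.06, -0.16, 0.22]), (np.float64(11.8), np.float64(2.0), [0.23, 0.26, -0.82, 1.06, -0.16, -1.17])]
R 27 0 [(np.float64(22.2), np.float64(3.9), [0.24, 0.34, -0.76, 0.96, -0.16, 0.31]), (np.float64(22.2), np.float64(3.9), [0.24, 0.34, -0.76, 0.96, -0.16, -1.09])]
```

Run:
```python
from h import *
z=load('w5');im=z['im']
c=im[225:315,335:430];cv2.imwrite('pics/w5c.png',cv2.resize(c,None,fx=6,fy=6,interpolation=cv2.INTER_CUBIC))
P=cloud(z)
hsv=cv2.cvtColor(im,cv2.COLOR_BGR2HSV)
m=((hsv[...,0]>15)&(hsv[...,0]<32)&(hsv[...,1]>120)&(hsv[...,2]>110)).astype(np.uint8);m[:, :340]=0;m[:230]=0;m[310:]=0;m[:,425:]=0
Q=P[m>0]
xs=np.array([-.5207,.0456,.8525]);d=Q@xs
hh,e=np.histogram(d,40);print(hh,e.round(0))
f=Q[d>np.percentile(d,97)-4];print('face mid',((f.min(0)+f.max(0))/2).round(1),f.mean(0).round(1),len(f))
w=(im.min(2)>170);w[:, :340]=0;w[:230]=0;w[310:]=0;w[:,425:]=0
n,l,s,cc=cv2.connectedComponentsWithStats(w.astype(np.uint8));print([(s[i,4],cc[i].round(1)) for i in range(1,n)])
print(onz(z,384,278.5,81), proj(z,[630.4,16.3,81]))
```

```text
[ 17  34  65  30   0  16 186 255 389 716 975   0   0   0   0   0   0   0
   0   0   0   0   0   0   0   0   0   0   0   0   0   0   0   0   0   0
   0   0   0  10] [-338. -330. -322. -314. -306. -298. -290. -282. -275. -267. -259. -251.
 -243. -235. -227. -219. -211. -203. -196. -188. -180. -172. -164. -156.
 -148. -140. -132. -125. -117. -109. -101.  -93.  -85.  -77.  -69.  -61.
  -53.  -46.  -38.  -30.  -22.]
face mid [630.7  52.1 211.3] [631.5  19.8  83.3] 1429
[(np.int32(19), array([387.3, 260.4])), (np.int32(14), array([383.1, 298.9]))]
[631.0497117   19.99332927  81.        ] (np.float64(388.2548700170822), np.float64(278.8074463023686))
```

View pics/w5c.png

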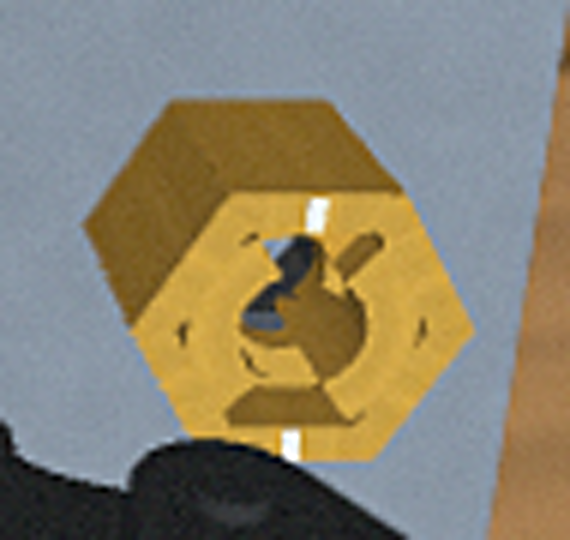

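```bash
cat >> h.py <<'E'
NL=np.array([638.6,107.8,81.]);NR=np.array([630.8,18.8,81.])
def tipto(N,h,L=214.6):
    s,R=st();tz=R[:,2];tip=s['position']+L*tz
    zn=-ZN*-1
    rel=tip-N;print('tip rel nut: along',(rel@ZN).round(1),'perp x_n',(rel@np.array([.8493,-.0743,.5227])).round(1),'perp y_n',(rel@np.cross(ZN,[.8493,-.0743,.5227])).round(1))
    print('rows',(R.T@(N+h*ZN-tip)).round(1),'tilt',np.degrees(np.arccos(-tz[2])).round(1),'head',np.degrees(np.arctan2(tz[1],tz[0])).round(1),'jaw z',R[2,1].round(3))
E
python3 -c "
from h import *;go([545.4,115.9,290]);tipto(NL,12)"
```

```text
t 14.2 q [ 0.282  0.241 -0.765  1.486 -0.222 -0.231] p [547.3 116.1 334.2] w 10.3 F [ 0.6 -2.2  0.5] M [-0.04  1.17 -0.06]
[[0.831, -0.103, 0.547], [-0.077, -0.995, -0.07], [0.551, 0.016, -0.834]]
rows [-25.9  -0.4  35.9]
t 14.2 q [ 0.282  0.241 -0.765  1.486 -0.222 -0.231] p [547.3 116.1 334.2] w 10.3 F [ 0.6 -2.2  0.5] M [-0.04  1.17 -0.06]
[[0.831, -0.103, 0.547], [-0.077, -0.995, -0.07], [0.551, 0.016, -0.834]]
tip rel nut: along 49.4 perp x_n 61.4 perp y_n -4.5
rows [-62.6  -5.   35.2] tilt 33.5 head -7.3 jaw z 0.016
```

```bash
python3 -m jog '[[[-20,-1,26,0],[-20,-1,26,0],[-20,-1,26,0],[-20,-1,26,0],[-20,-1,26,0]]]' ; python3 -c "
from h import *;go([545.4,115.9,290]);tipto(NL,12)"
```

```text
clock: 14.82
position: [545.7, 118.7, 303.5]
ee_rot: [0.956, -0.048, 0.287, 0.023]
contact_force: [-0.3, -0.3, -1.3]
gripper_width: 10.9
t 14.82 q [ 0.141  0.28  -0.783  1.95  -0.161 -0.581] p [545.7 118.7 303.5] w 10.9 F [-0.3 -0.3 -1.3] M [ 0.16  1.16 -0.06]
[[0.83, -0.104, 0.547], [-0.077, -0.994, -0.072], [0.552, 0.018, -0.834]]
rows [-7.5  2.6 11.3]
t 14.82 q [ 0.141  0.28  -0.783  1.95  -0.161 -0.581] p [545.7 118.7 303.5] w 10.9 F [-0.3 -0.3 -1.3] M [ 0.16  1.16 -0.06]
[[0.83, -0.104, 0.547], [-0.077, -0.994, -0.072], [0.552, 0.018, -0.834]]
tip rel nut: along 24.2 perp x_n 44.1 perp y_n -2.4
rows [-44.5  -2.5  10.6] tilt 33.5 head -7.5 jaw z 0.018
```

```bash
python3 -m jog '[[[-45,-3,11,0],[-45,-3,11,0],[-45,-3,11,0],[-45,-3,11,0],[-45,-3,11,0]]]' ; python3 -c "
from h import *;tipto(NL,5)"
```

```text
clock: 15.45
position: [522.4, 126.4, 286.8]
ee_rot: [0.96, -0.048, 0.276, 0.024]
contact_force: [-0.5, -0.5, -1.4]
gripper_width: 10.6
t 15.45 q [ 0.133  0.276 -0.826  2.052 -0.161 -0.679] p [522.4 126.4 286.8] w 10.6 F [-0.5 -0.5 -1.4] M [0.17 1.13 0.05]
[[0.844, -0.106, 0.527], [-0.079, -0.994, -0.073], [0.531, 0.02, -0.847]]
tip rel nut: along 22.3 perp x_n 9.6 perp y_n 2.7
rows [-9.8  2.3 17.2] tilt 32.1 head -7.9 jaw z 0.02
```

```bash
python3 -m jog '[[[-20,4,20,0],[-20,4,20,0],[-20,4,20,0],[-20,4,20,0],[-20,4,20,0]]]' ; python3 -c "
from h import *;tipto(NL,3);snap('scene','s6');snap('top','t6')"
```

```text
clock: 16.08
position: [522.6, 125.8, 275.0]
ee_rot: [0.963, -0.049, 0.264, 0.026]
contact_force: [-0.3, -0.2, -0.5]
gripper_width: 10.7
t 16.07 q [ 0.131  0.294 -0.831  2.052 -0.161 -0.682] p [522.6 125.8 275. ] w 10.7 F [-0.3 -0.2 -0.5] M [ 0.17  1.08 -0.  ]
[[0.855, -0.108, 0.507], [-0.081, -0.994, -0.076], [0.512, 0.024, -0.859]]
tip rel nut: along 12.1 perp x_n -1.2 perp y_n 1.0
rows [1.3 0.7 9.1] tilt 30.8 head -8.5 jaw z 0.024
```

Run:
```python
from h import *
a=cv2.resize(load('s6')['im'][130:260,270:400],None,fx=4.5,fy=4.5,interpolation=cv2.INTER_CUBIC);b=cv2.resize(load('t6')['im'][100:230,190:320],None,fx=4.5,fy=4.5,interpolation=cv2.INTER_CUBIC);cv2.imwrite('pics/c6.png',cv2.resize(np.hstack([a,b]),(800,400)))
```

View pics/c6.png

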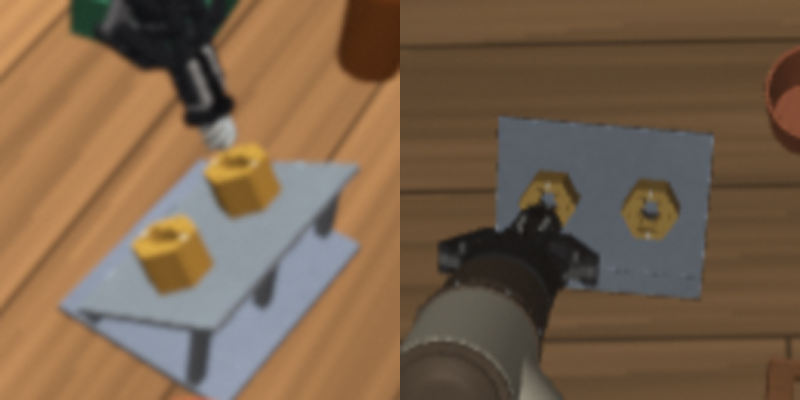

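Run:
```python
from h import *
z=load('s6');s,R=st();tip=np.array(s['position'])+214.6*R[:,2]
print('tip',tip,proj(z,tip),'NL',proj(z,NL),'NR',proj(z,NR))
zt=load('t6');print('top tip',proj(zt,tip),'NL',proj(zt,NL),proj(zt,NR))
a=cv2.resize(z['im'][150:230,300:380],None,fx=7.5,fy=7.5,interpolation=cv2.INTER_CUBIC);cv2.imwrite('pics/c6b.png',a)
a=cv2.resize(zt['im'][140:190,215:295],None,fx=9,fy=9,interpolation=cv2.INTER_CUBIC);cv2.imwrite('pics/c6c.png',a)
```

```text
t 16.18 q [ 0.131  0.294 -0.831  2.052 -0.16  -0.682] p [522.6 125.8 275. ] w 10.8 F [ 0.7  0.3 -0.4] M [0.14 1.1  0.03]
[[0.855, -0.108, 0.507], [-0.081, -0.994, -0.076], [0.512, 0.024, -0.859]]
tip [631.33389948 109.44754323  90.67477894] (np.float64(343.21461987612633), np.float64(177.75647314828575)) NL (np.float64(345.3567271494181), np.float64(182.38490530284878)) NR (np.float64(323.0456920036282), np.float64(206.43154644718356))
top tip (np.float64(236.1813646509646), np.float64(167.50283729006188)) NL (np.float64(237.13447284420258), np.float64(165.66486130012578)) (np.float64(270.2642643673849), np.float64(167.8660598795494))
```

View pics/c6b.png

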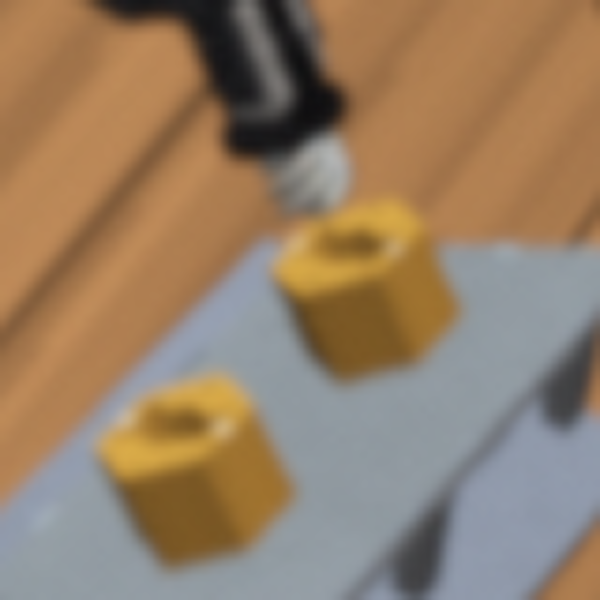

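View pics/c6c.png

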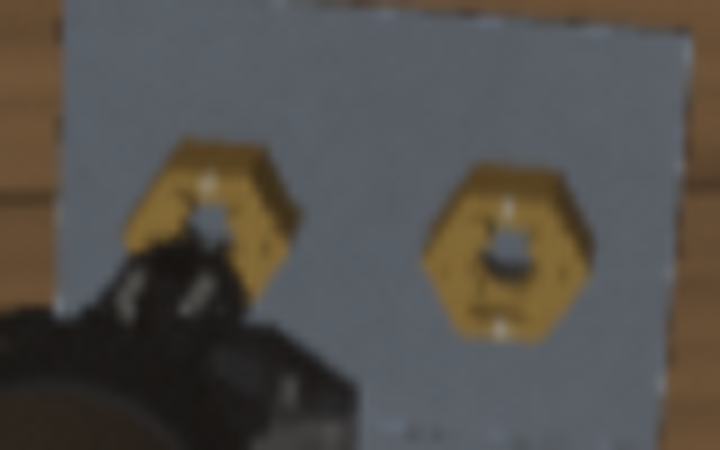

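Run:
```python
from h import *
s,R=st();p=np.array(s['position']);fc=p+182*R[:,2]
for nm,f,x0,y0,k in(('s6','s6',300,150,7.5),('t6','t6',215,140,9)):
    z=load(f);im=z['im'];h,w=(80,80) if f=='s6' else (50,80)
    a=cv2.resize(im[y0:y0+h,x0:x0+w],None,fx=k,fy=k,interpolation=cv2.INTER_CUBIC)
    a=cv2.convertScaleAbs(a,alpha=1.6,beta=20)
    for off in (2.5,-2.5):
      pts=[proj(z,p+(184.6-2.5+off)*R[:,2]+20*(np.cos(t)*R[:,0]+np.sin(t)*R[:,1])) for t in np.linspace(0,2*np.pi,40)]
      cv2.polylines(a,[((np.array(pts)-[x0-.5,y0-.5])*k).astype(np.int32)],True,(0,0,255) if off>0 else (0,255,255),1)
    for q,c in((p+214.6*R[:,2],(0,255,0)),(NL,(255,0,0))):
        u=(np.array(proj(z,q))-[x0-.5,y0-.5])*k;cv2.circle(a,tuple(int(i) for i in u),4,c,-1)
    cv2.imwrite('pics/o_'+f+'.png',a)
```

```text
t 16.18 q [ 0.131  0.294 -0.831  2.052 -0.16  -0.682] p [522.6 125.8 275. ] w 10.8 F [ 0.7  0.3 -0.4] M [0.14 1.1  0.03]
[[0.855, -0.108, 0.507], [-0.081, -0.994, -0.076], [0.512, 0.024, -0.859]]
```

View pics/o_s6.png

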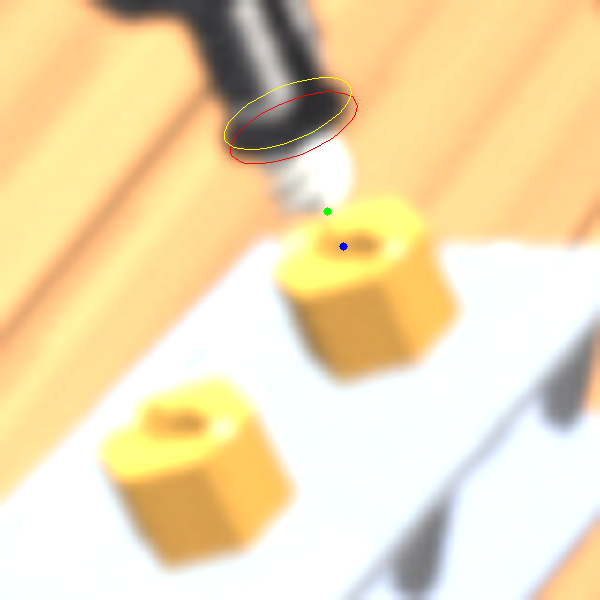

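View pics/o_t6.png

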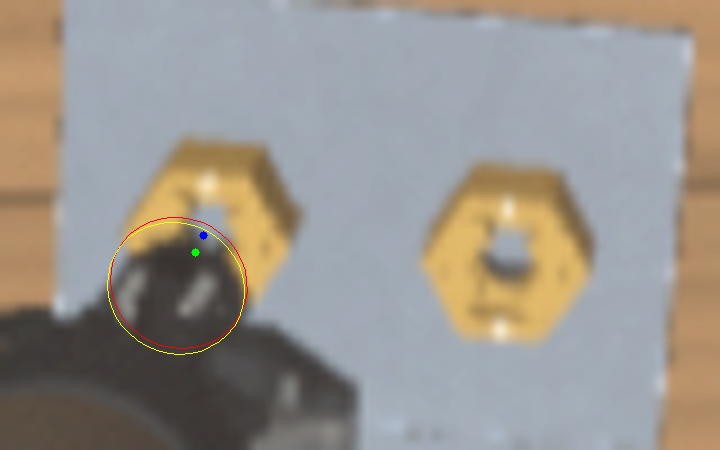

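```bash
sed -i 's/^NL=.*/NL=np.array([640.6,108.3,81.]);NR=np.array([632.8,19.0,81.])/' h.py; python3 -m jog '[[[6,0,8,0],[6,0,8,0],[6,0,12,0],[6,0,12,0],[6,0,12,0]]]' ; python3 -c "
from h import *;tipto(NL,-5)"
```

```text
clock: 16.8
position: [534.7, 125.5, 269.7]
ee_rot: [0.963, -0.049, 0.263, 0.027]
contact_force: [-0.1, 0.2, -0.6]
gripper_width: 10.7
t 16.8 q [ 0.128  0.318 -0.81   2.052 -0.16  -0.679] p [534.7 125.5 269.7] w 10.7 F [-0.1  0.2 -0.6] M [ 0.14  1.06 -0.  ]
[[0.857, -0.109, 0.504], [-0.081, -0.994, -0.078], [0.509, 0.026, -0.86]]
tip rel nut: along 2.4 perp x_n 4.0 perp y_n 0.7
rows [-3.9  0.4  7.5] tilt 30.7 head -8.8 jaw z 0.026
```

```bash
python3 -m jog '[[[-4,0,0,0],[-4,0,2,0],[-4,0,5,0],[-4,0,8,0],[-4,0,11,0]]]' ; python3 -c "
from h import *;tipto(NL,-15)"
```

```text
clock: 17.42
position: [539.2, 125.8, 263.2]
ee_rot: [0.964, -0.05, 0.258, 0.028]
contact_force: [-2.9, -2.6, -0.3]
gripper_width: 10.4
t 17.43 q [ 0.127  0.335 -0.803  2.052 -0.161 -0.68 ] p [539.2 125.8 263.2] w 10.4 F [-2.9 -2.6 -0.3] M [-0.31  1.83 -0.39]
[[0.862, -0.111, 0.495], [-0.082, -0.993, -0.08], [0.501, 0.028, -0.865]]
tip rel nut: along -5.5 perp x_n 2.4 perp y_n 0.8
rows [-2.1  0.4  9.6] tilt 30.1 head -9.2 jaw z 0.028
```

```bash
python3 -m jog '[[[-2,2,2,0],[-2,2,4,0],[-2,2,6,0],[-2,2,8,0],[-2,2,10,0]]]' ; python3 -c "
from h import *;tipto(NL,-20)"
```

```text
clock: 18.05
position: [544.4, 124.6, 257.8]
ee_rot: [0.965, -0.051, 0.255, 0.029]
contact_force: [-0.6, -0.5, -0.9]
gripper_width: 10.5
t 18.05 q [ 0.124  0.349 -0.796  2.052 -0.16  -0.679] p [544.4 124.6 257.8] w 10.5 F [-0.6 -0.5 -0.9] M [ 0.06  1.27 -0.11]
[[0.865, -0.112, 0.489], [-0.083, -0.993, -0.082], [0.495, 0.03, -0.868]]
tip rel nut: along -12.8 perp x_n 2.6 perp y_n -0.5
rows [-2.3 -0.8  7.3] tilt 29.7 head -9.5 jaw z 0.03
```

```bash
python3 -m jog '[[[-1,0,3,0],[-1,0,6,0],[-1,0,9,0],[-1,0,11,0],[-1,0,12,0]]]' ; python3 -c "
from h import *;tipto(NL,-24)"
```

```text
clock: 18.68
position: [550.9, 124.5, 250.2]
ee_rot: [0.966, -0.051, 0.25, 0.03]
contact_force: [-6.6, -1.3, -0.6]
gripper_width: 10.4
t 18.68 q [ 0.122  0.37  -0.785  2.052 -0.16  -0.679] p [550.9 124.5 250.2] w 10.4 F [-6.6 -1.3 -0.6] M [-0.42  2.61 -0.46]
[[0.87, -0.114, 0.48], [-0.084, -0.993, -0.084], [0.486, 0.033, -0.873]]
tip rel nut: along -22.5 perp x_n 2.0 perp y_n -0.5
rows [-1.9 -0.6  1.5] tilt 29.2 head -9.9 jaw z 0.033
```

```bash
python3 -m jog '[[[-2,0,2,0],[-2,0,4,0],[-2,0,5,0],[-2,0,5,0],[-2,0,5,0]]]' ; python3 -c "
from h import *;tipto(NL,-24)"
```

```text
clock: 19.3
position: [551.4, 124.7, 249.4]
ee_rot: [0.966, -0.051, 0.25, 0.03]
contact_force: [-18.1, -3.4, 16.5]
gripper_width: 10.7
t 19.3 q [ 0.123  0.372 -0.785  2.053 -0.161 -0.679] p [551.4 124.7 249.4] w 10.7 F [-18.1  -3.4  16.5] M [-1.11  3.35 -0.94]
[[0.87, -0.114, 0.48], [-0.083, -0.993, -0.084], [0.486, 0.033, -0.873]]
tip rel nut: along -23.5 perp x_n 1.9 perp y_n -0.4
rows [-1.8 -0.5  0.6] tilt 29.1 head -10.0 jaw z 0.033
```

```bash
cat >> h.py <<'E'
def tq():
    s,R=st();print('torque tool',(R.T@np.array(s['wrist_torque'])).round(2),'force tool',(R.T@np.array(s['contact_force'])).round(1))
E
python3 -m jog '[[[-1,0,-1,4],[-1,0,-1,8],[-1,0,0,12],[-1,0,0,16],[-1,0,0,19]]]' ; python3 -c "
from h import *;tq();tipto(NL,-24)"
```

```text
clock: 19.92
position: [550.7, 124.7, 249.0]
ee_rot: [0.945, -0.211, 0.251, -0.011]
contact_force: [-3.0, -2.2, -1.8]
gripper_width: 10.4
t 19.93 q [ 0.123  0.371 -0.786  2.052 -0.162 -1.014] p [550.7 124.7 249. ] w 10.4 F [-3.  -2.2 -1.8] M [-0.27  1.81 -0.31]
[[0.785, -0.393, 0.479], [-0.404, -0.911, -0.085], [0.47, -0.127, -0.874]]
torque tool [-1.09 -1.51 -0.01] force tool [-2.3  3.4  0.4]
t 19.93 q [ 0.123  0.371 -0.786  2.052 -0.162 -1.014] p [550.7 124.7 249. ] w 10.4 F [-3.  -2.2 -1.8] M [-0.27  1.81 -0.31]
[[0.785, -0.393, 0.479], [-0.404, -0.911, -0.085], [0.47, -0.127, -0.874]]
tip rel nut: along -23.4 perp x_n 0.9 perp y_n -0.8
rows [-1.1 -0.5  0.6] tilt 29.1 head -10.1 jaw z -0.127
```

```bash
python3 -m jog '[[[0,0,0,4],[0,0,0.5,8],[0,0,1,12],[0,0,1.5,16],[0,0,2,20]]]' ; python3 -c "
from h import *;tq();tipto(NL,-24)"
```

```text
clock: 20.55
position: [551.5, 124.3, 247.1]
ee_rot: [0.893, -0.374, 0.245, -0.053]
contact_force: [-3.9, -3.8, -0.3]
gripper_width: 10.2
t 20.55 q [ 0.123  0.375 -0.786  2.052 -0.164 -1.365] p [551.5 124.3 247.1] w 10.2 F [-3.9 -3.8 -0.3] M [-0.74  2.29 -0.53]
[[0.601, -0.641, 0.477], [-0.694, -0.715, -0.087], [0.397, -0.278, -0.875]]
torque tool [-2.25 -1.01 -0.09] force tool [ 0.2  5.3 -1.3]
t 20.55 q [ 0.123  0.375 -0.786  2.052 -0.164 -1.365] p [551.5 124.3 247.1] w 10.2 F [-3.9 -3.8 -0.3] M [-0.74  2.29 -0.53]
[[0.601, -0.641, 0.477], [-0.694, -0.715, -0.087], [0.397, -0.278, -0.875]]
tip rel nut: along -25.4 perp x_n 0.2 perp y_n -1.6
rows [-1.2 -1.  -1.5] tilt 29.0 head -10.4 jaw z -0.278
```

```bash
python3 -m jog '[[[0,1,0.5,5],[0,1,1,10],[0,1,1.5,15],[0,1,2,20],[0,1,2.3,23]]]' && python3 -c "
from h import *;tq();tipto(NL,-24)"
```

```text
clock: 21.18
position: [552.2, 123.6, 245.3]
ee_rot: [0.8, -0.545, 0.228, -0.1]
contact_force: [-4.5, -2.8, -1.3]
gripper_width: 11.0
t 21.18 q [ 0.121  0.379 -0.785  2.052 -0.165 -1.768] p [552.2 123.6 245.3] w 11.0 F [-4.5 -2.8 -1.3] M [-0.34  2.05 -0.33]
[[0.301, -0.827, 0.474], [-0.919, -0.385, -0.089], [0.256, -0.409, -0.876]]
torque tool [-2.07 -0.37 -0.05] force tool [ 0.9  5.3 -0.8]
t 21.18 q [ 0.121  0.379 -0.785  2.052 -0.165 -1.768] p [552.2 123.6 245.3] w 11.0 F [-4.5 -2.8 -1.3] M [-0.34  2.05 -0.33]
[[0.301, -0.827, 0.474], [-0.919, -0.385, -0.089], [0.256, -0.409, -0.876]]
tip rel nut: along -27.3 perp x_n -0.7 perp y_n -2.6
rows [-1.9 -1.6 -3.5] tilt 28.9 head -10.6 jaw z -0.409
```

```bash
python3 -m jog '[[[0,1,0.5,5],[0,1,1,10],[0,1,1.5,15],[0,1,2,19],[0,1,2.2,22]]]' && python3 -c "
from h import *;tq();tipto(NL,-24)"
```

```text
clock: 21.8
position: [551.6, 123.7, 244.2]
ee_rot: [-0.682, 0.688, -0.204, 0.141]
contact_force: [-12.8, -1.7, 8.0]
gripper_width: 10.7
t 21.8 q [ 0.121  0.38  -0.787  2.053 -0.165 -2.154] p [551.6 123.7 244.2] w 10.7 F [-12.8  -1.7   8. ] M [-0.59  3.12 -0.49]
[[-0.031, -0.881, 0.472], [-0.996, -0.012, -0.089], [0.084, -0.473, -0.877]]
torque tool [-3.13  0.71 -0.13] force tool [  2.8   7.6 -12.9]
t 21.8 q [ 0.121  0.38  -0.787  2.053 -0.165 -2.154] p [551.6 123.7 244.2] w 10.7 F [-12.8  -1.7   8. ] M [-0.59  3.12 -0.49]
[[-0.031, -0.881, 0.472], [-0.996, -0.012, -0.089], [0.084, -0.473, -0.877]]
tip rel nut: along -27.9 perp x_n -2.3 perp y_n -2.6
rows [-2.2 -2.4 -4.2] tilt 28.7 head -10.7 jaw z -0.473
```

```bash
python3 -m jog '[[[0,0,0,3],[0,0,0.5,6],[0,0,1,9],[0,0,1,9],[0,0,1,9]]]' && python3 -c "
from h import *;tq();tipto(NL,-24);snap('scene','s7')"
python3 - <<'E'
from h import *
cv2.imwrite('pics/c7.png',cv2.resize(load('s7')['im'][150:230,300:380],None,fx=7.5,fy=7.5,interpolation=cv2.INTER_CUBIC))
E
```

```text
clock: 22.42
position: [551.4, 123.6, 244.1]
ee_rot: [-0.626, 0.74, -0.193, 0.156]
contact_force: [-10.0, -2.2, 6.0]
gripper_width: 10.7
t 22.43 q [ 0.122  0.38  -0.787  2.052 -0.165 -2.31 ] p [551.4 123.6 244.1] w 10.7 F [-10.   -2.2   6. ] M [-0.48  2.46 -0.42]
[[-0.169, -0.865, 0.472], [-0.986, 0.143, -0.089], [0.01, -0.481, -0.877]]
torque tool [-2.35  0.97 -0.08] force tool [ 3.9  5.5 -9.8]
t 22.43 q [ 0.122  0.38  -0.787  2.052 -0.165 -2.31 ] p [551.4 123.6 244.1] w 10.7 F [-10.   -2.2   6. ] M [-0.48  2.46 -0.42]
[[-0.169, -0.865, 0.472], [-0.986, 0.143, -0.089], [0.01, -0.481, -0.877]]
tip rel nut: along -27.9 perp x_n -2.5 perp y_n -2.8
rows [-2.7 -2.2 -4.1] tilt 28.7 head -10.7 jaw z -0.481
```

View pics/c7.png

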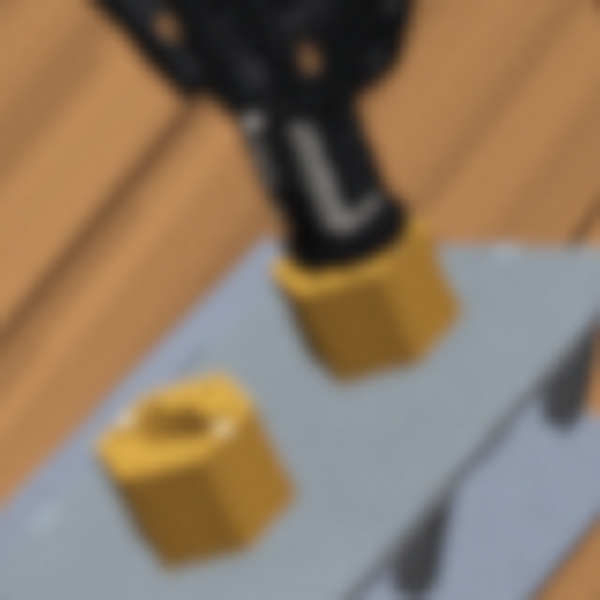

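```bash
python3 -m jog '[[[0,0,0,0],[0,0,0,0],[0,0,-20,0],[0,0,-50,0],[0,0,-80,0]]]' 40
cat > rc.py <<'E'
from rt import *
for nm,g in(('S2',[463,-200,66]),('S2up',[453,-200,100]),('S3',[453,-277,66])):
  for t in (5,8,11,14,17,20):
    r=[]
    for spin in (0,-180):
      T=toolt(np.radians(t),spin,-6);p=np.array(g)-T[:,2]*157
      b=min((ik(p,T,np.array(q0)) for q0 in ([.1,.3,-.6,0.5,-.6,1],[.3,.3,-.8,.6,-.2,.8],[0,.3,-.7,1.8,-.2,-1],[0,.3,-.7,0,-.2,-2])),key=lambda b:b[1]/5+b[2])
      r.append((round(b[1],1),round(b[2],1),b[0].round(2).tolist()))
    print(nm,t,r)
E
python3 rc.py; python3 -c "
from h import *;st();snap('wrist','w8')"
```

```text
clock: 23.1
position: [520.9, 130.0, 307.9]
ee_rot: [-0.624, 0.74, -0.196, 0.158]
contact_force: [1.4, 0.1, 0.9]
gripper_width: 40.0
S2 5 [(np.float64(0.0), np.float64(0.0), [-0.08, 0.37, -0.57, 0.0, -0.54, 1.55]), (np.float64(0.0), np.float64(0.0), [-0.08, 0.37, -0.57, 0.0, -0.54, -1.6])]
S2 8 [(np.float64(0.0), np.float64(0.0), [-0.08, 0.36, -0.61, 0.01, -0.47, 1.54]), (np.float64(0.0), np.float64(0.0), [-0.08, 0.36, -0.61, 0.01, -0.47, -1.6])]
S2 11 [(np.float64(0.0), np.float64(0.0), [-0.08, 0.34, -0.65, 0.01, -0.39, 1.54]), (np.float64(0.0), np.float64(0.0), [-0.08, 0.34, -0.65, 0.01, -0.39, -1.6])]
S2 14 [(np.float64(0.0), np.float64(0.0), [-0.08, 0.33, -0.68, 0.02, -0.31, 1.53]), (np.float64(0.0), np.float64(0.0), [-0.08, 0.33, -0.68, 0.02, -0.31, -1.61])]
S2 17 [(np.float64(0.0), np.float64(0.0), [-0.08, 0.32, -0.72, 0.03, -0.23, 1.52]), (np.float64(0.0), np.float64(0.0), [-0.08, 0.32, -0.72, 0.03, -0.23, -1.63])]
S2 20 [(np.float64(1.2), np.float64(0.3), [-0.08, 0.31, -0.75, 0.02, -0.16, 1.53]), (np.float64(1.2), np.float64(0.3), [-0.08, 0.31, -0.75, 0.02, -0.16, -1.61])]
S2
[... 1436 characters left out ...]
.07, -0.46, -1.36])]
S3 14 [(np.float64(0.0), np.float64(0.0), [-0.26, 0.37, -0.56, -0.1, -0.4, 1.82]), (np.float64(0.0), np.float64(0.0), [-0.26, 0.37, -0.56, -0.1, -0.4, -1.32])]
S3 17 [(np.float64(0.0), np.float64(0.0), [-0.27, 0.36, -0.58, -0.15, -0.34, 1.87]), (np.float64(0.0), np.float64(0.0), [-0.27, 0.36, -0.58, -0.15, -0.34, -1.27])]
S3 20 [(np.float64(0.0), np.float64(0.0), [-0.28, 0.35, -0.59, -0.21, -0.29, 1.94]), (np.float64(0.0), np.float64(0.0), [-0.28, 0.35, -0.59, -0.21, -0.29, -1.2])]
t 23.1 q [ 0.388  0.249 -0.807  1.296 -0.281 -1.781] p [520.9 130.  307.9] w 40.0 F [1.4 0.1 0.9] M [0.21 0.74 0.05]
[[-0.171, -0.862, 0.478], [-0.985, 0.144, -0.093], [0.011, -0.487, -0.874]]
```

View pics/w8.png

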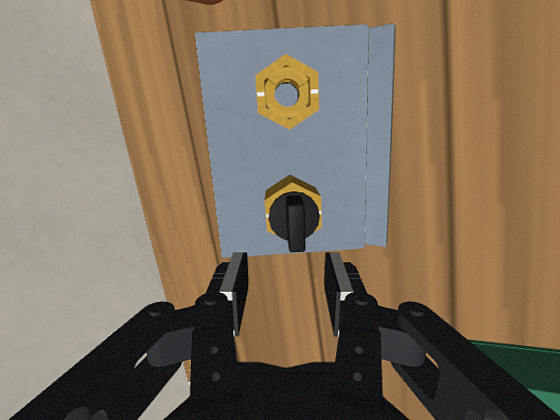

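Run:
```python
from h import *
z=load('w8');P=cloud(z);X=np.array([.8493,-.0743,.5227]);Y=np.cross(ZN,X)
def b(u,v,k=2): return np.median(P[v-k:v+k+1,u-k:u+k+1].reshape(-1,3),0)
fl=[b(278,215),b(310,210),b(312,225),b(278,228)]
nf=[b(270,85),b(306,88),b(288,118),b(290,63)]
print('flange top along',[round(float(p@ZN),1) for p in fl]);print('nutR face along',[round(float(p@ZN),1) for p in nf]); print('nutL face', [round(float(b(u,v,1)@ZN),1) for u,v in((268,222),(320,213))])
print('NR from marks', onz(z,(260.5+314)/2,(94+91.5)/2,81).round(1),'NL axis guess',NL)
m=(z['im'].max(2)<60).astype(np.uint8);m[:170]=0;m[255:]=0;m[:, :250]=0;m[:,330:]=0
Q=P[m>0];Q=Q[(Q[:,2]>60)&(Q[:,2]<130)];r=Q-NL;zz=r@ZN
f=Q[(np.abs(zz-np.median([p@ZN for p in fl])+NL@ZN)<2)]
print('flange ctr', ((f@X).min()+(f@X).max())/2-NL@X,((f@Y).min()+(f@Y).max())/2-NL@Y,len(f))
```

```text
flange top along [-254.0, -254.2, -253.8, -254.3]
nutR face along [-271.9, -268.9, -259.0, -258.0]
nutL face [-258.5, -259.8]
NR from marks [629.7  19.6  81. ] NL axis guess [640.6 108.3  81. ]
flange ctr -1.6962351288660784 0.5704319789881254 1114
```

```bash
sed -i 's/^NL=.*/NL=np.array([640.6,108.3,81.]);NR=np.array([631.5,19.2,81.])/' h.py; python3 -c "
from h import *;go([440,-30,320]);go([415,-195,275])"
```

```text
t 23.15 q [ 0.393  0.245 -0.806  1.283 -0.283 -1.777] p [520.1 130.3 310.6] w 40.1 F [-2.2  2.3  2.4] M [0.37 1.06 0.09]
[[-0.174, -0.86, 0.48], [-0.985, 0.149, -0.091], [0.006, -0.489, -0.872]]
rows [171.8  40.4 -32.2]
t 23.15 q [ 0.393  0.245 -0.806  1.283 -0.283 -1.777] p [520.1 130.3 310.6] w 40.1 F [-2.2  2.3  2.4] M [0.37 1.06 0.09]
[[-0.174, -0.86, 0.48], [-0.985, 0.149, -0.091], [0.006, -0.489, -0.872]]
rows [338.4  59.3  10. ]
```

```bash
python3 -m jog '[[[45,10,-30,-10],[100,25,-32,-20],[150,35,-32,-30],[200,40,-30,-40],[250,45,-25,-50]]]' 85; python3 -c "
from h import *;go([415,-195,275])"
```

```text
clock: 23.78
position: [441.1, -67.9, 330.7]
ee_rot: [0.84, -0.484, 0.232, -0.079]
contact_force: [0.2, -0.6, 0.7]
gripper_width: 84.9
t 23.77 q [ 0.09   0.068 -0.933  0.968 -0.162 -0.494] p [441.1 -67.9 330.7] w 84.9 F [ 0.2 -0.6  0.7] M [0.08 0.85 0.02]
[[0.424, -0.777, 0.466], [-0.85, -0.519, -0.091], [0.313, -0.357, -0.88]]
rows [ 79.5 106.1  48.5]
```

```bash
python3 -m jog '[[[25,35,15,-10],[50,70,30,-20],[75,105,45,-30],[79,106,48,-40],[79,106,48,-50]]]' ; python3 -c "
from h import *;go([415,-195,275])"
```

```text
clock: 24.4
position: [419.2, -194.8, 286.4]
ee_rot: [0.937, -0.261, 0.232, -0.025]
contact_force: [0.2, 0.5, -0.3]
gripper_width: 85.4
t 24.4 q [-0.082  0.177 -0.768  0.241 -0.161  0.881] p [ 419.2 -194.8  286.4] w 85.4 F [ 0.2  0.5 -0.3] M [0.09 0.88 0.02]
[[0.756, -0.477, 0.448], [-0.5, -0.863, -0.075], [0.422, -0.167, -0.891]]
rows [-7.9  4.   8.3]
```

```bash
python3 -c "
from h import *;go([375,-195,262])"; python3 -m jog '[[[-20,8,5,-10],[-40,15,10,-20],[-45,18,12,-27],[-45,18,12,-27],[-45,18,12,-27]]]' ; python3 -c "
from h import *;go([415,-195,275])"
```

```text
t 24.4 q [-0.082  0.177 -0.768  0.241 -0.161  0.881] p [ 419.2 -194.8  286.4] w 85.4 F [ 0.2  0.5 -0.3] M [0.09 0.88 0.02]
[[0.756, -0.477, 0.448], [-0.5, -0.863, -0.075], [0.422, -0.167, -0.891]]
rows [-43.6  25.3   2. ]
clock: 25.02
position: [384.4, -201.6, 263.9]
ee_rot: [0.973, -0.033, 0.227, 0.018]
contact_force: [0.9, 0.4, -0.1]
gripper_width: 85.1
t 25.02 q [-0.105  0.179 -0.773  0.024 -0.16   1.586] p [ 384.4 -201.6  263.9] w 85.1 F [ 0.9  0.4 -0.1] M [ 0.11  0.85 -0.01]
[[0.895, -0.072, 0.44], [-0.056, -0.997, -0.05], [0.443, 0.02, -0.896]]
rows [31.9 -8.6  3.1]
```

```bash
python3 -c "
from h import *;go([385,-199,222])"; python3 -m jog '[[[-10,0,18,0],[-20,0,37,0],[-20,0,37,0],[-20,0,37,0],[-20,0,37,0]]]' ; python3 -c "
from h import *;s,R=st();print('grasp',(s['position']+155*R[:,2]).round(1),'tip',(s['position']+173*R[:,2]).round(1));snap('wrist','w9')"
```

```text
t 25.02 q [-0.105  0.179 -0.773  0.024 -0.16   1.586] p [ 384.4 -201.6  263.9] w 85.1 F [ 0.9  0.4 -0.1] M [ 0.11  0.85 -0.01]
[[0.895, -0.072, 0.44], [-0.056, -0.997, -0.05], [0.443, 0.02, -0.896]]
rows [-18.2  -3.5  37.7]
clock: 25.65
position: [383.1, -212.3, 226.7]
ee_rot: [0.974, -0.03, 0.226, 0.008]
contact_force: [-0.3, -0.0, -0.2]
gripper_width: 85.1
t 25.65 q [-0.156  0.263 -0.698 -0.243 -0.16   1.895] p [ 383.1 -212.3  226.7] w 85.1 F [-0.3 -0.  -0.2] M [ 0.11  0.87 -0.04]
[[0.896, -0.063, 0.439], [-0.055, -0.998, -0.03], [0.44, 0.003, -0.898]]
grasp [ 451.1 -217.    87.6] tip [ 459.  -217.5   71.4]
```

View pics/w9.png

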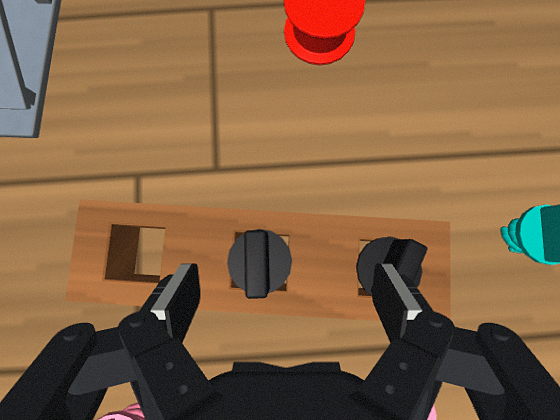

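```bash
cat > ms.py <<'E'
from h import *
import sys
def meas(f,u0,u1,v0,v1):
    z=load(f);im=z['im'];P=cloud(z)
    m=(im.max(2)<75);mm=np.zeros_like(m);mm[v0:v1,u0:u1]=m[v0:v1,u0:u1]
    Q=P[mm];Q=Q[Q[:,2]>35]
    top=Q[(Q[:,2]>67)&(Q[:,2]<80)];fl=Q[(Q[:,2]>42)&(Q[:,2]<49)]
    q=top[:,:2]-top[:,:2].mean(0);w,V=np.linalg.eigh(q.T@q);v=V[:,1]*np.sign(V[0,1])
    print('top',top.mean(0).round(1),'bbox mid',((top.min(0)+top.max(0))/2).round(1),'head',np.degrees(np.arctan2(v[1],v[0])).round(1),np.sqrt(w/len(q)).round(1),'fl',((fl.min(0)+fl.max(0))/2).round(1),(fl.max(0)-fl.min(0)).round(1))
if __name__=='__main__': meas(sys.argv[1],*map(int,sys.argv[2:]))
E
python3 ms.py w9 220 300 215 305
python3 - <<'E'
from h import *
z=load('w9');P=cloud(z)
print([onz(z,u,v,40).round(1) for u,v in((105,278),(165,277),(112,224))], P[290,200])
E
```

```text
top [ 462.4 -201.2   70.5] bbox mid [ 462.  -200.8   69.9] head -0.2 [3.4 9.9] fl [ 462.3 -201.    45.9] [38.4 38.8  6.1]
[array([ 456.9, -103.4,   40. ]), array([ 455.3, -141.2,   40. ]), array([ 490.6, -107.5,   40. ])] [ 451.21827389 -174.28373997   80.67963147]
```

```bash
python3 -m jog '[[[0,-20,0,0],[0,-22,8,0],[0,-24,14,0],[0,-24,20,0],[0,-24,22,0]]]' ; python3 -c "
from h import *;s,R=st();g=s['position']+155*R[:,2];print('grasp',g.round(1),'need',(R.T@(np.array([462.2,-201,68])-g)).round(1))"
```

```text
clock: 26.32
position: [394.7, -200.4, 210.3]
ee_rot: [0.974, -0.028, 0.224, -0.003]
contact_force: [0.2, -0.6, -0.1]
gripper_width: 85.3
t 26.32 q [-0.137  0.304 -0.665 -0.334 -0.16   1.969] p [ 394.7 -200.4  210.3] w 85.3 F [ 0.2 -0.6 -0.1] M [0.01 0.87 0.01]
[[0.898, -0.054, 0.437], [-0.056, -0.998, -0.008], [0.437, -0.018, -0.899]]
grasp [ 462.5 -201.6   70.8] need [-1.5 -0.5  2.4]
```

```bash
python3 -m jog '[[[-1.5,0,3,0],[-1.5,0,3,0],[-1.5,0,3,0],[-1.5,0,3,0],[-1.5,0,3,0]]]' 0; python3 -c "
from h import *;s,R=st();g=s['position']+155*R[:,2];print('grasp',g.round(1),'tilt',np.degrees(np.arccos(-R[2,2])))"
```

```text
clock: 26.95
position: [394.9, -200.9, 207.4]
ee_rot: [0.974, -0.028, 0.225, -0.003]
contact_force: [-0.6, -0.4, 1.9]
gripper_width: 11.0
t 26.95 q [-0.142  0.311 -0.66  -0.354 -0.16   1.993] p [ 394.9 -200.9  207.4] w 11.0 F [-0.6 -0.4  1.9] M [-0.1   0.74 -0.08]
[[0.898, -0.053, 0.438], [-0.056, -0.998, -0.007], [0.437, -0.018, -0.899]]
grasp [ 462.7 -201.9   68.1] tilt 25.967745523601884
```

```bash
python3 -m jog '[[[4,0,-8,0],[4,0,-8,0],[-2,0,-11,0],[-8,0,-14,0],[-11,0,-15.5,0]]]'; python3 -c "
from h import *;s,R=st();g=s['position']+155*R[:,2];print('grasp',g.round(1),'tilt',np.degrees(np.arccos(-R[2,2])));tq();snap('wrist','w10')"
```

```text
clock: 27.58
position: [383.2, -201.0, 219.3]
ee_rot: [0.972, -0.027, 0.233, -0.0]
contact_force: [11.8, 0.7, -0.0]
gripper_width: 10.7
t 27.57 q [-0.144  0.271 -0.681 -0.341 -0.16   1.984] p [ 383.2 -201.   219.3] w 10.7 F [11.8  0.7 -0. ] M [ 0.13 -2.17  0.09]
[[0.89, -0.052, 0.453], [-0.053, -0.999, -0.012], [0.453, -0.013, -0.892]]
grasp [ 453.4 -202.8   81.1] tilt 26.92915637179433
t 27.57 q [-0.144  0.271 -0.681 -0.341 -0.16   1.984] p [ 383.2 -201.   219.3] w 10.7 F [11.8  0.7 -0. ] M [ 0.13 -2.17  0.09]
[[0.89, -0.052, 0.453], [-0.053, -0.999, -0.012], [0.453, -0.013, -0.892]]
torque tool [0.28 2.16 0.  ] force tool [10.5 -1.3  5.4]
```

View pics/w10.png

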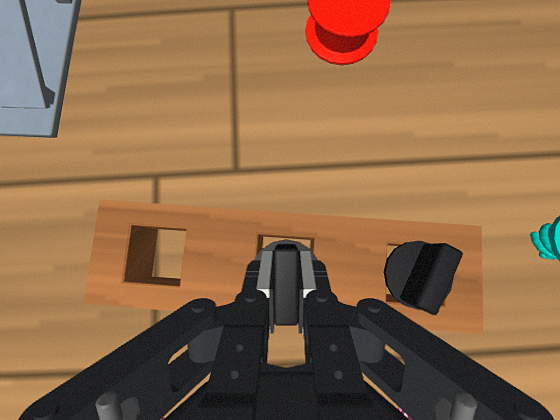

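```bash
python3 -m jog '[[[-2,0,4,0],[-7,0,1,0],[-12,0,-2,0],[-17,0,-5,0],[-20,0,-6,0]]]'; python3 -c "
from h import *;s,R=st();g=s['position']+155*R[:,2];print('grasp',g.round(1),'tilt',np.degrees(np.arccos(-R[2,2])));tq();snap('wrist','w11');snap('scene','s11')"
python3 - <<'E'
from h import *
cv2.imwrite('pics/c11.png',np.hstack([cv2.resize(load('s11')['im'][190:270,160:260],None,fx=5,fy=5,interpolation=cv2.INTER_CUBIC)[:400],cv2.resize(load('w11')['im'][180:380,200:350],(300,400))]))
E
```

```text
clock: 28.25
position: [365.8, -200.8, 217.3]
ee_rot: [0.971, -0.026, 0.236, -0.0]
contact_force: [11.3, 0.2, -2.6]
gripper_width: 10.6
t 28.25 q [-0.162  0.255 -0.696 -0.401 -0.159  2.061] p [ 365.8 -200.8  217.3] w 10.6 F [11.3  0.2 -2.6] M [-0.24 -1.67 -0.06]
[[0.887, -0.05, 0.459], [-0.05, -0.999, -0.012], [0.459, -0.013, -0.888]]
grasp [ 437.  -202.7   79.6] tilt 27.33472757827922
t 28.25 q [-0.162  0.255 -0.696 -0.401 -0.159  2.061] p [ 365.8 -200.8  217.3] w 10.6 F [11.3  0.2 -2.6] M [-0.24 -1.67 -0.06]
[[0.887, -0.05, 0.459], [-0.05, -0.999, -0.012], [0.459, -0.013, -0.888]]
torque tool [-0.15  1.68 -0.03] force tool [ 8.8 -0.7  7.4]
```

View pics/c11.png

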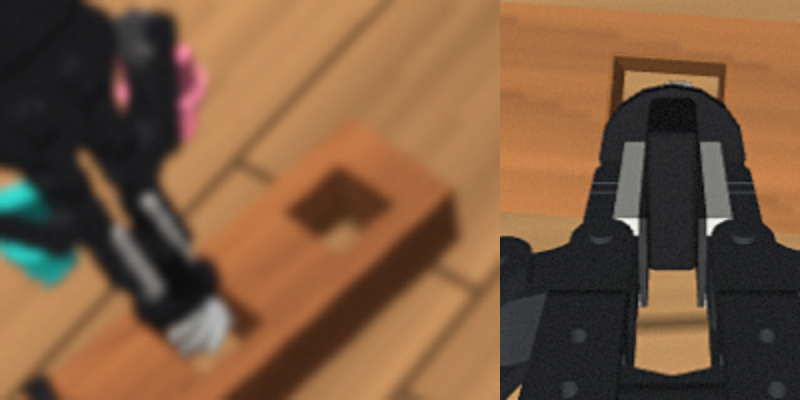

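```bash
cat > fl.py <<'E'
from h import *
import sys
def tocam(z):
    d=z['d'];P=cloud(z);return P@np.array(z['R']).T+np.ravel(z['t'])
def prof(f):
    z=load(f);C=tocam(z)
    # centre column profile: y,z in camera
    out=[]
    for u in (262,286,310):
        out.append([(v,round(float(np.median(C[v-1:v+2,u-2:u+3,1])),1),round(float(np.median(C[v-1:v+2,u-2:u+3,2])),1)) for v in range(220,330,6)])
    return out
for f in sys.argv[1:]:
    print(f)
    for o in prof(f): print(o)
E
python3 fl.py w4 w10 w11
```

```text
w4
[(220, 70.7, 1411.8), (226, 97.9, 1403.9), (232, 124.9, 1398.4), (238, 18.1, 164.9), (244, 21.2, 164.4), (250, 24.0, 165.4), (256, 25.2, 149.5), (262, 26.8, 142.7), (268, 28.7, 137.6), (274, 30.1, 132.7), (280, 31.7, 128.8), (286, 33.1, 124.4), (292, 34.1, 119.0), (298, 35.2, 115.3), (304, 36.5, 111.8), (310, 37.5, 108.6), (316, 38.4, 105.3), (322, 39.4, 102.5), (328, 37.9, 94.2)]
[(220, 70.6, 1409.3), (226, 13.1, 188.6), (232, 14.4, 162.2), (238, 17.3, 158.4), (244, 19.3, 150.8), (250, 21.4, 145.0), (256, 23.6, 139.8), (262, 26.0, 138.9), (268, 28.9, 139.6), (274, 32.0, 140.6), (280, 34.9, 142.0), (286, 38.0, 142.3), (292, 41.2, 143.8), (298, 44.3, 144.5), (304, 47.4, 145.6), (310, 50.7, 146.7), (316, 54.1, 148.2), (322, 230.9, 600.2), (328, 241.7, 598.5)]
[(220, 70.3, 1405.0), (226, 97.6, 1401.1), (232, 124.8, 1395.6), (238, 18.4, 166.0), (244, 21.2, 164.7), (250, 24.0, 165.3), (256, 25.3, 149.6), (262, 27.3, 143.6), (268, 28.7, 138.2), (274, 30.0, 132.8), (280, 31.7, 128.7), (286, 33.0, 124.1), (292, 34.1, 119.1), (298, 35.2, 115.1), (304, 36.3, 111.8), (310, 37.5, 108.7), (316
[... 1641 characters left out ...]
 (238, 15.9, 145.7), (244, 17.8, 138.4), (250, 20.3, 136.8), (256, 23.1, 137.4), (262, 25.8, 138.0), (268, 28.8, 139.1), (274, 31.6, 139.8), (280, 34.7, 140.6), (286, 37.8, 141.5), (292, 40.6, 142.0), (298, 43.6, 142.7), (304, 47.0, 143.8), (310, 50.0, 144.7), (316, 79.2, 218.0), (322, 83.6, 217.4), (328, 87.8, 217.1)]
[(220, 10.3, 206.5), (226, 14.2, 203.5), (232, 14.8, 162.8), (238, 17.8, 163.3), (244, 21.0, 163.7), (250, 23.9, 163.9), (256, 25.5, 149.4), (262, 27.0, 143.0), (268, 28.6, 137.9), (274, 30.3, 133.6), (280, 31.7, 128.6), (286, 33.1, 124.1), (292, 34.0, 118.8), (298, 35.2, 114.8), (304, 36.4, 112.2), (310, 37.3, 108.8), (316, 38.5, 105.4), (322, 39.3, 102.3), (328, 37.7, 93.6)]
```

```bash
python3 -m jog '[[[-4,0,-2,0],[-8,0,-4,0],[-12,0,-6,0],[-13,0,-6,0],[-13,0,-6,0]]]'; python3 -c "
from h import *;s,R=st();g=s['position']+155*R[:,2];print('grasp',g.round(1),'tilt',np.degrees(np.arccos(-R[2,2])));tq();snap('wrist','w12')"
cat > wt.py <<'E'
from fl import *
E
cat > wt.py <<'E'
from h import *
import sys
def rel(f):
    z=load(f);C=cloud(z)@np.array(z['R']).T+np.ravel(z['t'])
    L=np.array([[np.median(C[v,283:290,1]),np.median(C[v,283:290,2])] for v in range(235,330,2)])
    best=None
    for i in range(len(L)-10):
        s=L[i:i+11]
        if s[:,1].max()>175: continue
        p,r,*_=np.polyfit(s[:,0],s[:,1],1,full=True)
        r=float(r[0]) if len(r) else 0
        if s[-1,0]-s[0,0]>7 and (best is None or r<best[0]): best=(r,np.degrees(np.arctan(p[0]))-18.3,i)
    print(f,'screw pitch rel tool',best)
if __name__=='__main__':
    for f in sys.argv[1:]: rel(f)
E
python3 wt.py w4 w10 w11 w12
```

```text
clock: 28.98
position: [354.7, -201.1, 220.5]
ee_rot: [0.97, -0.025, 0.242, 0.001]
contact_force: [-2.1, 1.2, 22.6]
gripper_width: 10.7
t 28.98 q [-0.173  0.234 -0.706 -0.43  -0.159  2.101] p [ 354.7 -201.1  220.5] w 10.7 F [-2.1  1.2 22.6] M [ 0.19 -1.88  0.09]
[[0.881, -0.049, 0.47], [-0.048, -0.999, -0.015], [0.47, -0.009, -0.882]]
grasp [ 427.6 -203.4   83.7] tilt 28.05707878838031
t 28.98 q [-0.173  0.234 -0.706 -0.43  -0.159  2.101] p [ 354.7 -201.1  220.5] w 10.7 F [-2.1  1.2 22.6] M [ 0.19 -1.88  0.09]
[[0.881, -0.049, 0.47], [-0.048, -0.999, -0.015], [0.47, -0.009, -0.882]]
torque tool [0.3  1.87 0.04] force tool [  8.7  -1.3 -21. ]
w4 screw pitch rel tool (0.4300976599415651, np.float64(-0.6832813018656587), 30)
w10 screw pitch rel tool (0.5367705422157699, np.float64(-24.952564556439878), 13)
w11 screw pitch rel tool (0.4389357267351752, np.float64(-5.915803890745167), 6)
w12 screw pitch rel tool (0.26857092045067466, np.float64(1.1093315718829793), 23)
```

```bash
python3 - <<'E'
s=open('wt.py').read()
a=s.index('    best=None');b=s.index("if __name__")
s=s[:a]+'''    i=int(np.argmin(np.where(L[:25,1]<175,L[:25,1],999)));j=i
    while j+1<len(L) and abs(L[j+1,1]-L[j,1])<6: j+=1
    q=L[i+1:j];p=np.polyfit(q[:,0],q[:,1],1);print(f,'rel',round(float(np.degrees(np.arctan(p[0]))-18.3),1),'len',np.hypot(*(q[-1]-q[0])).round(1),q[0].round(1),q[-1].round(1))
'''+s[b:]
open('wt.py','w').write(s)
E
python3 wt.py w4 w10 w11 w12; python3 fl.py w12 | sed -n 3p
```

```text
w4 rel -0.2 len 31.3 [ 25.6 139.1] [ 55.6 148.3]
w10 rel -20.7 len 19.2 [ 35.1 140.6] [ 54.3 140. ]
w11 rel -3.5 len 31.7 [ 19.8 136.8] [ 50.5 144.9]
w12 rel -1.7 len 32.1 [ 19.7 136.2] [ 50.5 145.1]
[(220, 8.6, 162.1), (226, 11.2, 159.6), (232, 13.5, 151.2), (238, 15.6, 143.6), (244, 17.6, 137.3), (250, 20.1, 136.0), (256, 23.0, 136.6), (262, 25.9, 137.3), (268, 28.7, 138.7), (274, 31.5, 139.0), (280, 34.6, 139.8), (286, 37.6, 141.0), (292, 40.6, 142.0), (298, 43.5, 142.6), (304, 46.7, 143.7), (310, 49.9, 144.5), (316, 80.9, 221.8), (322, 85.1, 221.2), (328, 88.9, 219.9)]
```

```bash
python3 -m jog '[[[6,0,3,0],[2,0,9,0],[-5,0,6,0],[-11,0,4,0],[-14,0,3,0]]]'; python3 -c "
from h import *;s,R=st();g=s['position']+155*R[:,2];print('grasp',g.round(1),'tilt',np.degrees(np.arccos(-R[2,2])));tq();snap('wrist','w13')"
python3 wt.py w13
```

```text
clock: 29.65
position: [347.5, -201.5, 212.6]
ee_rot: [0.969, -0.024, 0.246, 0.002]
contact_force: [18.8, -0.5, -10.9]
gripper_width: 10.6
t 29.65 q [-0.197  0.244 -0.697 -0.512 -0.159  2.205] p [ 347.5 -201.5  212.6] w 10.6 F [ 18.8  -0.5 -10.9] M [-0.28 -2.95 -0.12]
[[0.878, -0.048, 0.476], [-0.046, -0.999, -0.016], [0.476, -0.008, -0.879]]
grasp [ 421.3 -203.9   76.3] tilt 28.449962919506113
t 29.65 q [-0.197  0.244 -0.697 -0.512 -0.159  2.205] p [ 347.5 -201.5  212.6] w 10.6 F [ 18.8  -0.5 -10.9] M [-0.28 -2.95 -0.12]
[[0.878, -0.048, 0.476], [-0.046, -0.999, -0.016], [0.476, -0.008, -0.879]]
torque tool [-0.17  2.96  0.02] force tool [11.3 -0.3 18.5]
w13 rel 12.0 len 28.7 [ 21.1 133.6] [ 45.8 148.3]
```

```bash
cat > sim.py <<'E'
from fk import *
def call(q,d,w=.4,spin=0):
    p0,R0=full(q,*S);T=p0+R0@np.array(d,float);RT=R0@Ro.from_euler('z',spin,degrees=True).as_matrix();Rr=R0
    for i in range(5):
        p,R=full(q,*S);e=T-p;n=np.linalg.norm(e);tp=p+e*min(1,62.5/max(n,1e-9))
        rv=Ro.from_matrix(R.T@RT).as_rotvec()
        q,_,_=ik(tp,RT,q,w)
    return q
def rep(q):
    p,R=full(q,*S);return p.round(0),'tilt',np.degrees(np.arccos(-R[2,2])).round(1),'head',np.degrees(np.arctan2(R[1,2],R[0,2])).round(1),q.round(2)
if __name__=='__main__':
    q=np.array([-.079,1.119,1.407,.011,-1.81,1.51])
    for w in(.25,.4,.6): print(w,rep(call(q,[300,-15,0],w)))
    q=np.array([.082,.177,-.768,.241,-.161,.881]);q[0]=-.082
    for w in(.25,.4,.6): print(w,rep(call(q,[-45,18,12],w,-27)))
    q=np.array([-.105,.179,-.773,.024,-.16,1.586])
    for w in(.25,.4,.6): print(w,rep(call(q,[-20,0,37],w)))
E
python3 sim.py
```

```text
0.25 (array([ 943., -213.,  357.]), 'tilt', np.float64(10.0), 'head', np.float64(-18.7), array([-0.05,  1.18,  1.41,  0.05, -1.63,  1.48]))
0.4 (array([ 934., -211.,  354.]), 'tilt', np.float64(5.6), 'head', np.float64(-18.2), array([-0.05,  1.18,  1.41,  0.03, -1.7 ,  1.48]))
0.6 (array([ 930., -211.,  354.]), 'tilt', np.float64(4.1), 'head', np.float64(-17.7), array([-0.05,  1.18,  1.41,  0.02, -1.73,  1.48]))
0.25 (array([ 383., -193.,  258.]), 'tilt', np.float64(25.9), 'head', np.float64(-4.3), array([-0.08,  0.18, -0.77, -0.02, -0.16,  1.62]))
0.4 (array([ 383., -196.,  261.]), 'tilt', np.float64(26.0), 'head', np.float64(-5.2), array([-0.09,  0.18, -0.78,  0.  , -0.16,  1.6 ]))
0.6 (array([ 384., -200.,  266.]), 'tilt', np.float64(26.2), 'head', np.float64(-6.4), array([-0.1 ,  0.17, -0.78,  0.03, -0.16,  1.57]))
0.25 (array([ 384., -205.,  224.]), 'tilt', np.float64(26.0), 'head', np.float64(-2.5), array([-0.14,  0.27, -0.7 , -0.27, -0.16,  1.91]))
0.4 (array([ 384., -208.,  225.]), 'tilt', np.float64(26.0), 'head', np.float64(-3.0), array([-0.15,  0.26, -0.7 , -0.26, -0.16,  1.9 ]))
0.6 (array([ 384., -212.,  228.]), 'tilt', np.float64(26.0), 'head', np.float64(-3.8), array([-0.15,  0.26, -0.7 , -0.24, -0.16,  1.89]))
```

```bash
cat > s1.py <<'E'
from sim import *
W=.45
def callw(q,dw,spin=0):
    p,R=full(q,*S);return call(q,R.T@np.array(dw,float),W,spin)
q=np.array([-.197,.244,-.697,-.512,-.159,2.205]);print(rep(q))
q=callw(q,[0,0,60]);print('lift',rep(q))
for dw in ([-60,0,-60],[-150,0,0],[-200,0,-100],[0,0,-200],[100,200,-100],[-50,200,0],[-100,200,-100],[-100,300,-200],[0,300,-200],[0,-200,-100],[-200,200,0]):
    a=callw(q,dw);b=callw(a,dw);print(dw,rep(a)[:3],'->',rep(b))
E
python3 s1.py
```

```text
(array([ 348., -202.,  213.]), 'tilt', np.float64(28.4), 'head', np.float64(-1.9), array([-0.2 ,  0.24, -0.7 , -0.51, -0.16,  2.2 ]))
lift (array([ 348., -202.,  273.]), 'tilt', np.float64(28.4), 'head', np.float64(-1.9), array([-0.15,  0.11, -0.74, -0.23, -0.24,  1.88]))
[-60, 0, -60] (array([ 288., -202.,  213.]), 'tilt', np.float64(28.4)) -> (array([ 231., -202.,  162.]), 'tilt', np.float64(27.6), 'head', np.float64(-2.0), array([-0.57,  0.27, -0.75, -1.08, -0.27,  3.1 ]))
[-150, 0, 0] (array([ 198., -202.,  273.]), 'tilt', np.float64(28.4)) -> (array([  48., -202.,  273.]), 'tilt', np.float64(28.4), 'head', np.float64(-1.9), array([-0.92, -0.23, -0.88, -0.62, -0.69,  2.88]))
[-200, 0, -100] (array([ 152., -200.,  187.]), 'tilt', np.float64(27.3)) -> (array([  18., -156.,  202.]), 'tilt', np.float64(23.6), 'head', np.float64(-4.4), array([-0.93, -0.09, -1.05, -0.77, -0.45,  3.1 ]))
[0, 0, -200] (array([ 359., -204.,   91.]), 'tilt', np.float64(26.1)) -> (array([ 421., -228.,  -45.]), 'tilt', np.float64(19.1), 'head', np.float64(3.2), array([-0.42,  0.88, -0.33, -1.22, -0.16,  3.1 
[... 739 characters left out ...]
6.3), 'head', np.float64(31.6), array([ 0.19,  0.36, -0.81, -1.79, -0.16,  3.1 ]))
[0, 300, -200] (array([344., -21., 119.]), 'tilt', np.float64(28.6)) -> (array([401., 156.,  42.]), 'tilt', np.float64(26.6), 'head', np.float64(33.7), array([ 0.23,  0.68, -0.49, -1.82, -0.16,  3.1 ]))
[0, -200, -100] (array([ 348., -402.,  173.]), 'tilt', np.float64(28.4)) -> (array([ 348., -602.,   73.]), 'tilt', np.float64(28.4), 'head', np.float64(-1.9), array([-0.94,  0.83,  0.08, -0.7 , -0.62,  3.  ]))
[-200, 200, 0] (array([ 215., -107.,  338.]), 'tilt', np.float64(26.1)) -> (array([195.,  32., 396.]), 'tilt', np.float64(24.5), 'head', np.float64(6.1), array([ 1.74, -0.86, -1.07,  0.43, -1.41, -0.29]))
```

```bash
cat > s2.py <<'E'
from sim import *
W=.45
NR=np.array([631.5,19.2,81.]);ZN=np.array([-.5207,.0456,.8525]);XN=np.array([.8493,-.0743,.5227])
def callw(q,dw,spin=0):
    p,R=full(q,*S);return call(q,R.T@np.array(dw,float),W,spin)
def totip(q,h,spin=0,extra=(0,0,0)):
    p,R=full(q,*S);tip=p+213.3*R[:,2]+7.4*R[:,0];return callw(q,NR+h*ZN-tip+np.array(extra),spin)
def pr(q):
    p,R=full(q,*S);tip=p+213.3*R[:,2]+7.4*R[:,0]-NR;return p.round(0),'tip',(tip@ZN).round(1),(tip@XN).round(1),(tip@np.cross(ZN,XN)).round(1),'tilt',np.degrees(np.arccos(-R[2,2])).round(1),'hd',np.degrees(np.arctan2(R[1,2],R[0,2])).round(1),'mark',np.degrees(np.arcsin(XN@R[:,1])).round(1),q.round(2)
if __name__=='__main__':
    q0=np.array([-.197,.244,-.697,-.512,-.159,2.205])
    q0=callw(q0,[0,0,60])
    for nm,pre in(('A',[[-20,120,60]]),('B',[[-50,200,0]]),('C',[[-50,200,0],[0,0,-60]]),('D',[[-50,200,0],[-100,0,-60]])):
        q=q0
        for d in pre: q=callw(q,d)
        print(nm,pr(q))
        for h in(60,60,15,15,15): q=totip(q,h);print('  ',h,pr(q))
E
python3 s2.py
```

```text
A (array([328., -82., 333.]), 'tip', np.float64(155.3), np.float64(-122.7), np.float64(-121.8), 'tilt', np.float64(28.4), 'hd', np.float64(-1.9), 'mark', np.float64(1.7), array([ 0.21, -0.15, -1.05,  0.57, -0.22,  0.78]))
   60 (array([493.,  26., 321.]), 'tip', np.float64(64.1), np.float64(0.8), np.float64(-0.0), 'tilt', np.float64(27.8), 'hd', np.float64(-2.1), 'mark', np.float64(1.7), array([ 0.26,  0.16, -0.86,  1.02, -0.16,  0.28]))
   60 (array([495.,  26., 319.]), 'tip', np.float64(61.4), np.float64(0.3), np.float64(-0.0), 'tilt', np.float64(27.5), 'hd', np.float64(-2.1), 'mark', np.float64(1.7), array([ 0.26,  0.17, -0.86,  1.01, -0.16,  0.29]))
   15 (array([523.,  24., 295.]), 'tip', np.float64(26.5), np.float64(3.3), np.float64(0.2), 'tilt', np.float64(25.3), 'hd', np.float64(-2.1), 'mark', np.float64(1.7), array([ 0.26,  0.25, -0.8 ,  0.92, -0.16,  0.37]))
   15 (array([527.,  23., 288.]), 'tip', np.float64(18.4), np.float64(1.0), np.float64(0.1), 'tilt', np.float64(24.7), 'hd', np.float64(-2.0), 'mark', np.float64(1.7), array([ 0.27,  0.27, -0.79,  0.89, -0.16,  0.39]))

[... 3475 characters left out ...]
32,  0.22, -0.47,  0.02, -0.51,  1.22]))
   15 (array([544.,  -2., 290.]), 'tip', np.float64(15.0), np.float64(-0.0), np.float64(0.0), 'tilt', np.float64(20.9), 'hd', np.float64(16.7), 'mark', np.float64(0.8), array([ 0.3 ,  0.31, -0.46,  0.  , -0.43,  1.25]))
   15 (array([544.,  -2., 290.]), 'tip', np.float64(15.0), np.float64(-0.0), np.float64(0.0), 'tilt', np.float64(20.9), 'hd', np.float64(16.7), 'mark', np.float64(0.8), array([ 0.3 ,  0.31, -0.46,  0.  , -0.43,  1.25]))
   15 (array([544.,  -2., 290.]), 'tip', np.float64(15.0), np.float64(-0.0), np.float64(0.0), 'tilt', np.float64(20.9), 'hd', np.float64(16.7), 'mark', np.float64(0.8), array([ 0.3 ,  0.31, -0.46,  0.  , -0.43,  1.25]))
```

```bash
python3 -m jog '[[[19,0,-35,0],[33,-1,-62,0],[45,-51,-89,0],[52,-101,-107,0],[50,-151,-108,0]]]'
cat > cur.py <<'E'
from h import *
import s2
def cur(): 
    s=arm.read_state();q=np.array(s['joints']);
    print('t',s['clock'],s2.pr(q),'F',np.round(s['contact_force'],1));return q
def need(q,h,extra=(0,0,0),off=(213.3,7.4)):
    s=arm.read_state();R=Ro.from_quat(s['ee_rot']).as_matrix();tip=np.array(s['position'])+off[0]*R[:,2]+off[1]*R[:,0]
    print('rows for h',h,(R.T@(NR+h*ZN-tip+np.array(extra))).round(1))
E
python3 -c "
from cur import *
q=cur();need(q,60);need(q,40)
for h,e in((60,(0,0,0)),(40,(0,0,0)),(40,(0,0,-40)),(40,(-40,0,0)),(40,(-40,0,-40))):
    a=s2.totip(q,h,0,e);b=s2.totip(a,15);print(h,e,s2.pr(a)[1:8],s2.pr(b))
"
```

```text
clock: 30.32
position: [348.3, -116.7, 322.5]
ee_rot: [0.97, -0.026, 0.242, 0.006]
contact_force: [-0.3, -1.6, -0.4]
gripper_width: 10.7
t 30.325 (array([ 350., -117.,  324.]), 'tip', np.float64(133.8), np.float64(-107.5), np.float64(-156.7), 'tilt', np.float64(28.1), 'hd', np.float64(-3.1), 'mark', np.float64(1.6), array([ 0.12, -0.06, -0.97,  0.41, -0.2 ,  1.01])) F [-0.3 -1.6 -0.4]
rows for h 60 [ 118.5 -151.9   69.6]
rows for h 40 [ 119.7 -151.6   89.5]
60 (0, 0, 0) ('tip', np.float64(62.3), np.float64(0.5), np.float64(-0.0), 'tilt', np.float64(27.7), 'hd') (array([522.,  27., 296.]), 'tip', np.float64(27.3), np.float64(3.5), np.float64(0.2), 'tilt', np.float64(25.4), 'hd', np.float64(-3.7), 'mark', np.float64(1.6), array([ 0.25,  0.25, -0.81,  0.99, -0.16,  0.31]))
40 (0, 0, 0) ('tip', np.float64(47.8), np.float64(1.8), np.float64(0.0), 'tilt', np.float64(26.7), 'hd') (array([524.,  27., 292.]), 'tip', np.float64(23.6), np.float64(2.5), np.float64(0.2), 'tilt', np.float64(25.1), 'hd', np.float64(-3.8), 'mark', np.float64(1.6), array([ 0.25,  0.25, -0.81,  0.99, -0.16,  0.31]))
4
[... 270 characters left out ...]
 array([ 0.27,  0.27, -0.79,  0.91, -0.17,  0.37]))
40 (-40, 0, 0) ('tip', np.float64(71.8), np.float64(-31.9), np.float64(-3.5), 'tilt', np.float64(26.4), 'hd') (array([525.,  27., 291.]), 'tip', np.float64(22.5), np.float64(2.2), np.float64(0.1), 'tilt', np.float64(25.0), 'hd', np.float64(-4.2), 'mark', np.float64(1.7), array([ 0.25,  0.26, -0.81,  1.  , -0.16,  0.3 ]))
40 (-40, 0, -40) ('tip', np.float64(53.7), np.float64(-48.6), np.float64(-3.4), 'tilt', np.float64(24.0), 'hd') (array([531.,  28., 286.]), 'tip', np.float64(15.0), np.float64(-0.0), np.float64(0.0), 'tilt', np.float64(24.0), 'hd', np.float64(-5.4), 'mark', np.float64(1.7), array([ 0.28,  0.28, -0.78,  0.89, -0.19,  0.38]))
```

```bash
python3 -c "
from cur import *
q=cur()
for h,e in((40,(-60,0,-70)),(40,(-40,10,-70)),(40,(-80,0,-60)),(40,(-90,0,-90))):
    need(q,h,e)
    a=s2.totip(q,h,0,e);b=s2.totip(a,15);print(h,e,s2.pr(a)[:10],s2.pr(b))
"
```

```text
t 30.325 (array([ 350., -117.,  324.]), 'tip', np.float64(133.8), np.float64(-107.5), np.float64(-156.7), 'tilt', np.float64(28.1), 'hd', np.float64(-3.1), 'mark', np.float64(1.6), array([ 0.12, -0.06, -0.97,  0.41, -0.2 ,  1.01])) F [-0.3 -1.6 -0.4]
rows for h 40 [  33.9 -148.3  123.1]
40 (-60, 0, -70) (array([450.,  36., 280.]), 'tip', np.float64(53.1), np.float64(-77.5), np.float64(-4.9), 'tilt', np.float64(22.5), 'hd', np.float64(-9.0), 'mark') (array([536.,  33., 288.]), 'tip', np.float64(15.0), np.float64(-0.0), np.float64(0.0), 'tilt', np.float64(22.5), 'hd', np.float64(-9.0), 'mark', np.float64(1.9), array([ 0.33,  0.29, -0.72,  0.7 , -0.28,  0.52]))
rows for h 40 [  51.  -159.4  132.3]
40 (-40, 10, -70) (array([470.,  61., 254.]), 'tip', np.float64(21.8), np.float64(-64.8), np.float64(6.2), 'tilt', np.float64(26.1), 'hd', np.float64(-18.2), 'mark') (array([528.,  50., 282.]), 'tip', np.float64(15.0), np.float64(-0.0), np.float64(0.0), 'tilt', np.float64(26.1), 'hd', np.float64(-18.2), 'mark', np.float64(2.2), array([ 0.21,  0.28, -0.84,  1.36, -0.23, -0.03]))
rows for h 40 [  21.  -147.3  104.9]
40 (-80, 0, -60) (array([427.,  35., 287.]), 'tip', np.float64(70.6), np.float64(-91.2), np.float64(-6.6), 'tilt', np.float64(23.1), 'hd', np.float64(-8.6), 'mark') (array([534.,  33., 287.]), 'tip', np.float64(15.0), np.float64(-0.0), np.float64(0.0), 'tilt', np.float64(23.1), 'hd', np.float64(-8.6), 'mark', np.float64(1.8), array([ 0.32,  0.28, -0.74,  0.78, -0.25,  0.45]))
rows for h 40 [  -2.  -146.7  126.7]
40 (-90, 0, -90) (array([417.,  41., 279.]), 'tip', np.float64(69.4), np.float64(-105.8), np.float64(-7.0), 'tilt', np.float64(22.8), 'hd', np.float64(-12.3), 'mark') (array([536.,  38., 288.]), 'tip', np.float64(15.0), np.float64(-0.0), np.float64(0.0), 'tilt', np.float64(22.8), 'hd', np.float64(-12.3), 'mark', np.float64(2.0), array([ 0.33,  0.29, -0.74,  0.8 , -0.28,  0.43]))
```

```bash
python3 -m jog '[[[34,-148,123,2],[34,-148,123,2],[34,-148,123,2],[34,-148,123,2],[34,-148,123,2]]]'; python3 -c "
from cur import *
q=cur();need(q,15);need(q,20);snap('wrist','w14')
for h in (20,15):
    b=s2.totip(q,h);print(s2.pr(b))
"; python3 wt.py w14
```

```text
clock: 30.95
position: [456.4, 33.7, 295.0]
ee_rot: [0.977, -0.045, 0.21, 0.011]
contact_force: [-0.3, -0.4, -1.4]
gripper_width: 10.8
t 30.95 (array([458.,  34., 296.]), 'tip', np.float64(61.9), np.float64(-55.6), np.float64(-1.7), 'tilt', np.float64(24.3), 'hd', np.float64(-5.7), 'mark', np.float64(-0.2), array([ 0.26,  0.15, -0.96,  1.13, -0.16,  0.12])) F [-0.3 -0.4 -1.4]
rows for h 15 [62.9 -2.3 39. ]
rows for h 20 [62.3 -2.3 34.1]
(array([527.,  29., 289.]), 'tip', np.float64(20.0), np.float64(-0.0), np.float64(0.0), 'tilt', np.float64(24.3), 'hd', np.float64(-5.7), 'mark', np.float64(-0.2), array([ 0.28,  0.27, -0.79,  0.9 , -0.2 ,  0.33]))
(array([530.,  29., 285.]), 'tip', np.float64(15.0), np.float64(-0.0), np.float64(-0.0), 'tilt', np.float64(24.3), 'hd', np.float64(-5.7), 'mark', np.float64(-0.2), array([ 0.26,  0.27, -0.8 ,  0.97, -0.18,  0.28]))
w14 rel 12.0 len 29.8 [ 20.2 133.1] [ 45.8 148.3]
```

```bash
python3 -m jog '[[[40,-2,15,0],[63,-2,25,0],[63,-2,34,0],[63,-2,39,0],[63,-2,39,0]]]'; python3 -c "
from cur import *
q=cur();need(q,3);snap('scene','s15');snap('top','t15')
s,R=st();p=np.array(s['position']);c=np.cos(np.radians(12));sn=np.sin(np.radians(12))
dz=c*R[:,2]+sn*R[:,0];dx=c*R[:,0]-sn*R[:,2];tip=p+213.3*R[:,2]+7.4*R[:,0]
for f,x0,y0,k,h,w in(('s15',280,160,7.5,80,80),('t15',230,140,9,50,80)):
    z=load(f);a=cv2.resize(z['im'][y0:y0+h,x0:x0+w],None,fx=k,fy=k,interpolation=cv2.INTER_CUBIC);a=cv2.convertScaleAbs(a,alpha=1.4,beta=15)
    pts=[proj(z,tip-32*dz+20*(np.cos(t)*dx+np.sin(t)*R[:,1])) for t in np.linspace(0,6.28,40)]
    cv2.polylines(a,[((np.array(pts)-[x0-.5,y0-.5])*k).astype(np.int32)],True,(0,0,255),1)
    for qq,cc in((tip,(0,255,0)),(NR,(255,0,0))):
        u=(np.array(proj(z,qq))-[x0-.5,y0-.5])*k;cv2.circle(a,tuple(int(i) for i in u),4,cc,-1)
    cv2.imwrite('pics/o_'+f+'.png',a)
"
```

```text
clock: 31.62
position: [530.8, 29.1, 282.5]
ee_rot: [0.977, -0.045, 0.207, 0.012]
contact_force: [0.1, -0.3, -0.4]
gripper_width: 10.4
t 31.625 (array([532.,  29., 284.]), 'tip', np.float64(12.7), np.float64(0.1), np.float64(-0.3), 'tilt', np.float64(24.0), 'hd', np.float64(-5.9), 'mark', np.float64(-0.1), array([ 0.27,  0.28, -0.79,  0.93, -0.19,  0.32])) F [ 0.1 -0.3 -0.4]
rows for h 3 [ 2.8 -0.4  9. ]
t 31.73 q [ 0.272  0.279 -0.784  0.929 -0.186  0.317] p [531.3  29.6 283.7] w 10.5 F [ 0.4  0.1 -1.2] M [0.1  0.92 0.06]
[[0.909, -0.092, 0.406], [-0.083, -0.996, -0.041], [0.408, 0.003, -0.913]]
```

View pics/o_s15.png

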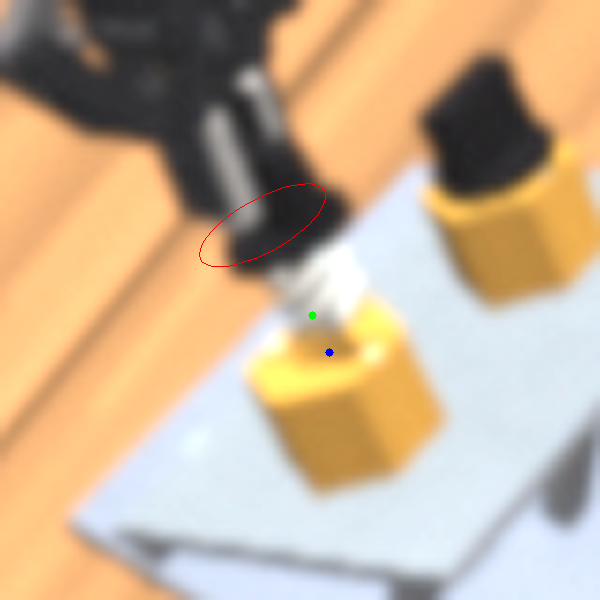

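View pics/o_t15.png

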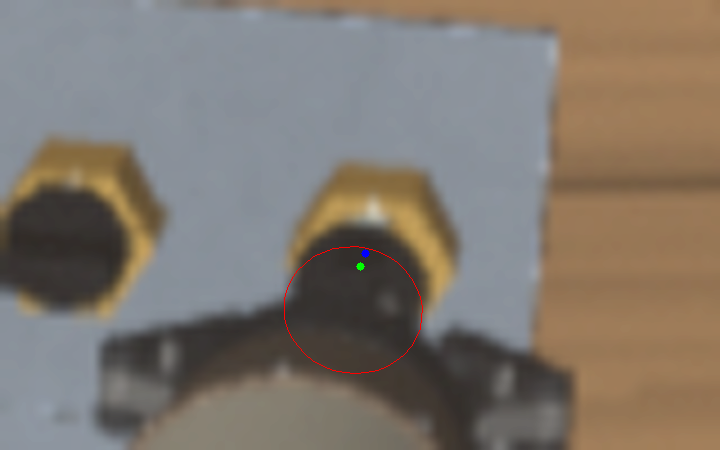

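```bash
sed -i 's/off=(213.3,7.4)/off=(213,17.5)/' cur.py; sed -i 's/213.3\*R\[:,2\]+7.4\*R\[:,0\]/213*R[:,2]+17.5*R[:,0]/g' s2.py; python3 -c "
from cur import *
q=cur();need(q,3);need(q,8)
for h in (8,3):
    b=s2.totip(q,h);print(s2.pr(b))"
```

```text
t 31.725 (array([533.,  30., 285.]), 'tip', np.float64(12.3), np.float64(11.6), np.float64(0.5), 'tilt', np.float64(24.1), 'hd', np.float64(-5.7), 'mark', np.float64(-0.1), array([ 0.27,  0.28, -0.78,  0.93, -0.19,  0.32])) F [ 0.4  0.1 -1.2]
rows for h 3 [-8.8  0.5 10.1]
rows for h 8 [-9.4  0.5  5.2]
(array([526.,  30., 278.]), 'tip', np.float64(10.4), np.float64(0.8), np.float64(0.1), 'tilt', np.float64(23.7), 'hd', np.float64(-5.9), 'mark', np.float64(-0.1), array([ 0.25,  0.28, -0.82,  1.04, -0.16,  0.23]))
(array([529.,  30., 276.]), 'tip', np.float64(6.5), np.float64(1.1), np.float64(0.1), 'tilt', np.float64(23.4), 'hd', np.float64(-6.0), 'mark', np.float64(-0.1), array([ 0.25,  0.29, -0.81,  1.03, -0.16,  0.24]))
```

```bash
python3 -m jog '[[[-9,0,3,0],[-10,0.5,6,0],[-10,0.5,9,0],[-10,0.5,9,0],[-10,0.5,9,0]]]'; python3 -c "
from cur import *
q=cur();need(q,0);need(q,-10);snap('scene','s16')
z=load('s16');cv2.imwrite('pics/c16.png',cv2.resize(z['im'][175:235,290:350],None,fx=9,fy=9,interpolation=cv2.INTER_CUBIC))"
```

```text
clock: 32.35
position: [528.4, 30.2, 276.5]
ee_rot: [0.978, -0.045, 0.205, 0.012]
contact_force: [1.0, -1.2, 0.6]
gripper_width: 10.8
t 32.35 (array([530.,  30., 278.]), 'tip', np.float64(7.9), np.float64(3.8), np.float64(0.7), 'tilt', np.float64(23.7), 'hd', np.float64(-5.9), 'mark', np.float64(-0.1), array([ 0.25,  0.28, -0.81,  1.03, -0.16,  0.24])) F [ 1.  -1.2  0.6]
rows for h 0 [-1.2  0.6  7.7]
rows for h -10 [ 0.2  0.6 17.6]
```

View pics/c16.png

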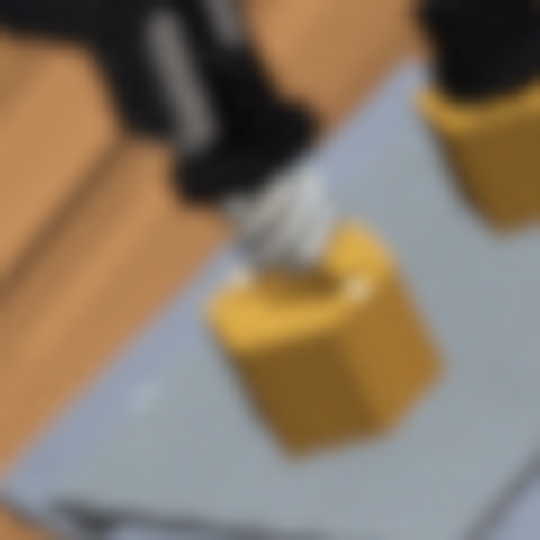

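```bash
python3 -m jog '[[[-3,0.5,2,0],[-3,0.5,5,0],[-3,0.5,8,0],[-3,0.5,11,0],[-3,0.5,13,0]]]'; python3 -c "
from cur import *
q=cur();need(q,-10);need(q,-20);tq()"
```

```text
clock: 33.02
position: [534.1, 30.0, 269.7]
ee_rot: [0.979, -0.045, 0.2, 0.012]
contact_force: [0.5, 0.1, -0.4]
gripper_width: 10.5
t 33.025 (array([535.,  30., 271.]), 'tip', np.float64(-0.8), np.float64(2.9), np.float64(0.5), 'tilt', np.float64(23.1), 'hd', np.float64(-6.1), 'mark', np.float64(-0.1), array([ 0.25,  0.3 , -0.8 ,  1.02, -0.16,  0.25])) F [ 0.5  0.1 -0.4]
rows for h -10 [-0.   0.5  8.9]
rows for h -20 [ 1.4  0.4 18.8]
t 33.02 q [ 0.246  0.303 -0.801  1.016 -0.161  0.249] p [534.1  30.  269.7] w 10.5 F [ 0.5  0.1 -0.4] M [ 0.08  0.93 -0.02]
[[0.916, -0.093, 0.39], [-0.083, -0.996, -0.042], [0.393, 0.006, -0.92]]
torque tool [-0.01 -0.94  0.01] force tool [ 0.3 -0.2  0.6]
```

```bash
python3 -m jog '[[[-1,0.5,3,0],[-1,0.5,6,0],[-1,0.5,9,0],[-1,0.5,12,0],[-1,0.5,13,0]]]'; python3 -c "
from cur import *
q=cur();need(q,-10);need(q,-20);tq();snap('scene','s17')
z=load('s17');cv2.imwrite('pics/c17.png',cv2.resize(z['im'][175:235,290:350],None,fx=9,fy=9,interpolation=cv2.INTER_CUBIC))"
```

```text
clock: 33.65
position: [540.5, 28.9, 262.1]
ee_rot: [0.98, -0.046, 0.194, 0.013]
contact_force: [-4.3, -2.5, -1.6]
gripper_width: 10.6
t 33.65 (array([542.,  29., 263.]), 'tip', np.float64(-10.4), np.float64(2.0), np.float64(-0.7), 'tilt', np.float64(22.5), 'hd', np.float64(-6.6), 'mark', np.float64(-0.1), array([ 0.25,  0.32, -0.79,  1.  , -0.16,  0.27])) F [-4.3 -2.5 -1.6]
rows for h -10 [-0.6 -0.6 -0.8]
rows for h -20 [ 1.  -0.7  9.1]
t 33.65 q [ 0.246  0.324 -0.789  0.997 -0.162  0.266] p [540.5  28.9 262.1] w 10.6 F [-4.3 -2.5 -1.6] M [-0.4   2.38 -0.34]
[[0.92, -0.095, 0.38], [-0.084, -0.995, -0.044], [0.382, 0.009, -0.924]]
torque tool [-0.7  -2.33  0.05] force tool [-4.4  2.9 -0. ]
```

View pics/c17.png

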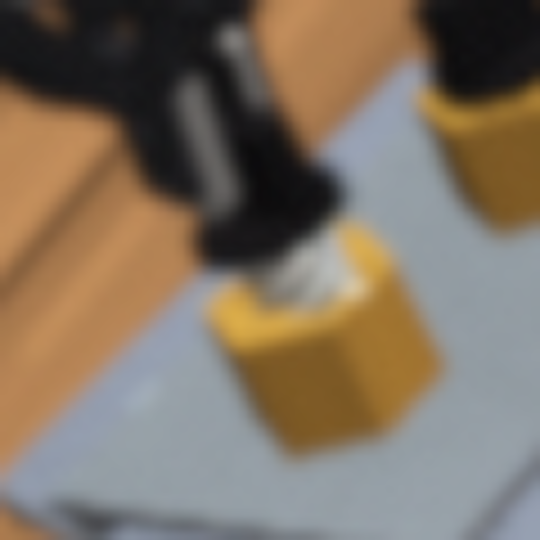

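```bash
python3 -m jog '[[[-1,1,3,0],[-1,1,6,0],[-1,1,9,0],[-1,1,12,0],[-1,1,14,0]]]'; python3 -c "
from cur import *
q=cur();need(q,-24);tq()"
```

```text
clock: 34.33
position: [547.6, 28.0, 253.8]
ee_rot: [0.981, -0.045, 0.189, 0.013]
contact_force: [-5.5, 1.3, -1.9]
gripper_width: 10.3
t 34.325 (array([549.,  28., 255.]), 'tip', np.float64(-20.9), np.float64(1.5), np.float64(-1.0), 'tilt', np.float64(21.9), 'hd', np.float64(-6.7), 'mark', np.float64(-0.1), array([ 0.24,  0.35, -0.77,  0.98, -0.16,  0.28])) F [-5.5  1.3 -1.9]
rows for h -24 [ 0.5 -1.   2.5]
t 34.33 q [ 0.245  0.347 -0.775  0.98  -0.159  0.284] p [547.6  28.  253.8] w 10.3 F [-5.5  1.3 -1.9] M [0.4  2.56 0.02]
[[0.924, -0.094, 0.37], [-0.084, -0.996, -0.044], [0.372, 0.009, -0.928]]
torque tool [ 0.17 -2.59  0.02] force tool [-5.9 -0.8 -0.4]
```

```bash
python3 -m jog '[[[-1,0,2,0],[-1,0,4,0],[-1,0,6,0],[-1,0,7,0],[-1,0,7,0]]]'; python3 -c "
from cur import *
q=cur();need(q,-24);tq();snap('wrist','w18')"; python3 wt.py w18
```

```text
clock: 34.95
position: [549.1, 28.2, 252.6]
ee_rot: [0.981, -0.045, 0.188, 0.014]
contact_force: [-25.0, 2.9, 22.5]
gripper_width: 10.5
t 34.95 (array([550.,  28., 254.]), 'tip', np.float64(-22.7), np.float64(1.6), np.float64(-0.8), 'tilt', np.float64(21.7), 'hd', np.float64(-6.8), 'mark', np.float64(0.0), array([ 0.25,  0.35, -0.77,  0.96, -0.16,  0.3 ])) F [-25.    2.9  22.5]
rows for h -24 [ 0.  -0.7  0.7]
t 34.95 q [ 0.248  0.352 -0.77   0.965 -0.162  0.297] p [549.1  28.2 252.6] w 10.5 F [-25.    2.9  22.5] M [0.74 5.25 0.09]
[[0.925, -0.093, 0.368], [-0.083, -0.996, -0.044], [0.37, 0.01, -0.929]]
torque tool [ 0.28 -5.29 -0.04] force tool [-15.   -0.4 -30.2]
w18 rel 11.4 len 29.6 [ 20.2 133.2] [ 45.7 148.1]
```

```bash
python3 -m jog '[[[0,0,-2,0],[0,0,-2,0],[3,0,-2,0],[6,0,-2,0],[9,0,-2,0]]]' 16; python3 -c "
from cur import *
q=cur();tq();snap('wrist','w19')"; python3 wt.py w19; python3 fl.py w19
```

```text
clock: 35.62
position: [557.8, 27.9, 258.2]
ee_rot: [0.981, -0.045, 0.189, 0.013]
contact_force: [0.0, 0.3, -0.0]
gripper_width: 16.0
t 35.625 (array([559.,  28., 259.]), 'tip', np.float64(-22.6), np.float64(12.3), np.float64(-0.1), 'tilt', np.float64(21.8), 'hd', np.float64(-6.6), 'mark', np.float64(-0.0), array([ 0.29,  0.36, -0.71,  0.79, -0.21,  0.44])) F [ 0.   0.3 -0. ]
t 35.62 q [ 0.286  0.36  -0.711  0.789 -0.206  0.442] p [557.8  27.9 258.2] w 16.0 F [ 0.   0.3 -0. ] M [ 0.06  0.74 -0.  ]
[[0.925, -0.093, 0.37], [-0.083, -0.996, -0.043], [0.372, 0.009, -0.928]]
torque tool [-0.   -0.74 -0.01] force tool [ 0.  -0.3  0. ]
w19 rel 19.5 len 32.8 [ 36.7 139.4] [ 63.5 158.3]
w19
[(220, 8.5, 169.9), (226, 11.9, 170.2), (232, 15.5, 172.9), (238, 19.0, 174.3), (244, 22.1, 175.6), (250, 23.3, 159.6), (256, 24.9, 148.7), (262, 26.7, 142.9), (268, 28.6, 137.9), (274, 30.1, 132.8), (280, 31.7, 128.6), (286, 33.2, 124.3), (292, 35.4, 123.1), (298, 37.8, 123.7), (304, 40.0, 124.2), (310, 42.6, 124.7), (316, 45.4, 125.4), (322, 47.8, 124.3), (328, 50.7, 125.3)]
[(220, 8.4, 168.5), (226, 12.5, 178.8), (232, 15.6, 173.8), (238, 18.4, 169.6), (244, 20.1, 156.7), (250, 23.1, 155.7), (256, 25.6, 152.7), (262, 28.1, 149.3), (268, 30.3, 146.6), (274, 32.7, 144.0), (280, 34.7, 141.3), (286, 37.1, 139.1), (292, 39.7, 138.7), (298, 43.2, 141.6), (304, 46.9, 144.4), (310, 51.0, 147.8), (316, 55.2, 151.3), (322, 59.7, 154.9), (328, 64.2, 158.9)]
[(220, 8.4, 168.4), (226, 11.9, 170.6), (232, 15.4, 172.6), (238, 19.0, 174.7), (244, 22.1, 176.1), (250, 23.3, 158.6), (256, 25.0, 148.6), (262, 26.7, 142.4), (268, 28.6, 137.7), (274, 30.3, 133.2), (280, 31.7, 128.5), (286, 33.2, 124.7), (292, 35.0, 122.8), (298, 37.6, 123.4), (304, 39.4, 120.3), (310, 41.6, 120.6), (316, 43.6, 120.1), (322, 46.0, 119.7), (328, 49.0, 120.4)]
```

View pics/w19.png

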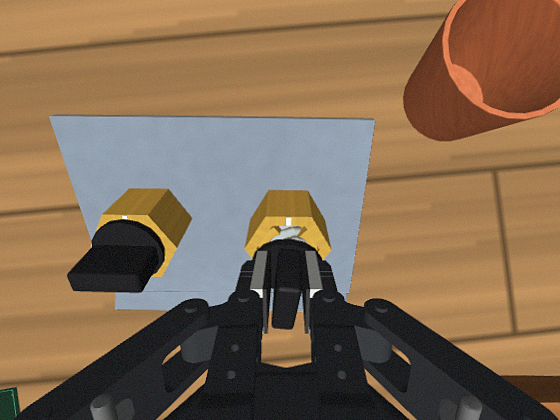

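```bash
python3 -m jog '[[[-4,0,1,0],[-4,0,2,8],[-4,0,2,16],[-4,0,2,24],[-4,0,2,28]]]' 14; python3 -c "
from cur import *
q=cur();tq();snap('wrist','w20')"
```

```text
clock: 36.3
position: [556.4, 28.6, 255.5]
ee_rot: [0.94, -0.282, 0.188, -0.034]
contact_force: [1.8, 0.0, 0.6]
gripper_width: 14.2
t 36.3 (array([557.,  28., 257.]), 'tip', np.float64(-23.7), np.float64(8.1), np.float64(-7.5), 'tilt', np.float64(22.0), 'hd', np.float64(-6.3), 'mark', np.float64(-27.7), array([ 0.27,  0.36, -0.74,  0.87, -0.18, -0.12])) F [1.8 0.  0.6]
t 36.3 q [ 0.268  0.359 -0.736  0.874 -0.181 -0.12 ] p [556.4  28.6 255.5] w 14.2 F [1.8 0.  0.6] M [-0.12  0.43 -0.01]
[[0.771, -0.517, 0.372], [-0.543, -0.839, -0.041], [0.334, -0.17, -0.927]]
torque tool [-0.33 -0.3  -0.06] force tool [ 1.6 -1.1  0.1]
```

View pics/w20.png

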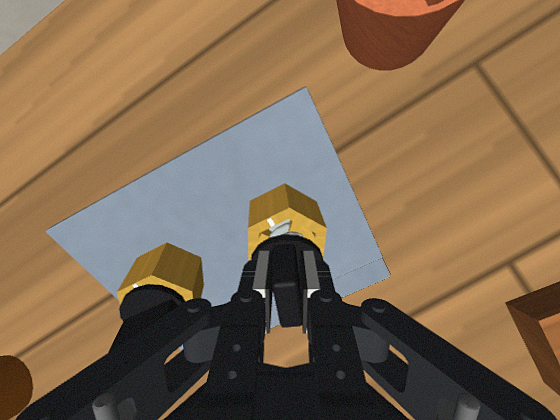

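```bash
python3 -m jog '[[[0,0,1,3],[0,0,1,6],[0,0,1,9],[0,0,1.5,12],[0,0,1.5,14]]]'; python3 -c "
from cur import *
q=cur();tq();snap('wrist','w21')"
```

```text
clock: 36.98
position: [557.8, 29.0, 255.3]
ee_rot: [0.899, -0.393, 0.183, -0.058]
contact_force: [-1.6, 1.0, 5.7]
gripper_width: 14.2
t 36.975 (array([559.,  29., 257.]), 'tip', np.float64(-24.2), np.float64(7.5), np.float64(-10.0), 'tilt', np.float64(22.2), 'hd', np.float64(-6.1), 'mark', np.float64(-41.4), array([ 0.26,  0.36, -0.74,  0.9 , -0.17, -0.38])) F [-1.6  1.   5.7]
t 36.98 q [ 0.261  0.361 -0.739  0.902 -0.174 -0.385] p [557.8  29.  255.3] w 14.2 F [-1.6  1.   5.7] M [-0.14  0.79  0.53]
[[0.623, -0.686, 0.375], [-0.729, -0.684, -0.04], [0.284, -0.248, -0.926]]
torque tool [-0.51 -0.58 -0.58] force tool [-0.1 -1.  -5.9]
```

View pics/w21.png

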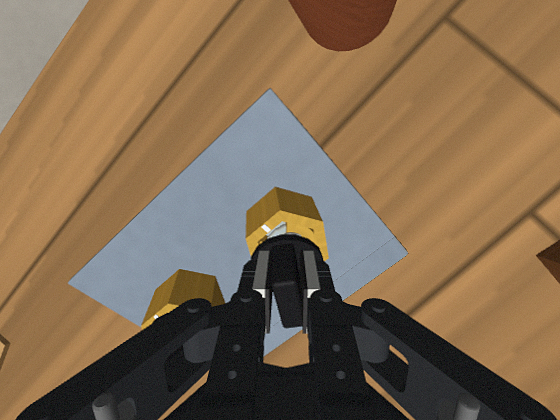

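```bash
python3 -m jog '[[[0,0,0,-6],[0,0,0,-12],[0,0,0,-16],[0,0,0,-20],[0,0,0,-20]]]' && python3 -m jog '[[[0,0,0,0],[0,0,0,0],[0,0,0,0],[0,0,0,0],[0,0,0,0]]]' 0; python3 -c "
from cur import *
q=cur();tq();snap('wrist','w22')"; python3 wt.py w22
```

```text
clock: 37.65
position: [558.0, 29.0, 255.0]
ee_rot: [0.953, -0.232, 0.19, -0.025]
contact_force: [-0.2, 0.1, -0.7]
gripper_width: 13.9
clock: 38.28
position: [557.9, 28.8, 255.0]
ee_rot: [0.953, -0.233, 0.19, -0.025]
contact_force: [-1.0, -2.7, 1.3]
gripper_width: 10.9
t 38.275 (array([559.,  29., 256.]), 'tip', np.float64(-25.1), np.float64(10.5), np.float64(-5.3), 'tilt', np.float64(22.1), 'hd', np.float64(-6.2), 'mark', np.float64(-22.0), array([ 0.26,  0.36, -0.74,  0.9 , -0.17, -0.04])) F [-1.  -2.7  1.3]
t 38.27 q [ 0.261  0.361 -0.738  0.902 -0.174 -0.038] p [557.9  28.8 255. ] w 10.9 F [-1.  -2.7  1.3] M [-0.75  0.72 -0.35]
[[0.819, -0.434, 0.375], [-0.453, -0.89, -0.041], [0.351, -0.137, -0.926]]
torque tool [-1.06 -0.27  0.01] force tool [ 0.9  2.7 -1.4]
w22 rel 16.4 len 32.4 [ 33.  135.7] [ 59.7 154. ]
```

View pics/w22.png

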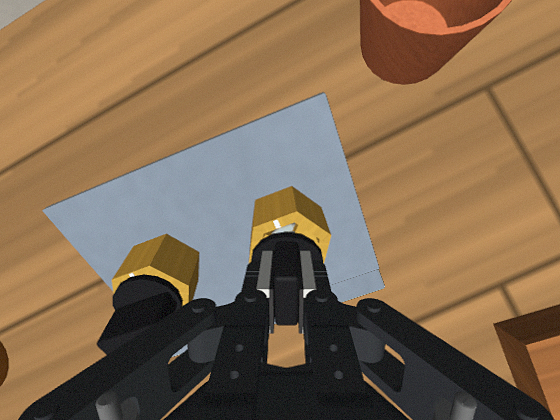

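```bash
python3 -m jog '[[[2,0,0,0],[4,1,0,0],[6,1,0,0],[7,1,1,0],[7,1,2,0]]]'; python3 -c "
from cur import *
q=cur();tq();snap('wrist','w23')"; python3 wt.py w23
```

```text
clock: 38.95
position: [562.6, 25.8, 255.4]
ee_rot: [0.954, -0.231, 0.19, -0.026]
contact_force: [-16.7, 4.7, 14.0]
gripper_width: 10.7
t 38.95 (array([563.,  26., 257.]), 'tip', np.float64(-27.3), np.float64(14.7), np.float64(-7.4), 'tilt', np.float64(22.1), 'hd', np.float64(-5.9), 'mark', np.float64(-21.8), array([ 0.27,  0.37, -0.71,  0.83, -0.19,  0.03])) F [-16.7   4.7  14. ]
t 38.95 q [ 0.271  0.368 -0.713  0.825 -0.188  0.033] p [562.6  25.8 255.4] w 10.7 F [-16.7   4.7  14. ] M [1.53 4.05 0.42]
[[0.821, -0.432, 0.374], [-0.451, -0.892, -0.039], [0.35, -0.137, -0.927]]
torque tool [-0.42 -4.33  0.02] force tool [-10.9   1.1 -19.4]
w23 rel 12.5 len 30.5 [ 35.1 136.8] [ 61.2 152.5]
```

```bash
python3 -m jog '[[[0,0,-1,3],[0,0.5,-1,6],[0,0.7,-1,9],[0,1,-1,12],[0,1,-1,14]]]'; python3 -c "
from cur import *
q=cur();tq();snap('wrist','w24')"; python3 wt.py w24
```

```text
clock: 39.62
position: [561.6, 25.6, 255.7]
ee_rot: [0.919, -0.346, 0.185, -0.049]
contact_force: [-0.3, 0.6, -2.3]
gripper_width: 10.7
t 39.625 (array([563.,  25., 257.]), 'tip', np.float64(-26.2), np.float64(11.9), np.float64(-11.2), 'tilt', np.float64(22.1), 'hd', np.float64(-5.7), 'mark', np.float64(-35.6), array([ 0.27,  0.37, -0.71,  0.81, -0.19, -0.2 ])) F [-0.3  0.6 -2.3]
t 39.62 q [ 0.273  0.367 -0.712  0.815 -0.189 -0.203] p [561.6  25.6 255.7] w 10.7 F [-0.3  0.6 -2.3] M [0.45 1.26 0.17]
[[0.692, -0.617, 0.374], [-0.654, -0.756, -0.037], [0.306, -0.219, -0.927]]
torque tool [-0.46 -1.27 -0.04] force tool [-1.3  0.3  1.9]
w24 rel 12.7 len 28.8 [ 35.2 137.2] [ 59.9 151.9]
```

```bash
python3 -m jog '[[[0,0,1,2],[0,0.3,1,4],[0,0.5,1,6],[0,0.6,1.5,8],[0,0.6,1.5,8]]]'; python3 -c "
from cur import *
q=cur();tq();snap('wrist','w25')"; python3 wt.py w25
```

```text
clock: 40.3
position: [561.8, 25.2, 254.3]
ee_rot: [0.892, -0.409, 0.181, -0.063]
contact_force: [-3.4, 1.4, 0.0]
gripper_width: 10.6
t 40.3 (array([563.,  25., 256.]), 'tip', np.float64(-27.2), np.float64(9.9), np.float64(-13.3), 'tilt', np.float64(22.1), 'hd', np.float64(-5.6), 'mark', np.float64(-43.5), array([ 0.27,  0.37, -0.72,  0.84, -0.18, -0.36])) F [-3.4  1.4  0. ]
t 40.3 q [ 0.265  0.368 -0.719  0.842 -0.18  -0.364] p [561.8  25.2 254.3] w 10.6 F [-3.4  1.4  0. ] M [0.4  1.33 0.16]
[[0.599, -0.708, 0.374], [-0.753, -0.657, -0.037], [0.272, -0.26, -0.927]]
torque tool [-0.72 -1.19 -0.05] force tool [-3.   1.5 -1.3]
w25 rel 12.9 len 29.1 [ 35.1 136.9] [ 60. 152.]
```

View pics/w25.png

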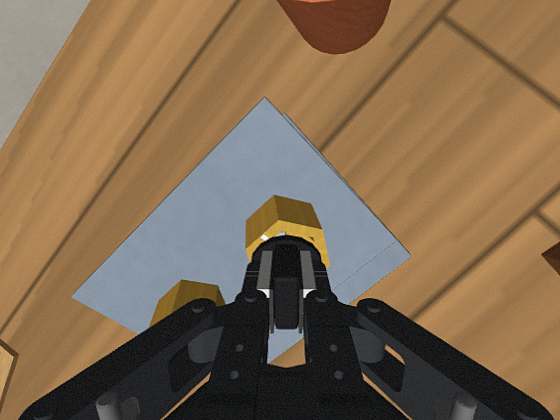

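```bash
python3 -m jog '[[[0,0,-1,0],[-4,0,0,4],[-4,0,0.5,14],[-4,0,1,24],[-4,0,1.5,34]]]' 16; python3 -c "
from cur import *
q=cur();tq();snap('wrist','w26')"
```

```text
clock: 40.98
position: [559.6, 27.1, 251.8]
ee_rot: [0.731, -0.655, 0.155, -0.112]
contact_force: [-2.4, -4.3, 1.1]
gripper_width: 16.2
t 40.975 (array([561.,  27., 253.]), 'tip', np.float64(-26.6), np.float64(-2.6), np.float64(-17.2), 'tilt', np.float64(22.0), 'hd', np.float64(-6.1), 'mark', np.float64(-75.1), array([ 0.25,  0.37, -0.74,  0.93, -0.16, -1.04])) F [-2.4 -4.3  1.1]
t 40.98 q [ 0.25   0.368 -0.742  0.928 -0.164 -1.037] p [559.6  27.1 251.8] w 16.2 F [-2.4 -4.3  1.1] M [-1.02  1.27 -0.22]
[[0.095, -0.923, 0.373], [-0.992, -0.118, -0.04], [0.081, -0.366, -0.927]]
torque tool [-1.37  0.88 -0.22] force tool [ 4.1  2.4 -1.7]
```

View pics/w26.png

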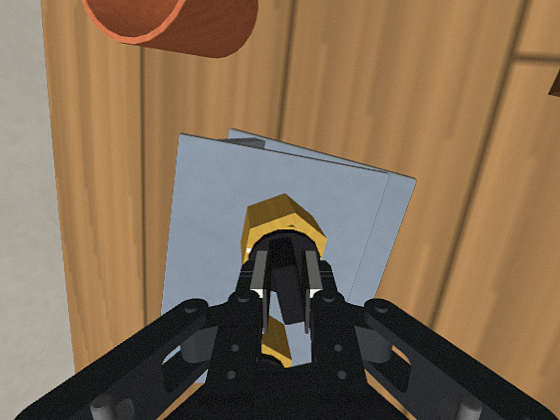

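```bash
python3 -m jog '[[[0,0,0.5,4],[0,0,1,8],[0,0,1,12],[0,0,1.5,16],[0,0,1.5,18]]]'; python3 -c "
from cur import *
q=cur();tq();snap('wrist','w27')"
```

```text
clock: 41.65
position: [559.6, 26.6, 250.4]
ee_rot: [-0.619, 0.762, -0.135, 0.133]
contact_force: [-5.6, -0.5, 2.8]
gripper_width: 16.0
t 41.65 (array([561.,  26., 252.]), 'tip', np.float64(-26.8), np.float64(-9.1), np.float64(-18.3), 'tilt', np.float64(21.9), 'hd', np.float64(-6.3), 'mark', np.float64(-78.3), array([ 0.25,  0.37, -0.74,  0.94, -0.16, -1.36])) F [-5.6 -0.5  2.8]
t 41.65 q [ 0.246  0.369 -0.745  0.94  -0.162 -1.363] p [559.6  26.6 250.4] w 16.0 F [-5.6 -0.5  2.8] M [-0.21  1.8  -0.07]
[[-0.199, -0.907, 0.371], [-0.979, 0.198, -0.041], [-0.036, -0.372, -0.928]]
torque tool [-1.72  0.57 -0.09] force tool [ 1.5  4.  -4.6]
```

View pics/w27.png

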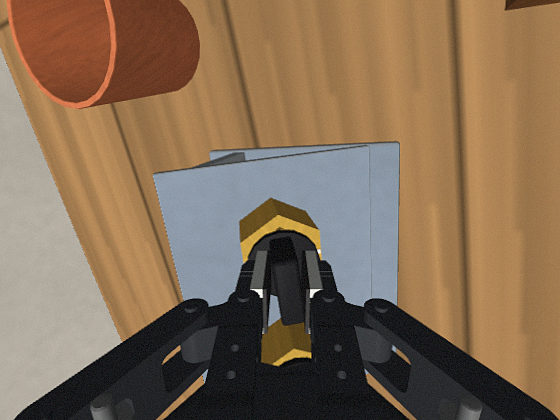

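```bash
python3 -m jog '[[[0,0,0.5,4],[0,0,1,8],[0,0,1,12],[0,0,1,12],[0,0,1,12]]]'; python3 -c "
from cur import *
q=cur();tq()"; python3 -m jog '[[[0,0,0,-4],[0,0,0,-7],[0,0,-20,-7],[0,0,-50,-7],[0,0,-80,-7]]]' 35; python3 -c "
from cur import *
q=cur();snap('wrist','w28')"
```

```text
clock: 42.32
position: [559.8, 26.6, 250.5]
ee_rot: [-0.537, 0.822, -0.121, 0.147]
contact_force: [-6.8, -0.3, 5.5]
gripper_width: 16.1
t 42.325 (array([561.,  26., 252.]), 'tip', np.float64(-26.2), np.float64(-12.3), np.float64(-17.5), 'tilt', np.float64(21.9), 'hd', np.float64(-6.4), 'mark', np.float64(-69.3), array([ 0.24,  0.37, -0.75,  0.94, -0.16, -1.57])) F [-6.8 -0.3  5.5]
t 42.33 q [ 0.245  0.369 -0.745  0.945 -0.161 -1.572] p [559.8  26.6 250.5] w 16.1 F [-6.8 -0.3  5.5] M [-0.14  1.59  0.35]
[[-0.379, -0.847, 0.371], [-0.919, 0.393, -0.041], [-0.111, -0.357, -0.928]]
torque tool [-1.45  0.62 -0.45] force tool [ 2.2  3.7 -7.6]
clock: 42.95
position: [530.4, 30.8, 325.8]
ee_rot: [-0.588, 0.786, -0.13, 0.14]
contact_force: [1.1, -0.5, -0.5]
gripper_width: 34.9
t 42.95 (array([532.,  31., 327.]), 'tip', np.float64(52.8), np.float64(4.3), np.float64(-16.0), 'tilt', np.float64(22.0), 'hd', np.float64(-6.1), 'mark', np.float64(-75.3), array([ 0.38,  0.23, -0.61,  0.44, -0.42, -1.04])) F [ 1.1 -0.5 -0.5]
```

View pics/w28.png

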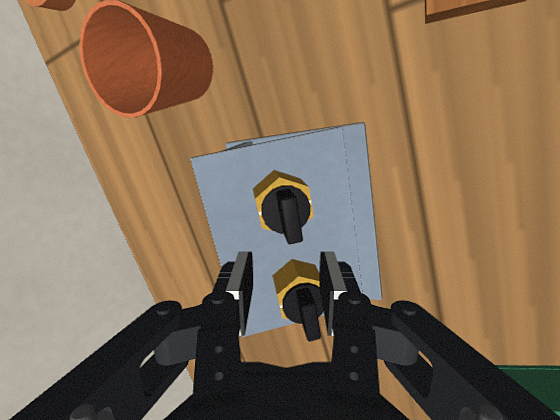

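Run:
```python
from h import *
z=load('w28');P=cloud(z);X=np.array([.8493,-.0743,.5227]);Y=np.cross(ZN,X)
c=z['im'][160:300,240:340];cv2.imwrite('pics/w28c.png',cv2.resize(c,None,fx=4,fy=4,interpolation=cv2.INTER_CUBIC))
hsv=cv2.cvtColor(z['im'],cv2.COLOR_BGR2HSV)
for nm,(u0,u1,v0,v1) in dict(R=(250,316,165,235),L=(275,318,262,320)).items():
    S=np.zeros(z['d'].shape,bool);S[v0:v1,u0:u1]=1
    a=P@ZN
    br=S&(hsv[...,0]>15)&(hsv[...,0]<32)&(hsv[...,1]>120)&(hsv[...,2]>150)
    bk=S&(z['im'].max(2)<70)
    print(nm,'brass top',np.percentile(a[br],[50,80,90,95,99]).round(1),br.sum(),'black hist',np.histogram(a[bk],np.arange(-262,-220,2)))
    Q=P[bk&(np.abs(a+254)<2.2)];A=np.c_[Q@X,Q@Y,np.ones(len(Q))];co=np.linalg.lstsq(A,Q@ZN,rcond=None)[0];print('n',len(Q),'slope deg',np.degrees(co[:2]).round(1),'mean along',(Q@ZN).mean().round(2),'mid',((Q@X).min()+(Q@X).max())/2,((Q@Y).min()+(Q@Y).max())/2)
print(NL@X,NL@Y,NR@X,NR@Y)
```

```text
R brass top [-258.  -257.4 -257.1 -256.8 -253. ] 477 black hist (array([  2,   0,   0,  93, 866,  54,  21,  19,  18,  18,  24,  20,  21,
        20,  26,  25, 123, 504,  10,   0]), array([-262, -260, -258, -256, -254, -252, -250, -248, -246, -244, -242,
       -240, -238, -236, -234, -232, -230, -228, -226, -224, -222]))
n 980 slope deg [-0.1 -0.4] mean along -253.17 mid 575.4789868913599 74.4941507475515
L brass top [-258.7 -258.2 -257.9 -257.6 -196.5] 276 black hist (array([  1,   1,  24, 227, 371,  21,  25,  20,  31,  22,  26,  25,  29,
        23,  24,  26, 112, 133,   0,   0]), array([-262, -260, -258, -256, -254, -252, -250, -248, -246, -244, -242,
       -240, -238, -236, -234, -232, -230, -228, -226, -224, -222]))
n 603 slope deg [0.1 0.3] mean along -253.83 mid 579.5551686103122 162.6032638992349
578.35359 163.729875214 577.24509 74.17532052300001
```

View pics/w28c.png

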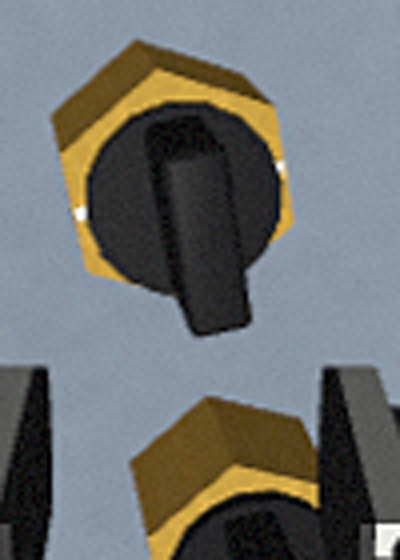

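```bash
python3 -c "
from h import *;go([395,-271,285])"
```

```text
t 43.0 q [ 0.377  0.229 -0.602  0.436 -0.425 -1.035] p [530.4  31.1 329.9] w 35.1 F [0.  0.4 2.9] M [0.17 0.67 0.01]
[[-0.269, -0.886, 0.379], [-0.961, 0.276, -0.037], [-0.072, -0.374, -0.925]]
rows [329.8  53.4   1.4]
```

```bash
python3 -m jog '[[[55,9,0,-9],[115,19,0,-19],[175,28,0,-29],[235,37,0,-39],[295,46,0,-49]]]' 85; python3 -c "
from h import *;go([395,-271,275])"
```

```text
clock: 43.62
position: [440.9, -175.8, 301.2]
ee_rot: [0.811, -0.552, 0.17, -0.092]
contact_force: [0.1, -0.2, -0.5]
gripper_width: 84.7
t 43.62 q [-0.03   0.182 -0.638  0.075 -0.364  0.341] p [ 440.9 -175.8  301.2] w 84.7 F [ 0.1 -0.2 -0.5] M [-0.    0.74 -0.02]
[[0.333, -0.864, 0.378], [-0.927, -0.374, -0.038], [0.174, -0.338, -0.925]]
rows [68.4 84.1 10.4]
```

```bash
python3 -m jog '[[[34,42,5,-10],[68,84,10,-20],[68,84,10,-30],[68,84,10,-40],[68,84,10,-47]]]'; python3 -c "
from h import *;s,R=st();snap('wrist','w30')
g=s['position']+155*R[:,2];print(g.round(1))"
```

```text
clock: 44.25
position: [395.0, -271.4, 275.5]
ee_rot: [0.957, -0.214, 0.193, -0.023]
contact_force: [-1.0, 0.6, 0.6]
gripper_width: 85.2
t 44.25 q [-0.287  0.236 -0.553 -0.18  -0.403  1.57 ] p [ 395.  -271.4  275.5] w 85.2 F [-1.   0.6  0.6] M [0.12 0.74 0.01]
[[0.834, -0.401, 0.379], [-0.418, -0.907, -0.039], [0.36, -0.126, -0.925]]
[ 453.8 -277.4  132.2]
```

View pics/w30.png

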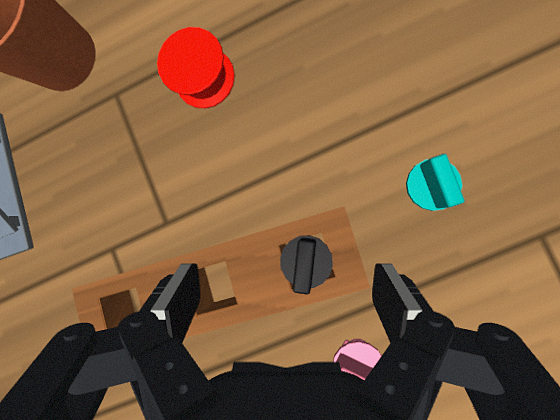

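```bash
python3 ms.py w30 270 345 225 305; python3 -c "
from h import *
s,R=st();g=s['position']+155*R[:,2]
for t in ([453.5,-279.5,70],): print((R.T@(np.array(t)-g)).round(1))"
```

```text
top [ 452.6 -280.6   70.6] bbox mid [ 452.4 -280.5   69.8] head -29.8 [ 3.4 10.2] fl [ 452.  -280.2   45.8] [38.8 38.9  6.2]
t 44.3 q [-0.286  0.236 -0.553 -0.18  -0.403  1.574] p [ 395.1 -271.2  275.6] w 85.1 F [0.7 0.2 0.1] M [ 0.1   0.73 -0.04]
[[0.836, -0.397, 0.379], [-0.414, -0.909, -0.039], [0.36, -0.125, -0.924]]
[-21.8  10.1  57.5]
```

```bash
python3 -m jog '[[[-22,11,10,2],[-22,11,25,2],[-22,11,40,2],[-22,11,57,2],[-22,11,57,2]]]' && python3 -m jog '[[[0,0,0.5,0],[0,0,0.5,0],[0,0,0.5,0],[0,0,0.5,0],[0,0,0.5,0]]]' 0 ; python3 -c "
from h import *
s,R=st();g=s['position']+155*R[:,2];print(g)"
```

```text
clock: 44.92
position: [394.7, -274.2, 212.1]
ee_rot: [0.954, -0.228, 0.191, -0.026]
contact_force: [-0.4, 0.8, -0.3]
gripper_width: 85.2
clock: 45.55
position: [394.9, -274.3, 211.9]
ee_rot: [0.954, -0.228, 0.192, -0.026]
contact_force: [0.3, -0.5, 1.2]
gripper_width: 10.6
t 45.55 q [-0.303  0.352 -0.573 -0.286 -0.274  1.665] p [ 394.9 -274.3  211.9] w 10.6 F [ 0.3 -0.5  1.2] M [0.06 0.71 0.01]
[[0.822, -0.426, 0.378], [-0.446, -0.894, -0.038], [0.354, -0.137, -0.925]]
[ 453.46488095 -280.15393474   68.52221325]
```

```bash
python3 -m jog '[[[21,-8,-55,0],[35,-14,-92,0],[20,-70,-97,0],[5,-125,-98,0],[-10,-180,-99,0]]]'; python3 -c "
from h import *;go([440,80,335]);go([400,307,300])"
```

```text
clock: 46.18
position: [425.7, -103.4, 325.0]
ee_rot: [0.954, -0.229, 0.192, -0.026]
contact_force: [1.0, -0.7, -0.8]
gripper_width: 10.9
t 46.17 q [ 0.15   0.079 -0.752  0.262 -0.372  0.723] p [ 425.7 -103.4  325. ] w 10.9 F [ 1.  -0.7 -0.8] M [-0.03  0.69 -0.06]
[[0.822, -0.426, 0.378], [-0.446, -0.894, -0.038], [0.355, -0.138, -0.925]]
rows [ -66.6 -171.4  -10.8]
t 46.17 q [ 0.15   0.079 -0.752  0.262 -0.372  0.723] p [ 425.7 -103.4  325. ] w 10.9 F [ 1.  -0.7 -0.8] M [-0.03  0.69 -0.06]
[[0.822, -0.426, 0.378], [-0.446, -0.894, -0.038], [0.355, -0.138, -0.925]]
rows [-213.2 -352.5   -2.1]
```

```bash
python3 -m jog '[[[-22,-58,-4,0],[-44,-115,-8,0],[-67,-171,-11,0],[-100,-225,-10,0],[-135,-275,-8,0]]]'; python3 -c "
from h import *;go([400,307,300]);go([400,307,238])"
```

```text
clock: 46.8
position: [428.4, 204.9, 322.6]
ee_rot: [0.954, -0.229, 0.192, -0.027]
contact_force: [0.6, -0.7, -0.8]
gripper_width: 10.4
t 46.8 q [ 0.786  0.154 -0.791  0.706 -0.471 -0.297] p [428.4 204.9 322.6] w 10.4 F [ 0.6 -0.7 -0.8] M [0.11 0.69 0.01]
[[0.821, -0.426, 0.379], [-0.447, -0.894, -0.037], [0.355, -0.139, -0.925]]
rows [-76.9 -76.1   6.3]
t 46.8 q [ 0.786  0.154 -0.791  0.706 -0.471 -0.297] p [428.4 204.9 322.6] w 10.4 F [ 0.6 -0.7 -0.8] M [0.11 0.69 0.01]
[[0.821, -0.426, 0.379], [-0.447, -0.894, -0.037], [0.355, -0.139, -0.925]]
rows [-98.9 -67.5  63.6]
```

```bash
python3 -m jog '[[[-40,-40,3,0],[-77,-76,6,0],[-77,-76,6,0],[-77,-76,6,0],[-77,-76,6,0]]]'; python3 -c "
from h import *;go([400,307,240]);snap('wrist','w31')
z=load('w31');print(onz(z,286,300,4))"
```

```text
clock: 47.42
position: [399.9, 305.9, 300.4]
ee_rot: [0.954, -0.229, 0.192, -0.026]
contact_force: [-0.1, -0.1, -0.1]
gripper_width: 10.4
t 47.42 q [ 0.97   0.239 -0.758  0.764 -0.504 -0.536] p [399.9 305.9 300.4] w 10.4 F [-0.1 -0.1 -0.1] M [0.08 0.83 0.03]
[[0.821, -0.427, 0.379], [-0.448, -0.893, -0.038], [0.355, -0.139, -0.925]]
rows [-21.8   7.4  55.8]
[425.06475284 340.28462282   4.        ]
```

View pics/w31.png

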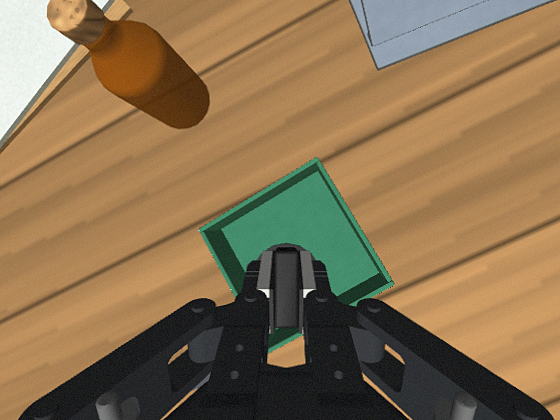

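```bash
python3 -c "
from h import *
z=load('w31');a=onz(z,200,231,50);b=onz(z,393,285,50);print(a,b,(a+b)/2, onz(z,318,158,50))
c=(a+b)/2;s,R=st();g=s['position']+155*R[:,2]
print((R.T@(np.array([c[0],c[1],90])-g)).round(1))"
```

```text
[516.13587728 372.55995141  50.        ] [410.23157984 246.35336283  50.        ] [463.18372856 309.45665712  50.        ] [527.14952862 255.0431577   50.        ]
t 47.48 q [ 0.97   0.239 -0.757  0.764 -0.504 -0.536] p [400.  305.9 300.5] w 10.8 F [ 0.8 -0.1 -0.3] M [ 0.1   0.86 -0.02]
[[0.821, -0.428, 0.379], [-0.448, -0.893, -0.038], [0.355, -0.139, -0.925]]
[-24.4  -0.9  63.4]
```

```bash
python3 -m jog '[[[-10,0,25,0],[-20,0,50,0],[-27,-1,72,0],[-27,-1,72,0],[-27,-1,72,0]]]' && python3 -m jog '[[[0,0,0,0],[0,0,0,0],[0,0,-5,0],[0,0,-40,0],[0,0,-90,0]]]' 40; python3 -c "
from h import *;st();snap('wrist','w32');snap('scene','s32');snap('top','t32')"
```

```text
clock: 48.1
position: [406.3, 315.7, 225.5]
ee_rot: [0.953, -0.231, 0.193, -0.027]
contact_force: [0.6, -0.1, 0.2]
gripper_width: 10.7
clock: 48.72
position: [371.4, 318.7, 308.4]
ee_rot: [0.954, -0.231, 0.191, -0.025]
contact_force: [1.5, 0.8, 1.3]
gripper_width: 39.6
t 48.73 q [ 1.049  0.211 -0.764  0.722 -0.552 -0.567] p [371.4 318.7 308.4] w 39.6 F [1.5 0.8 1.3] M [0.18 0.3  0.04]
[[0.82, -0.431, 0.377], [-0.45, -0.892, -0.04], [0.353, -0.137, -0.925]]
```

View pics/w32.png

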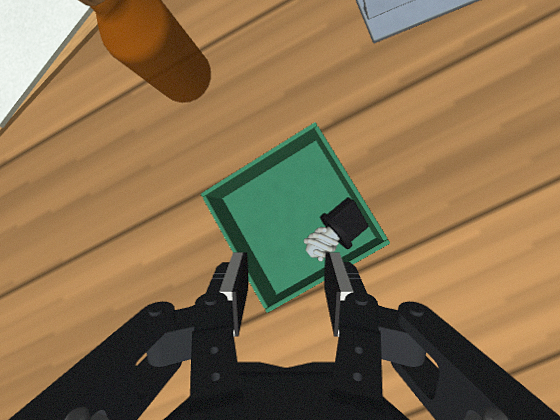

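View pics/s32.png

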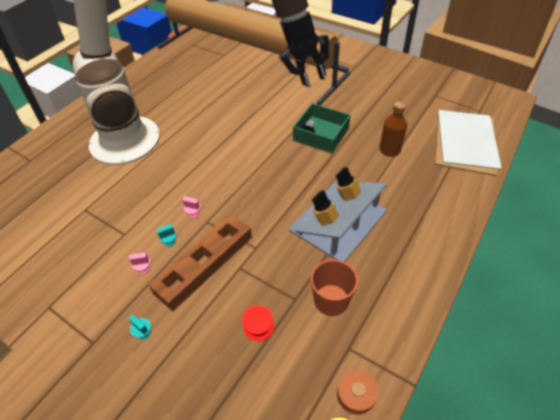

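```bash
python3 -m jog '[[[0,0,-20,0],[0,0,-20,0],[0,0,-20,0],[0,0,-20,0],[0,0,-20,0]]]'; python3 -c "
from h import *;st();snap('wrist','w33');z=load('w33');P=cloud(z)
z0=load('w32')
print('tin mid',(onz(z0,203,193,50)+onz(z0,388,241,50))/2,'screw origin ~',onz(z0,334,231,25), cloud(z0)[231,334])
cv2.imwrite('pics/c33.png',np.hstack([cv2.resize(z['im'][100:320,180:410],None,fx=1.7,fy=1.7),cv2.resize(load('t32')['im'][125:205,205:315],None,fx=3.4,fy=4.675)]))"
```

```text
clock: 49.5
position: [363.6, 321.3, 329.4]
ee_rot: [0.953, -0.23, 0.193, -0.03]
contact_force: [-0.5, -0.1, 0.2]
gripper_width: 40.0
t 49.5 q [ 1.08   0.176 -0.735  0.669 -0.603 -0.53 ] p [363.6 321.3 329.4] w 40.0 F [-0.5 -0.1  0.2] M [ 0.01  0.81 -0.03]
[[0.819, -0.427, 0.383], [-0.45, -0.892, -0.031], [0.355, -0.147, -0.923]]
tin mid [464.95013853 308.53203324  50.        ] screw origin ~ [436.9181447  281.81161546  25.        ] [437.48368251 281.77453813  36.66780693]
```

View pics/c33.png

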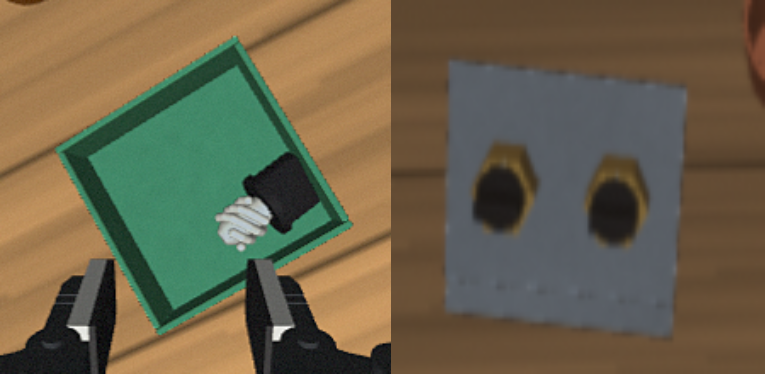

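```bash
python3 -c "
from h import *
a=load('top0')['im'].astype(int);b=load('t32')['im'].astype(int)
for n,(u,v) in dict(pot=(324,131),vase=(148,162),spool=(369,168)).items(): print(n,np.abs(a-b)[v-18:v+18,u-18:u+18].mean().round(2))
arm.job_done()"
```

```text
pot 1.26
vase 1.24
spool 1.38
the job is handed in; nothing more can be done
```

I handed the job in at about 49.5 s: one sound screw is fully home in each nut, and the third is in the green tin as the damaged one.

- **Left nut:** the caddy screw nearest the nuts turned about 90° with no more than 0.13 N m. In the last close depth image its flange top stood about 4.7 mm above the nut face, which is the 5 mm flange sitting flush.
- **Right nut:** the middle screw first bound at 0.58 N m, around 32° past the marks. It was leaning in the bore because the tool could not tilt far enough there. I backed it off, straightened it and pressed it in. It then turned past 43° with 0.05 N m and reached its end, with 0.22 N m on the way while loosely held. The last image shows its flange top about 4.9 mm above the face and square within 0.5°.
- **Tin:** the third screw I judged damaged only because the other two were sound; I did not try it in a nut. It lies on its side with its origin about 28 mm and 27 mm from the tin's middle in x and y.
- **Tool tilt:** the moves had no command for tilting the tool. I tilted it by pushing the arm past its reach. I leaned the middle screw to match the nut by pressing its shank against the edge of its caddy hole.
- **Bystanders:** the before and after top images show no change at the pot, bottle or spool.
- **Final state:** the gripper is open and clear of everything, with contact force near zero.
- **Forces:** the highest wrist reading taken at the end of a move was about 34 N. Peaks within a move and screw-to-gauge forces were not measured.

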